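# Reload the deck after a bumped bench

### The job

Somebody bumped the bench beside the liquid handler. Stand every toppled square bottle upright on the flat black deck plate, and take the packs of spare caps off the display pegs (lift each one over its peg's upturned tip as you slide it off) and set them inside the grey bin. When all are in place and let go, press the ready button fully down and let it come up; leave the brown jar and the white beaker standing where they are.

Things in the scene. Friction and masses are not known exactly. Their poses are not given: they have to be found in the camera images.
- bottle0: White square reagent bottle with a round grey cap: body 48 x 48 x 78 mm, shoulder above it, cap 32 mm across reaching 108 mm above the base; about 0.16 kg, centre of mass about 45 mm above the base. Origin: centre of the base (underside); +z runs from base to cap. It starts lying on one flat side on the bench, cap roughly towards the robot's right (-y). There are 2 or 3 bottles; an absent one reads None.
- bottle1: White square reagent bottle with a round grey cap: body 48 x 48 x 78 mm, shoulder above it, cap 32 mm across reaching 108 mm above the base; about 0.16 kg, centre of mass about 45 mm above the base. Origin: centre of the base (underside); +z runs from base to cap. It starts lying on one flat side on the bench, cap roughly towards the robot's right (-y). There are 2 or 3 bottles; an absent one reads None.
- bottle2: White square reagent bottle with a round grey cap: body 48 x 48 x 78 mm, shoulder above it, cap 32 mm across reaching 108 mm above the base; about 0.16 kg, centre of mass about 45 mm above the base. Origin: centre of the base (underside); +z runs from base to cap. It starts lying on one flat side on the bench, cap roughly towards the robot's right (-y). There are 2 or 3 bottles; an absent one reads None.
- plate: Fixed flat black deck plate on the bench, 110 (x) x 300 (y) x 6 mm thick, no rim. Origin: centre of its underside, so its top is 6 mm above the origin; z up. Room for three bottles side by side along its y.
- pack0: Pack of spare caps, 60 g: white block 26 (x) x 44 (y) x 60 (z) mm; origin at the block's centre. Above it a cardboard header 6 mm thick, 44 wide, 30 to 62 mm above the origin, with a window through it along x, 22 mm wide, 30 to 56 mm above the origin. Starts hanging by the window's top edge on a peg, its -x towards the peg's tip. Two packs.
- pack1: Pack of spare caps, 60 g: white block 26 (x) x 44 (y) x 60 (z) mm; origin at the block's centre. Above it a cardboard header 6 mm thick, 44 wide, 30 to 62 mm above the origin, with a window through it along x, 22 mm wide, 30 to 56 mm above the origin. Starts hanging by the window's top edge on a peg, its -x towards the peg's tip. Two packs.
- stand: Fixed display stand: base 110 x 240 x 12 mm, panel at x = 10 mm, 170 tall; two level pegs 6 mm thick at y = -65 and 65 mm, axis 165 mm up, run along its -x to x = -105 mm and bend up to tips at x = -112 mm, 11 mm above the peg's top. Packs hang near x = -60 mm; raise a pack 12 to 18 mm to pass the tip. Origin: bench level, near the panel, z up.
- peg0_tip (a point): Top of the upturned tip of the peg at y = -65 mm of the stand.
- peg1_tip (a point): Top of the upturned tip of the peg at y = +65 mm of the stand.
- bin: Fixed grey open bin, outside 160 (x) x 170 (y) x 50 mm tall, walls and floor 4 mm. Origin: centre of its underside; z up.
- ready (a joint): Travel of the ready button, 0 up to 0.006 m fully down; springs back, about 5 N to press fully.
- ready_top (a point): Centre of the top of the ready button, a grey round button 32 mm across on a small white console beside the deck plate; pressed straight down.
- jar: Bystander: brown jar 48 mm across, 85 mm tall, standing; origin under its base. Leave alone.
- beaker: Bystander: white beaker 60 mm across, 75 mm tall, standing; origin under its base. Leave alone.
Mind the look-alikes: they are no part of the job. Leave any blue or yellow look-alike of the bottle0 alone. What is shaped like the pack1 but turquoise is not meant.

How it is judged:
On the way, in this order (a step that is already met when the one before it is completed fails the run):
1. all bottles stand upright on the deck plate and all packs are in the bin, released (angle between each of bottle0, bottle1, bottle2's own z axis and vertical below 0.12 rad and x of bottle0 in the frame of plate between -0.055 and 0.055 m and y of bottle0 in the frame of plate between -0.15 and 0.15 m and z of bottle0 in the frame of plate between 0.002 and 0.012 m and contact force between each of bottle0, bottle1, bottle2, pack0, pack1 and the fingers below 0.3 N and linear speed of each of bottle0, bottle1, bottle2, pack0, pack1 below 0.03 m/s and x of bottle1 in the frame of plate between -0.055 and 0.055 m and y of bottle1 in the frame of plate between -0.15 and 0.15 m and z of bottle1 in the frame of plate between 0.002 and 0.012 m and x of bottle2 in the frame of plate between -0.055 and 0.055 m and y of bottle2 in the frame of plate between -0.15 and 0.15 m and z of bottle2 in the frame of plate between 0.002 and 0.012 m and x of pack0 in the frame of bin between -0.076 and 0.076 m and y of pack0 in the frame of bin between -0.081 and 0.081 m and height (world z) of each of pack0, pack1 below 0.075 m and x of pack1 in the frame of bin between -0.076 and 0.076 m and y of pack1 in the frame of bin between -0.081 and 0.081 m), for 0.3 s.
2. the ready button is pressed fully down (value of joint ready above 0.0045 m), for 0.05 s.
At the end, for the whole second after the job is handed in: Every bottle stands upright (within 7 degrees) on the deck plate (base centre within its outline), every pack is inside the bin (block centre within the walls, below 75 mm), all released and at rest, and the button was pressed after that and is up again (all of step 1 and value of joint ready below 0.002 m); the robot touches nothing.
It fails at once if the brown jar is knocked over or pushed more than 5 cm away (distance of jar from where it was at the start of the episode above 0.05 m or angle between jar's own z axis and vertical above 0.6 rad).
It fails at once if the white beaker is knocked over or pushed more than 5 cm away (distance of beaker from where it was at the start of the episode above 0.05 m or angle between beaker's own z axis and vertical above 0.6 rad).
Of bottle0, bottle1, bottle2 only 2 to 3 are there at a start; the rules pass over those that are not, and their reading is None.
At some moment in a run one of bottle0, bottle1, bottle2 may be knocked a few centimetres aside while the robot is not near it.
Once in a run the grip may slacken for a moment while it holds something.
It also fails if it takes over 210 s, if anything falls off the work surface, if the arm or the gripper's body presses on something with over 40 N, if the wrist force passes 120 N, or if a joint passes its speed limit or range.

### The arm

A 6-joint arm with a two-finger parallel gripper is mounted at the origin on the work surface. World frame = base frame: x ahead of the robot, y to its left, z up, the work surface at z = 0. Lengths are in m, angles in rad, forces in N, time in s.
With the tool pointing down it reaches from about 0.4 to 0.825 m from the base axis. Payload 7 kg.
Tool frame: the origin (TCP) lies at the centre of the arm's flange, where the gripper is bolted on; the fingertips stand 178 mm ahead of it and the grasp point (between the pads) lies 159 mm ahead of it; x points along the fingers, z is the direction in which the jaws open and shut, and the axes are right-handed (so a half turn about x gives the same grasp; the last joint's range is limited). The gripper opens to 88 mm and grips with 3 to 60 N. Pads are 19 mm wide; open, the fingers measure 130 mm over their backs; the gripper's body (78 mm by 193 mm) begins 47 mm behind the grasp point.
Start: joints at [1.398, 0.359, 0.012, 0, -1.224, -0.288], TCP at [0.3, 0.605, 0.405] pointing down, gripper open.
Joint ranges: [-3.07, 3.07], [-1.43, 2.12], [-1.02, 1.25], [-3.03, 1.67], [-3.05, -0], [-3.03, 3.03]. Speed limits (rad/s): [2.39, 2.39, 3.01, 3.14, 3.14, 3.14].

### API

Orientations are given as [roll, pitch, yaw] about the fixed x, y, z axes, in that order (R = Rz(yaw) Ry(pitch) Rx(roll)).
In Python, from station import telemetry, optics, job_done, finder gives the robot as it stands.
- The arm moves only by the tool play_rows, never from a script. Its argument "steps" is a list of rows, each an object of numbers: "gripper": the opening, from 0 (shut) to 1 (fully open); "tx", "ty", "tz": the shift along the tool's x, y, z in units of 25 mm (1.0 is 25 mm); "ax", "ay", "az": the turn, a rotation vector about the tool's x, y, z in units of 6 degrees (1.0 is 6 degrees). In form: [{"gripper": .., "tx": .., "ty": .., "tz": .., "ax": .., "ay": .., "az": ..}, ...]. A call has 1 to 20 rows; each row shifts and turns the commanded pose from where the row before left it, along the tool's axes as they then stand; what a row does not reach is not made up. A row lasts 1/12 s, in which the tool goes at most 41.7 mm and 7.16 degrees, less where a joint would pass 70% of its speed; a pose out of reach is approached as far as the arm can. A call is refused whole if a number of a shift passes 1 or a number of a turn 1, either way. A call with a gripper value outside its range is refused whole. The fingers move at their own pace and stop on an object; "newtons" is the grip in N (left out, the last holds). Time passes only in rows, so rows that do not move let the fingers close. It gives the time, the measured TCP pose, the force and the opening at its end, in the units of the state.
- telemetry.get_state(): the state, without advancing time (a new reading comes with each control period).
- optics.grab_frame(name): name is "scene" or "top" or "wrist"; returns the picture (480x640x3 uint8, red, green, blue); there is no depth.
- optics.calibration(name): a dict with "fx", "fy", "cx", "cy" (pixels), "k1" (the pictures are not rectified: a ray, as slopes to the right and down, at radius r is drawn at 1 + k1 r^2 times it, then the intrinsics apply), "T" (4x4, takes a point from camera to world coordinates); the wrist camera has in their place "mount" (4x4, takes a point from camera to tool coordinates, whose origin is the TCP and whose axes are the tool frame's). Camera axes: x right, y down, z forward; pixel columns grow to the right and rows downward; lengths in m; the calibration is good to about 2 mm. A picture is of the moment at which its call begins: read the wrist's pose just before it. calibration takes no time and is no camera call.
- job_done(): hands the job in, once; it reports no verdict.
Trained networks look in the newest picture that a camera, given by its name, has taken for a name from the list of things; names that differ only in an ending like _2 or _b are one class to them, and where a whole thing is asked for, a point or a joint stands for the part that bears it (a point fixed in the world has none). Each returns a list of dicts, best first, with "confidence" (0 to 1); they miss things now and then, are a little off and sometimes report something else, mostly with a low value. They report only what shows in the picture. A call takes as long as a camera call. They do not tell look-alikes from the thing itself.
- finder.look_for(query, camera): "extent" ([left, top, right, bottom] in pixels, round what is visible of it).
- finder.silhouettes(query, camera): "pixels" (480x640 bool, what is visible of it) and "extent" ([left, top, right, bottom] in pixels, round what is visible of it).
- finder.pinpoint(query, camera): "location" ([row, column] in pixels: a listed point, or the origin of a listed thing).
The state is a dict: "t": time; "q": joint angles; "qd": joint speeds; "joint_efforts": joint torques, N m; "eef_pos": TCP position; "ee_rot": TCP orientation; "force": force on the tool from outside, world axes, zero at the start; "moment": the same for the moment, N m; "width": finger opening in m.
Only numpy, scipy, OpenCV 4.12 (cv2) and the standard library are available. Lean on these libraries where they do the work, as an engineer would, in place of code of your own. Each camera call takes 0.05 s, during which the arm holds its last target.

## Working session

There is one attempt and no reset: what is moved stays moved. The work goes in short steps, Python scripts to look and compute and a tool call to move; the robot and the scene stay as the last step left them, time stands still between calls to the robot, and variables do not carry over. Pictures are saved under pics/ and viewed, and the job is handed in when it is done.

Besides the shell and the picture viewer there is one more tool, called after "Emit:" as name(argument=value, ...), one argument or row to a line, values as JSON. play_rows: Moves the arm, as the interface text tells. Its arguments: {"type":"object","properties":{"steps":{"type":"array"},"newtons":{"type":"number"}},"required":["steps"]}

```bash
ls -la; mkdir -p pics
cat > h.py <<'E'
import numpy as np, cv2
from station import telemetry, optics, job_done, finder
from scipy.spatial.transform import Rotation as Ro
def save(n,img): cv2.imwrite('pics/%s.png'%n, cv2.cvtColor(img,cv2.COLOR_RGB2BGR))
def camT(name,st=None):
    c=optics.calibration(name)
    if 'T' in c: return c,np.array(c['T'])
    T=np.eye(4);T[:3,:3]=Ro.from_euler('xyz',st['ee_rot']).as_matrix();T[:3,3]=st['eef_pos']
    return c,T@np.array(c['mount'])
def ray(c,T,row,col):
    xd=(col-c['cx'])/c['fx'];yd=(row-c['cy'])/c['fy'];x,y=xd,yd
    for _ in range(30):
        k=1+c['k1']*(x*x+y*y);x,y=xd/k,yd/k
    return T[:3,3],T[:3,:3]@np.array([x,y,1.])
def atz(c,T,row,col,z):
    o,d=ray(c,T,row,col);return o+d*(z-o[2])/d[2]
def proj(c,T,P):
    p=np.linalg.inv(T)@np.append(P,1);x,y=p[0]/p[2],p[1]/p[2];k=1+c['k1']*(x*x+y*y)
    return np.array([c['fy']*y*k+c['cy'],c['fx']*x*k+c['cx']])
E
python3 - <<'E'
from h import *
print(telemetry.get_state())
for n in['scene','top','wrist']:
    save(n+'0',optics.grab_frame(n)); c=optics.calibration(n); print(n,{k:np.round(v,4).tolist() for k,v in c.items()})
E
```

```text
total 12
drwxr-xr-x  3 agent agent 4096 Dec  7 07:18 .
drwxr-xr-x 23 root  root  4096 Dec  7 07:18 ..
drwxr-xr-x  2 agent agent 4096 Dec  7 07:18 pics
{'t': 0.0, 'q': array([ 1.39808487e+00,  3.59396043e-01,  1.10845645e-02, -3.58517282e-04,
       -1.22408408e+00, -2.88113988e-01]), 'qd': array([ 0.0018161 ,  0.0003752 , -0.00023735, -0.00010935, -0.00162601,
       -0.00062322]), 'joint_efforts': array([ 1.85792938e-03, -5.82717919e+01,  2.93053794e+01,  6.99704424e+00,
        6.73410657e-03, -1.72020459e-04]), 'eef_pos': array([0.30007066, 0.60442995, 0.4037262 ]), 'ee_rot': array([ 0.08043583,  1.56916196, -1.95130804]), 'force': array([ 0.5754854 , -0.08180644, -0.49293231]), 'moment': array([0.0499388 , 0.07611549, 0.02263555]), 'width': 0.08749098065786717}
scene {'fx': 561.6751, 'fy': 561.6751, 'cx': 311.4218, 'cy': 236.985, 'k1': -0.027, 'T': [[-0.7849, 0.5048, -0.3593, 1.0703], [0.6196, 0.6425, -0.4509, 0.6749], [0.0032, -0.5765, -0.8171, 1.2488], [0.0, 0.0, 0.0, 1.0]]}
top {'fx': 561.9887, 'fy': 561.9887, 'cx': 318.4036, 'cy': 236.8852, 'k1': -0.1785, 'T': [[-0.0249, -0.9915, 0.1275, 0.4228], [-0.9997, 0.025, -0.0005, 0.0653], [-0.0027, -0.1275, -0.9918, 1.4136], [0.0, 0.0, 0.0, 1.0]]}
wrist {'fx': 360.8326, 'fy': 360.8326, 'cx': 314.0159, 'cy': 238.2505, 'k1': 0.0187, 'mount': [[-0.0001, -0.2978, 0.9546, 0.0187], [-0.001, -0.9546, -0.2978, 0.0817], [1.0, -0.001, -0.0002, -0.0002], [0.0, 0.0, 0.0, 1.0]]}
```

View pics/scene0.png

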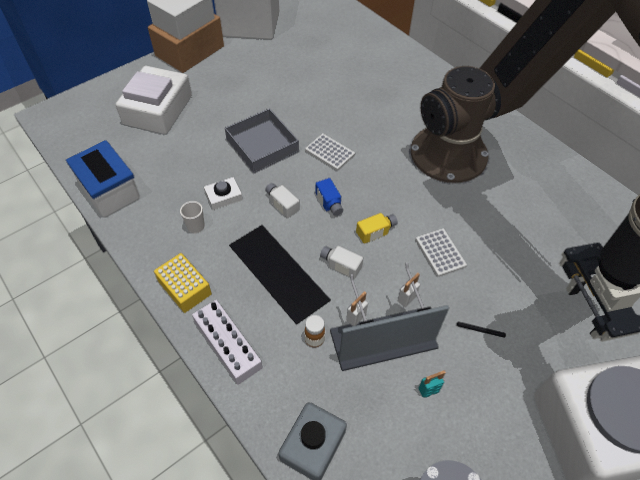

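View pics/top0.png

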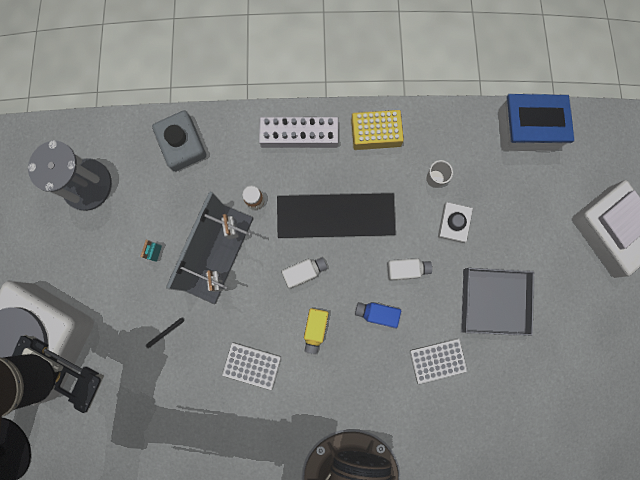

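View pics/wrist0.png

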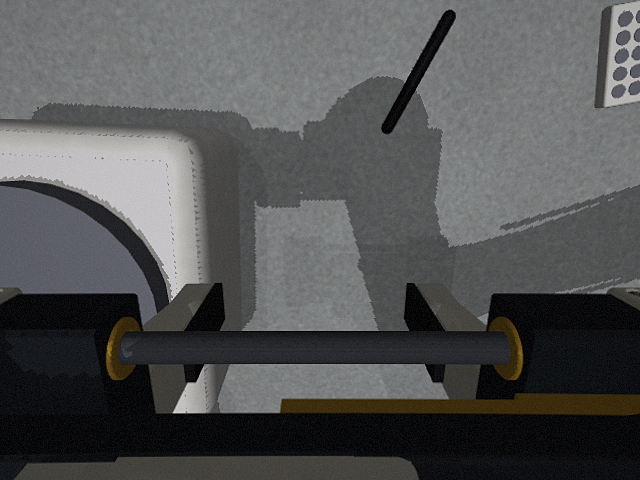

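Run:
```python
from h import *
st=telemetry.get_state()
zs={'bottle0':.024,'plate':0,'pack0':.112,'stand':0,'peg0_tip':.179,'peg1_tip':.179,'bin':0,'ready_top':None,'jar':0,'beaker':0}
for cam in['top','scene']:
    optics.grab_frame(cam); c,T=camT(cam)
    for n,z in zs.items():
        for d in finder.pinpoint(n,cam)[:5]:
            r,k=d['location']; print(cam,n,round(d['confidence'],2),[round(r),round(k)],atz(c,T,r,k,.04 if z is None else z).round(3))
print(telemetry.get_state()['t'])
for n,b in [('bottles',(230,260,350,440)),('stand',(180,130,320,290)),('right',(150,400,345,560))]:
    im=cv2.imread('pics/top0.png')[b[0]:b[2],b[1]:b[3]]; cv2.imwrite('pics/crop_%s.png'%n,cv2.resize(im,None,fx=4,fy=4))
im=cv2.imread('pics/scene0.png')[170:390,240:460]; cv2.imwrite('pics/crop_sc.png',cv2.resize(im,None,fx=2.7,fy=2.7))
```

```text
top bottle0 0.77 [281, 284] [0.495 0.154 0.024]
top bottle0 0.75 [272, 389] [ 0.508 -0.108  0.024]
top bottle0 0.6 [318, 395] [ 0.395 -0.12   0.024]
top bottle0 0.56 [308, 320] [0.424 0.066 0.024]
top plate 0.59 [218, 336] [0.653 0.018 0.   ]
top pack0 0.82 [224, 229] [0.625 0.275 0.112]
top pack0 0.81 [280, 219] [0.494 0.3   0.112]
top pack0 0.64 [250, 151] [0.568 0.461 0.112]
top pack0 0.29 [217, 335] [0.636 0.024 0.112]
top stand 0.61 [253, 206] [0.57  0.351 0.   ]
top peg0_tip 0.7 [234, 249] [0.593 0.218 0.179]
top peg0_tip 0.56 [300, 493] [ 0.43  -0.32   0.179]
top peg1_tip 0.66 [289, 229] [0.472 0.265 0.179]
top peg1_tip 0.58 [201, 253] [0.667 0.209 0.179]
top bin 0.7 [302, 496] [ 0.426 -0.384  0.   ]
top bin 0.2 [282, 214] [0.495 0.331 0.   ]
top bin 0.19 [286, 228] [0.484 0.296 0.   ]
top ready_top 0.5 [222, 455] [ 0.628 -0.278  0.04 ]
top ready_top 0.45 [288, 229] [0.479 0.288 0.04 ]
top jar 0.79 [200, 253] [0.703 0.229 0.   ]
top beaker 0.87 [176, 435] [ 0.755 -0.243  0.   ]
top beaker 0.32 [225, 227] [0.64  0.296 0.   ]
scene bottle0 0.74 [236, 356] [0.436 0.072 0.024]
scene bottle0 0.72 [265, 359] [0.49  0.144 0.024]
scene bottle0 0.65 [183, 324] [ 0.385 -0.126  0.024]
scene bottle0 0.56 [210, 293] [ 0.515 -0.102  0.024]
scene plate 0.76 [272, 276] [0.663 0.015 0.   ]
scene pack0 0.95 [313, 355] [0.623 0.274 0.112]
scene pack0 0.94 [389, 432] [0.613 0.507 0.112]
scene pack0 0.59 [296, 409] [0.497 0.317 0.112]
scene pack0 0.23 [271, 279] [0.692 0.077 0.112]
scene stand 0.7 [347, 384] [0.584 0.346 0.   ]
scene peg0_tip 0.78 [273, 352] [0.589 0.218 0.179]
scene peg1_tip 0.76 [263, 406] [0.477 0.273 0.179]
scene bin 0.9 [144, 261] [ 0.426 -0.386  0.   ]
scene ready_top 0.59 [183, 220] [ 0.627 -0.297  0.04 ]
scene jar 0.79 [340, 312] [0.707 0.225 0.   ]
scene beaker 0.62 [226, 196] [ 0.748 -0.24   0.   ]
1.25
```

View pics/crop_bottles.png

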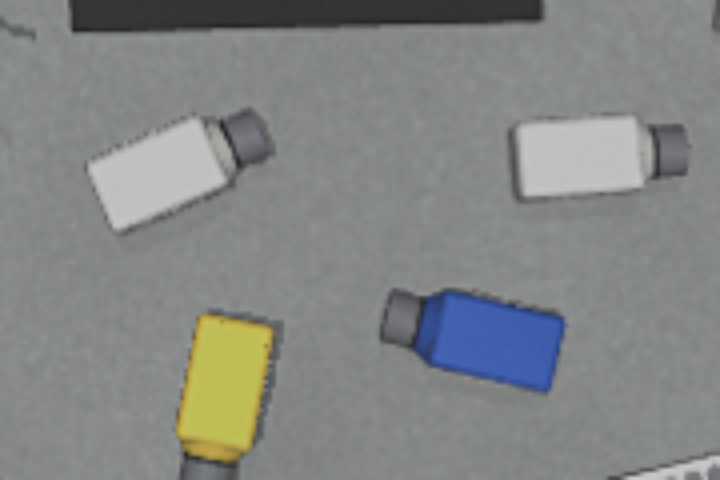

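View pics/crop_stand.png

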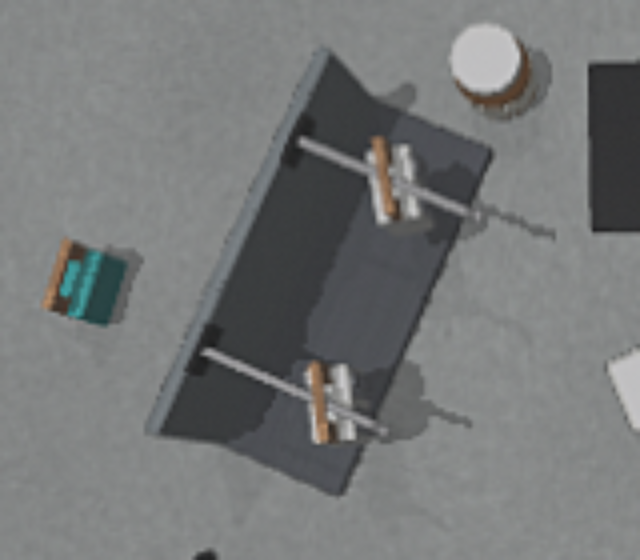

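View pics/crop_sc.png

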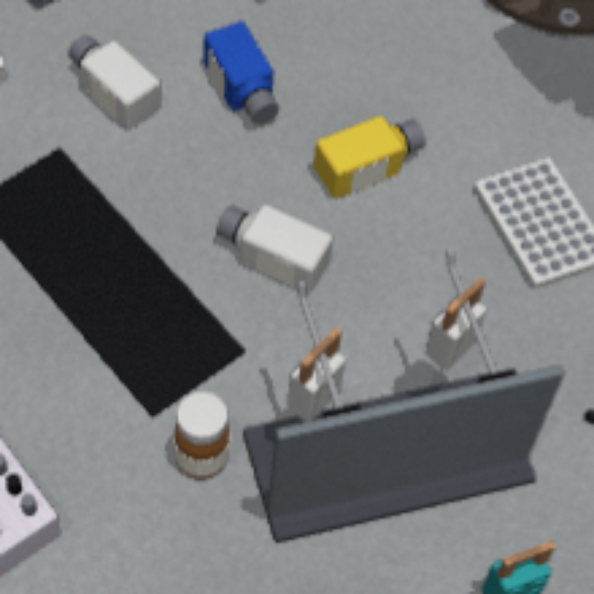

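```bash
cat >> h.py <<'E'
def pose():
    st=telemetry.get_state(); R=Ro.from_euler('xyz',st['ee_rot']).as_matrix(); p=np.array(st['eef_pos'])
    return p,R,st
def plan(grasp,xdir,zdir,flip=True,d=.159):
    """rotate about TCP first, then shift in final frame"""
    p,R,st=pose(); x=np.array(xdir,float);x/=np.linalg.norm(x); z=np.array(zdir,float);z-=x*(z@x);z/=np.linalg.norm(z)
    best=None
    for s in ([1,-1] if flip else [1]):
        zz=s*z; Rt=np.c_[x,np.cross(zz,x),zz]; rv=Ro.from_matrix(R.T@Rt).as_rotvec()
        if best is None or np.linalg.norm(rv)<np.linalg.norm(best[1]): best=(Rt,rv)
    Rt,rv=best; tcp=np.array(grasp)-d*Rt[:,0]; dt=tcp-p
    print('t',st['t'].__round__(2),'TCP',p.round(4),'grasp now',(p+d*R[:,0]).round(4),'toolx',R[:,0].round(3),'tooly',R[:,1].round(3),'toolz',R[:,2].round(3),'w',round(st['width'],4),'F',st['force'].round(2))
    print(' rot units(6deg) ax,ay,az:',(np.degrees(rv)/6).round(2),'norm',np.linalg.norm(np.degrees(rv)/6).round(2))
    print(' shift units (25mm) new frame:',(Rt.T@dt/.025).round(2),' | old frame:',(R.T@dt/.025).round(2),' world',dt.round(4))
    print(' q',st['q'].round(2))
E
python3 - <<'E'
from h import *
plan([.555,.29,.32],[0,0,-1],[-.988,-.15,0])
plan([.555,.29,.32],[0,0,-1],[.915,-.4,0])
E
```

```text
t 1.25 TCP [0.3002 0.6046 0.4047] grasp now [0.3002 0.6046 0.2457] toolx [-0.  0. -1.] tooly [ 0.896 -0.445 -0.   ] toolz [-0.445 -0.896 -0.   ] w 0.0871 F [ 0.16  0.46 -0.07]
 rot units(6deg) ax,ay,az: [ 9.16 -0.    0.  ] norm 9.16
 shift units (25mm) new frame: [-2.97 13.97 -8.19]  | old frame: [-2.97 14.72  6.74]  world [ 0.2548 -0.3146  0.0743]
 q [ 1.4   0.36  0.01 -0.   -1.22 -0.29]
t 1.25 TCP [0.3002 0.6046 0.4047] grasp now [0.3002 0.6046 0.2457] toolx [-0.  0. -1.] tooly [ 0.896 -0.445 -0.   ] toolz [-0.445 -0.896 -0.   ] w 0.0871 F [ 0.16  0.46 -0.07]
 rot units(6deg) ax,ay,az: [14.53 -0.    0.  ] norm 14.53
 shift units (25mm) new frame: [ -2.97   7.45 -14.38]  | old frame: [-2.97 14.72  6.74]  world [ 0.2548 -0.3146  0.0743]
 q [ 1.4   0.36  0.01 -0.   -1.22 -0.29]
```

Emit:
play_rows(
  steps=[
    {"tx":-0.6,"ty":0.9,"tz":0.4,"gripper":0.75},
    {"tx":-0.6,"ty":1,"tz":0.45},
    {"tx":-0.6,"ty":1,"tz":0.45},
    {"tx":-0.6,"ty":1,"tz":0.45},
    {"tx":-0.6,"ty":1,"tz":0.45},
    {"ty":1,"tz":0.45},
    {"ty":1,"tz":0.45},
    {"ty":1,"tz":0.45},
    {"ty":1,"tz":0.45},
    {"ty":1,"tz":0.45},
    {"ty":1,"tz":0.45},
    {"ty":1,"tz":0.45},
    {"ty":1,"tz":0.45},
    {"ty":1,"tz":0.45},
    {"ty":0.8,"tz":0.5},
  ],
  newtons=20,
)

```text
invalid input
```

Emit:
play_rows(
  steps=[
    {"ax":1},
    {"ax":1},
    {"ax":1},
    {"ax":1},
    {"ax":1},
    {"ax":1},
    {"ax":1},
    {"ax":1},
    {"ax":1},
    {"ax":0.2},
    {},
    {},
  ],
)

```text
invalid input
```

```bash
cat >> h.py <<'E'
def wrist(n,qs=(),z=.112):
    p,R,st=pose(); im=optics.grab_frame('wrist'); c,T=camT('wrist',st)
    for q,zz in qs:
        for d in finder.pinpoint(q,'wrist')[:4]:
            r,k=d['location'];print(q,round(d['confidence'],2),[round(r),round(k)],atz(c,T,r,k,zz).round(4))
    save(n,im)
    return c,T,im
E
python3 - <<'E'
from h import *
plan([.555,.29,.32],[0,0,-1],[-.988,-.15,0])
wrist('w1',[('peg0_tip',.179),('peg1_tip',.179),('pack0',.112),('stand',0)])
E
```

```text
t 1.25 TCP [0.3002 0.6046 0.4047] grasp now [0.3002 0.6046 0.2457] toolx [-0.  0. -1.] tooly [ 0.896 -0.445 -0.   ] toolz [-0.445 -0.896 -0.   ] w 0.0871 F [ 0.16  0.46 -0.07]
 rot units(6deg) ax,ay,az: [ 9.16 -0.    0.  ] norm 9.16
 shift units (25mm) new frame: [-2.97 13.97 -8.19]  | old frame: [-2.97 14.72  6.74]  world [ 0.2548 -0.3146  0.0743]
 q [ 1.4   0.36  0.01 -0.   -1.22 -0.29]
```

View pics/w1.png

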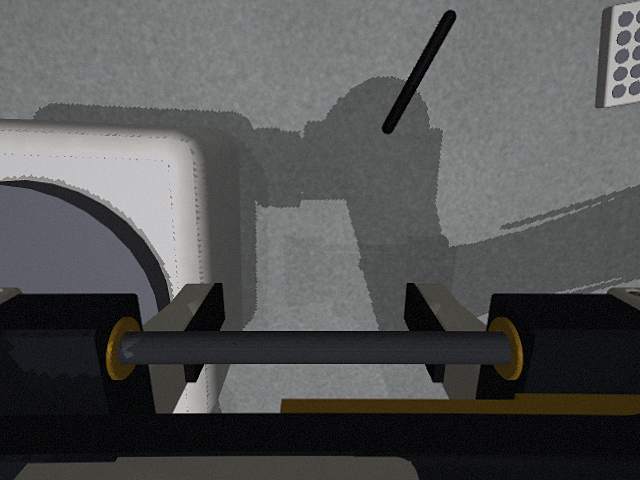

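The two moves were refused as "invalid input" and the arm hasn't moved. My rows probably need every key, so I'll try one small, fully specified row.

Emit:
play_rows(
  steps=[
    {"gripper":0.75,"tx":-0.6,"ty":0.9,"tz":0.4,"ax":0,"ay":0,"az":0},
  ],
  newtons=20,
)

```text
t: 1.58
eef_pos: [0.314, 0.5871, 0.4161]
ee_rot: [-0.029, 1.566, -2.059]
force: [0.4, 0.7, -0.6]
width: 0.0845
```

Full rows are accepted, so I'll move on to above the stand.

Emit:
play_rows(
  steps=[
    {"gripper":0.75,"tx":-0.6,"ty":1,"tz":0.45,"ax":0,"ay":0,"az":0},
    {"gripper":0.75,"tx":-0.6,"ty":1,"tz":0.45,"ax":0,"ay":0,"az":0},
    {"gripper":0.75,"tx":-0.6,"ty":1,"tz":0.45,"ax":0,"ay":0,"az":0},
    {"gripper":0.75,"tx":-0.6,"ty":1,"tz":0.45,"ax":0,"ay":0,"az":0},
    {"gripper":0.75,"tx":0,"ty":1,"tz":0.45,"ax":0,"ay":0,"az":0},
    {"gripper":0.75,"tx":0,"ty":1,"tz":0.45,"ax":0,"ay":0,"az":0},
    {"gripper":0.75,"tx":0,"ty":1,"tz":0.45,"ax":0,"ay":0,"az":0},
    {"gripper":0.75,"tx":0,"ty":1,"tz":0.45,"ax":0,"ay":0,"az":0},
    {"gripper":0.75,"tx":0,"ty":1,"tz":0.45,"ax":0,"ay":0,"az":0},
    {"gripper":0.75,"tx":0,"ty":1,"tz":0.45,"ax":0,"ay":0,"az":0},
    {"gripper":0.75,"tx":0,"ty":1,"tz":0.45,"ax":0,"ay":0,"az":0},
    {"gripper":0.75,"tx":0,"ty":1,"tz":0.45,"ax":0,"ay":0,"az":0},
    {"gripper":0.75,"tx":0,"ty":1,"tz":0.45,"ax":0,"ay":0,"az":0},
    {"gripper":0.75,"tx":0,"ty":0.8,"tz":0.5,"ax":0,"ay":0,"az":0},
  ],
)

```text
t: 2.75
eef_pos: [0.5554, 0.2887, 0.4796]
ee_rot: [1.486, 1.571, -0.546]
force: [-0.0, 1.6, -1.0]
width: 0.0656
```

Emit:
play_rows(
  steps=[
    {"gripper":0.75,"tx":0,"ty":0,"tz":0,"ax":1,"ay":0,"az":0},
    {"gripper":0.75,"tx":0,"ty":0,"tz":0,"ax":1,"ay":0,"az":0},
    {"gripper":0.75,"tx":0,"ty":0,"tz":0,"ax":1,"ay":0,"az":0},
    {"gripper":0.75,"tx":0,"ty":0,"tz":0,"ax":1,"ay":0,"az":0},
    {"gripper":0.75,"tx":0,"ty":0,"tz":0,"ax":1,"ay":0,"az":0},
    {"gripper":0.75,"tx":0,"ty":0,"tz":0,"ax":1,"ay":0,"az":0},
    {"gripper":0.75,"tx":0,"ty":0,"tz":0,"ax":1,"ay":0,"az":0},
    {"gripper":0.75,"tx":0,"ty":0,"tz":0,"ax":1,"ay":0,"az":0},
    {"gripper":0.75,"tx":0,"ty":0,"tz":0,"ax":1,"ay":0,"az":0},
    {"gripper":0.75,"tx":0,"ty":0,"tz":0,"ax":0.2,"ay":0,"az":0},
    {"gripper":0.75,"tx":0,"ty":0,"tz":0,"ax":0,"ay":0,"az":0},
  ],
)

```text
t: 3.67
eef_pos: [0.5543, 0.29, 0.4797]
ee_rot: [-2.16, 1.571, 1.129]
force: [0.1, -0.0, -0.4]
width: 0.0654
```

```bash
grep -n "def wrist" h.py || cat >> h.py <<'E'
def wrist(n,qs=(),z=.112):
    p,R,st=pose(); im=optics.grab_frame('wrist'); c,T=camT('wrist',st)
    for q,zz in qs:
        for d in finder.pinpoint(q,'wrist')[:4]:
            r,k=d['location'];print(q,round(d['confidence'],2),[round(r),round(k)],atz(c,T,r,k,zz).round(4))
    save(n,im)
    return c,T,im
E
python3 - <<'E'
from h import *
plan([.555,.29,.32],[0,0,-1],[-.988,-.15,0])
wrist('w2',[('peg0_tip',.179),('peg1_tip',.179),('pack0',.112),('stand',0)])
E
```

```text
35:def wrist(n,qs=(),z=.112):
t 3.67 TCP [0.5543 0.29   0.4797] grasp now [0.5543 0.29   0.3207] toolx [ 0.  0. -1.] tooly [ 0.147 -0.989 -0.   ] toolz [-0.989 -0.147 -0.   ] w 0.0654 F [ 0.09 -0.03 -0.39]
 rot units(6deg) ax,ay,az: [-0.03 -0.    0.  ] norm 0.03
 shift units (25mm) new frame: [ 0.03  0.   -0.03]  | old frame: [ 0.03  0.   -0.03]  world [ 0.0007  0.     -0.0007]
 q [ 0.79  0.24  0.02 -0.   -1.35 -0.65]
peg0_tip 0.73 [130, 276] [0.5949 0.2174 0.179 ]
peg1_tip 0.58 [225, 415] [0.4751 0.2736 0.179 ]
peg1_tip 0.35 [82, 386] [0.5203 0.1732 0.179 ]
pack0 0.76 [337, 277] [0.575  0.4372 0.112 ]
pack0 0.69 [238, 375] [0.49   0.3076 0.112 ]
pack0 0.65 [190, 252] [0.618  0.2778 0.112 ]
stand 0.81 [229, 288] [0.5827 0.3448 0.    ]
```

View pics/w2.png

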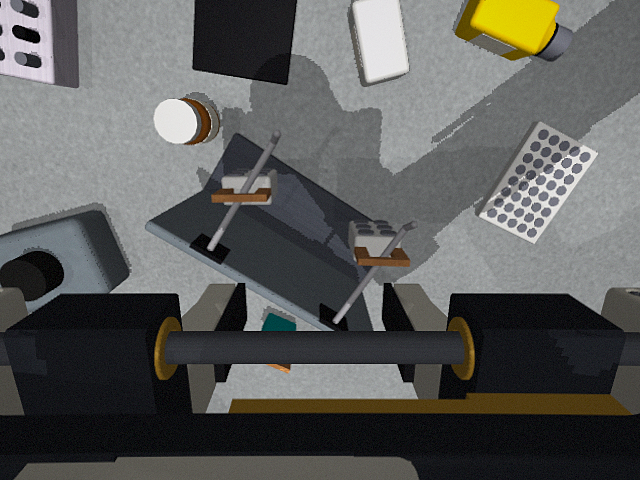

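The wrist picture shows peg tips at about (col 275, row 132) and (411, 225), and brown pack headers at (241, 197) and (382, 257). The turquoise decoy is at (278, 325). I'll measure the header ends next.

Run:
```python
from h import *
im=cv2.imread('pics/w2.png')
cv2.imwrite('pics/w2c.png',cv2.resize(im[110:310,180:440],None,fx=3,fy=3,interpolation=cv2.INTER_CUBIC))
p,R,st=pose();c,T=camT('wrist',st)
hsv=cv2.cvtColor(im,cv2.COLOR_BGR2HSV)
m=((hsv[...,0]<22)&(hsv[...,0]>5)&(hsv[...,1]>110)&(hsv[...,2]>60)).astype(np.uint8)
n,l,s,ce=cv2.connectedComponentsWithStats(m)
for i in range(1,n):
    if s[i][4]>60: 
        ys,xs=np.where(l==i); r=cv2.minAreaRect(np.c_[xs,ys].astype(np.float32)); b=cv2.boxPoints(r)
        print(s[i],ce[i].round(), r, [atz(c,T,q[1],q[0],.174).round(3).tolist() for q in b])
```

```text
[182  98  29  47 361] [200. 120.] ((196.55740356445312, 120.13114929199219), (46.535369873046875, 25.168935775756836), 84.80557250976562) [[0.666, 0.205, 0.174], [0.648, 0.201, 0.174], [0.643, 0.234, 0.174], [0.662, 0.238, 0.174]]
[211 188  60  15 595] [240. 196.] ((240.55653381347656, 194.98736572265625), (13.13297176361084, 59.189266204833984), 88.69805145263672) [[0.641, 0.27, 0.174], [0.595, 0.262, 0.174], [0.593, 0.272, 0.174], [0.64, 0.28, 0.174]]
[355 247  55  20 671] [382. 258.] ((381.9892883300781, 256.4387512207031), (54.42283630371094, 18.043413162231445), 1.3971810340881348) [[0.516, 0.317, 0.174], [0.519, 0.301, 0.174], [0.473, 0.295, 0.174], [0.47, 0.311, 0.174]]
[154 317  27  63 744] [164. 349.] ((166.1393585205078, 347.96099853515625), (23.699748992919922, 63.03810501098633), 6.170175075531006) [[0.685, 0.457, 0.174], [0.681, 0.39, 0.174], [0.66, 0.389, 0.174], [0.664, 0.457, 0.174]]
[448 317  27  63 695] [464. 349.] ((461.8663635253906, 348.014404296875), (62.930625915527344, 23.69974708557129), 83.82982635498047) [[0.426, 0.355, 0.174], [0.406, 0.349, 0.174], [0.382, 0.412, 0.174], [0.403, 0.418, 0.174]]
[267 364  23   9 117] [281. 367.] ((278.0, 368.0), (8.0, 22.0), 90.0) [[0.579, 0.426, 0.174], [0.559, 0.423, 0.174], [0.558, 0.432, 0.174], [0.578, 0.435, 0.174]]
[ 228  393  405   22 5744] [443. 405.] ((430.055419921875, 402.7991943359375), (404.0048828125, 20.59752082824707), 0.3113870322704315) [[0.611, 0.486, 0.174], [0.613, 0.462, 0.174], [0.235, 0.406, 0.174], [0.225, 0.429, 0.174]]
```

View pics/w2c.png

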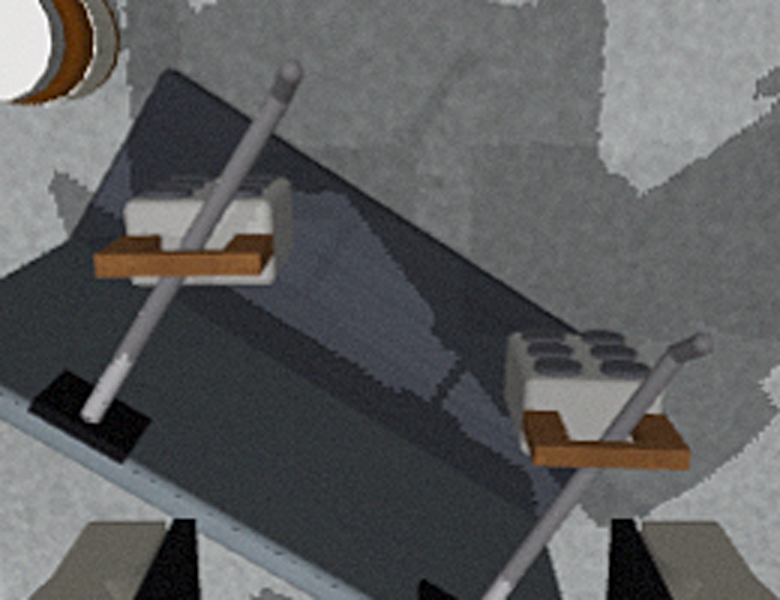

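Run:
```python
from h import *
p,R,st=pose();c,T=camT('wrist',st)
for n,(r,k) in {'h0':(198,241),'h1':(262.3,383.3),'tip0':(132,276.5),'tip1':(224,414)}.items(): print(n,atz(c,T,r,k,.175).round(4))
P=atz(c,T,198,241,.174)
plan([P[0],P[1],.25],[0,0,-1],[-.989,-.147,0])
P=atz(c,T,262.3,383.3,.174)
plan([P[0],P[1],.25],[0,0,-1],[-.989,-.147,0])
```

```text
h0 [0.6168 0.2732 0.175 ]
h1 [0.4928 0.3105 0.175 ]
tip0 [0.5945 0.2186 0.175 ]
tip1 [0.4748 0.2739 0.175 ]
t 3.92 TCP [0.5543 0.29   0.4797] grasp now [0.5543 0.29   0.3207] toolx [ 0.  0. -1.] tooly [ 0.148 -0.989 -0.   ] toolz [-0.989 -0.148 -0.   ] w 0.0656 F [0.32 0.21 0.54]
 rot units(6deg) ax,ay,az: [ 0.01 -0.    0.  ] norm 0.01
 shift units (25mm) new frame: [ 2.83  1.03 -2.38]  | old frame: [ 2.83  1.03 -2.38]  world [ 0.0627 -0.0166 -0.0707]
 q [ 0.79  0.24  0.02 -0.   -1.35 -0.65]
t 3.92 TCP [0.5543 0.29   0.4797] grasp now [0.5543 0.29   0.3207] toolx [ 0.  0. -1.] tooly [ 0.148 -0.989 -0.   ] toolz [-0.989 -0.148 -0.   ] w 0.0656 F [0.32 0.21 0.54]
 rot units(6deg) ax,ay,az: [ 0.01 -0.    0.  ] norm 0.01
 shift units (25mm) new frame: [ 2.83 -1.19  2.32]  | old frame: [ 2.83 -1.19  2.32]  world [-0.0618  0.0209 -0.0707]
 q [ 0.79  0.24  0.02 -0.   -1.35 -0.65]
```

Emit:
play_rows(
  steps=[
    {"gripper":0.75,"tx":0,"ty":0.5,"tz":-0.8,"ax":0,"ay":0,"az":0},
    {"gripper":0.75,"tx":0.8,"ty":0.5,"tz":-0.8,"ax":0,"ay":0,"az":0},
    {"gripper":0.75,"tx":1,"ty":0,"tz":-0.8,"ax":0,"ay":0,"az":0},
    {"gripper":0.75,"tx":1,"ty":0,"tz":0,"ax":0,"ay":0,"az":0},
    {"gripper":0.75,"tx":0,"ty":0,"tz":0,"ax":0,"ay":0,"az":0},
  ],
)

```text
t: 4.33
eef_pos: [0.617, 0.2733, 0.4032]
ee_rot: [0.341, 1.562, -2.655]
force: [-1.4, -0.2, -2.0]
width: 0.0658
```

Run:
```python
from h import *
plan([.6168,.2732,.141],[0,0,-1],[-.989,-.147,0])
wrist('w3',[('peg0_tip',.179),('pack0',.112)])
```

```text
t 4.33 TCP [0.617  0.2733 0.4032] grasp now [0.6157 0.2726 0.2442] toolx [-0.008 -0.004 -1.   ] tooly [ 0.145 -0.989  0.003] toolz [-0.989 -0.145  0.009] w 0.0658 F [-1.45 -0.18 -2.01]
 rot units(6deg) ax,ay,az: [-0.02  0.08 -0.03] norm 0.09
 shift units (25mm) new frame: [4.13 0.   0.01]  | old frame: [ 4.13 -0.01 -0.03]  world [-2.000e-04 -1.000e-04 -1.032e-01]
 q [ 0.7   0.36  0.01 -0.   -1.23 -0.56]
peg0_tip 0.78 [184, 366] [0.5937 0.2193 0.179 ]
pack0 0.66 [239, 310] [0.6183 0.2766 0.112 ]
pack0 0.59 [296, 454] [0.4926 0.3092 0.112 ]
pack0 0.59 [392, 321] [0.5872 0.4191 0.112 ]
```

View pics/w3.png

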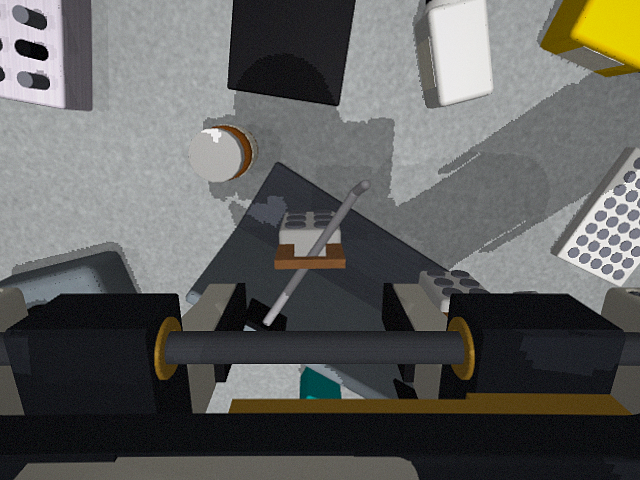

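The header is at (310, 264), centred between the jaws. I'll descend and grip.

Emit:
play_rows(
  steps=[
    {"gripper":0.75,"tx":0.8,"ty":0,"tz":0,"ax":0,"ay":0,"az":0},
    {"gripper":0.75,"tx":0.8,"ty":0,"tz":0,"ax":0,"ay":0,"az":0},
    {"gripper":0.75,"tx":0.8,"ty":0,"tz":0,"ax":0,"ay":0,"az":0},
    {"gripper":0.75,"tx":0.6,"ty":0,"tz":0,"ax":0,"ay":0,"az":0},
    {"gripper":0.75,"tx":0.5,"ty":0,"tz":0,"ax":0,"ay":0,"az":0},
    {"gripper":0.75,"tx":0.4,"ty":0,"tz":0,"ax":0,"ay":0,"az":0},
    {"gripper":0.75,"tx":0.2,"ty":0,"tz":0,"ax":0,"ay":0,"az":0},
    {"gripper":0.75,"tx":0,"ty":0,"tz":0,"ax":0,"ay":0,"az":0},
  ],
)

```text
t: 5.15
eef_pos: [0.6172, 0.2742, 0.3069]
ee_rot: [0.5, 1.57, -2.495]
force: [-0.1, -0.4, -0.5]
width: 0.0655
```

Emit:
play_rows(
  steps=[
    {"gripper":0.4,"tx":0,"ty":0,"tz":0,"ax":0,"ay":0,"az":0},
    {"gripper":0.3,"tx":0,"ty":0,"tz":0,"ax":0,"ay":0,"az":0},
    {"gripper":0.3,"tx":0,"ty":0,"tz":0,"ax":0,"ay":0,"az":0},
    {"gripper":0.3,"tx":0,"ty":0,"tz":0,"ax":0,"ay":0,"az":0},
    {"gripper":0.3,"tx":0,"ty":0,"tz":0,"ax":0,"ay":0,"az":0},
    {"gripper":0.3,"tx":0,"ty":0,"tz":0,"ax":0,"ay":0,"az":0},
  ],
)

```text
t: 5.65
eef_pos: [0.6174, 0.2741, 0.3078]
ee_rot: [-2.788, 1.57, 0.5]
force: [-0.5, -0.4, 3.1]
width: 0.0442
```

Run:
```python
from h import *
plan([.6168,.2732,.141],[0,0,-1],[-.989,-.147,0])
wrist('w4')
p,R,st=pose(); print('slide dir -x stand (-.40,-.915) tool frame units/25mm for 90mm:',(R.T@np.array([-.40,-.915,0])*90/25).round(2))
```

```text
t 5.65 TCP [0.6174 0.2741 0.3078] grasp now [0.6176 0.2742 0.1488] toolx [ 0.001  0.    -1.   ] tooly [ 0.146 -0.989 -0.   ] toolz [-0.989 -0.146 -0.001] w 0.0442 F [-0.52 -0.4   3.11]
 rot units(6deg) ax,ay,az: [-0.01 -0.01  0.  ] norm 0.01
 shift units (25mm) new frame: [0.31 0.03 0.03]  | old frame: [0.31 0.03 0.03]  world [-0.0006 -0.0009 -0.0078]
 q [ 0.71  0.43 -0.11  0.   -1.03 -0.56]
slide dir -x stand (-.40,-.915) tool frame units/25mm for 90mm: [-0.    3.05  1.91]
```

View pics/w4.png

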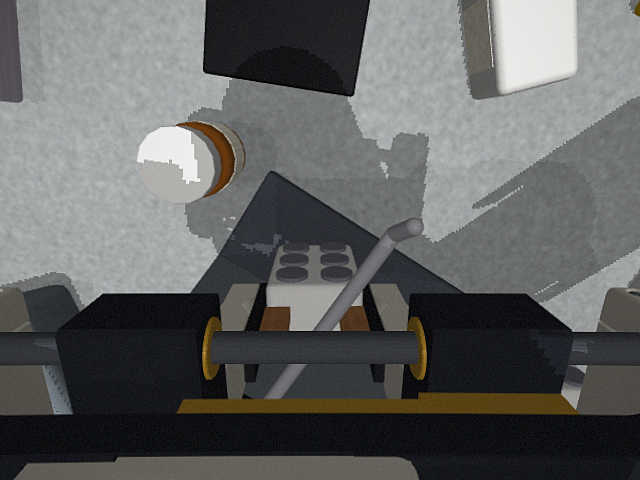

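Width is 44 mm, so the pack is gripped. Next is a 15 mm lift, then the slide along the peg.

Emit:
play_rows(
  steps=[
    {"gripper":0.3,"tx":-0.2,"ty":0,"tz":0,"ax":0,"ay":0,"az":0},
    {"gripper":0.3,"tx":-0.2,"ty":0,"tz":0,"ax":0,"ay":0,"az":0},
    {"gripper":0.3,"tx":-0.2,"ty":0,"tz":0,"ax":0,"ay":0,"az":0},
    {"gripper":0.3,"tx":0,"ty":0,"tz":0,"ax":0,"ay":0,"az":0},
    {"gripper":0.3,"tx":0,"ty":0,"tz":0,"ax":0,"ay":0,"az":0},
  ],
  newtons=25,
)

```text
t: 6.12
eef_pos: [0.6174, 0.2741, 0.3227]
ee_rot: [-2.556, 1.57, 0.732]
force: [0.3, -0.5, -0.7]
width: 0.0438
```

Run:
```python
from h import *
plan([.6168,.2732,.164],[0,0,-1],[-.989,-.147,0])
wrist('w5'); save('s5',optics.grab_frame('scene')[230:390,300:500].repeat(4,0).repeat(4,1))
```

```text
t 6.12 TCP [0.6174 0.2741 0.3227] grasp now [0.6175 0.2742 0.1637] toolx [ 0.001  0.001 -1.   ] tooly [ 0.146 -0.989 -0.   ] toolz [-0.989 -0.146 -0.001] w 0.0438 F [ 0.34 -0.48 -0.66]
 rot units(6deg) ax,ay,az: [-0.01 -0.01  0.  ] norm 0.01
 shift units (25mm) new frame: [-0.01  0.03  0.03]  | old frame: [-0.01  0.03  0.03]  world [-0.0006 -0.0009  0.0003]
 q [ 0.71  0.42 -0.09 -0.   -1.06 -0.56]
```

View pics/w5.png

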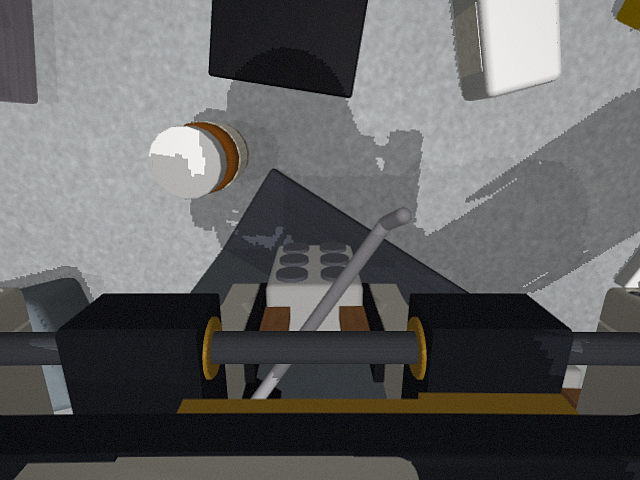

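View pics/s5.png

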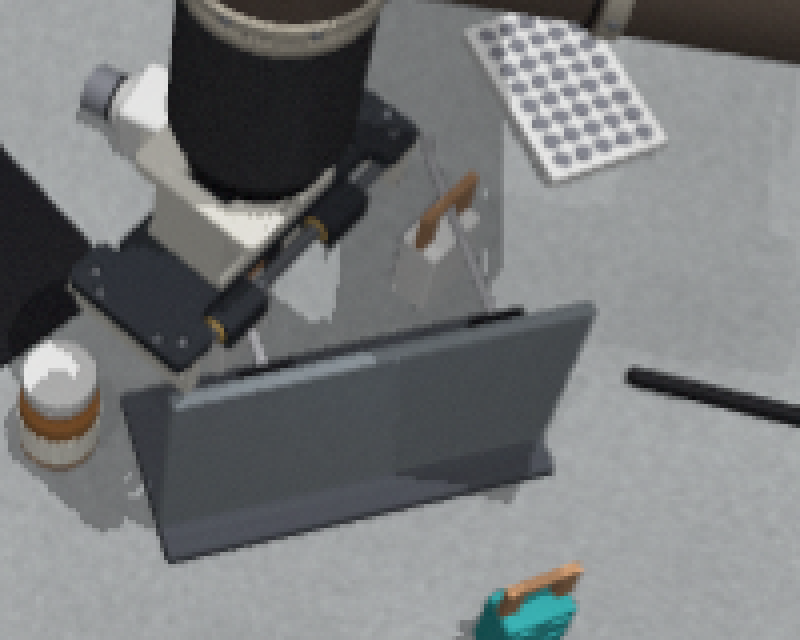

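Emit:
play_rows(
  steps=[
    {"gripper":0.3,"tx":0,"ty":0.36,"tz":0.22,"ax":0,"ay":0,"az":0},
    {"gripper":0.3,"tx":0,"ty":0.36,"tz":0.22,"ax":0,"ay":0,"az":0},
    {"gripper":0.3,"tx":0,"ty":0.36,"tz":0.22,"ax":0,"ay":0,"az":0},
    {"gripper":0.3,"tx":0,"ty":0.36,"tz":0.22,"ax":0,"ay":0,"az":0},
    {"gripper":0.3,"tx":0,"ty":0.36,"tz":0.22,"ax":0,"ay":0,"az":0},
  ],
)

```text
t: 6.63
eef_pos: [0.5961, 0.2241, 0.3222]
ee_rot: [0.571, 1.571, -2.425]
force: [-0.6, -0.4, -0.0]
width: 0.0434
```

Run:
```python
from h import *
plan([.6168,.2732,.164],[0,0,-1],[-.989,-.147,0])
wrist('w6')
```

```text
t 6.63 TCP [0.5961 0.2241 0.3222] grasp now [0.5961 0.2241 0.1632] toolx [-0. -0. -1.] tooly [ 0.146 -0.989  0.   ] toolz [-0.989 -0.146  0.   ] w 0.0434 F [-0.57 -0.44 -0.03]
 rot units(6deg) ax,ay,az: [-0.01  0.   -0.  ] norm 0.01
 shift units (25mm) new frame: [-0.03 -1.82 -1.11]  | old frame: [-0.03 -1.82 -1.11]  world [0.0207 0.0491 0.0008]
 q [ 0.67  0.36 -0.19  0.   -1.03 -0.52]
```

View pics/w6.png

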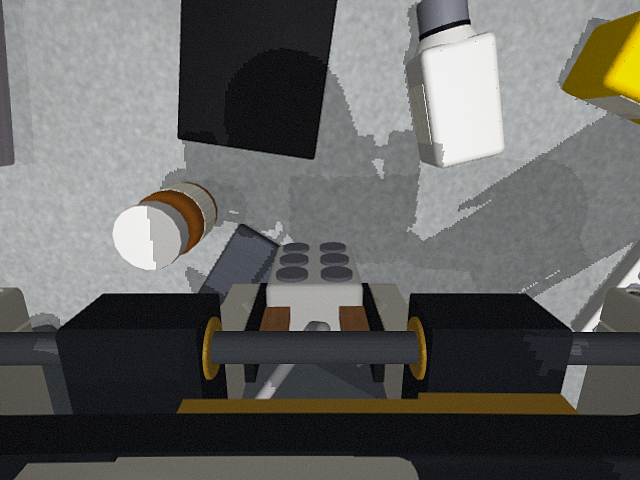

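The tip is centred in the window, at about (317, 327). I'll slide on past it and lift.

Emit:
play_rows(
  steps=[
    {"gripper":0.3,"tx":0,"ty":0.36,"tz":0.22,"ax":0,"ay":0,"az":0},
    {"gripper":0.3,"tx":0,"ty":0.36,"tz":0.22,"ax":0,"ay":0,"az":0},
    {"gripper":0.3,"tx":0,"ty":0.36,"tz":0.22,"ax":0,"ay":0,"az":0},
    {"gripper":0.3,"tx":0,"ty":0.36,"tz":0.22,"ax":0,"ay":0,"az":0},
    {"gripper":0.3,"tx":0,"ty":0.36,"tz":0.22,"ax":0,"ay":0,"az":0},
    {"gripper":0.3,"tx":0,"ty":0.36,"tz":0.22,"ax":0,"ay":0,"az":0},
    {"gripper":0.3,"tx":0,"ty":0.3,"tz":0.2,"ax":0,"ay":0,"az":0},
    {"gripper":0.3,"tx":-0.6,"ty":0,"tz":0,"ax":0,"ay":0,"az":0},
    {"gripper":0.3,"tx":-0.8,"ty":0,"tz":0,"ax":0,"ay":0,"az":0},
    {"gripper":0.3,"tx":-0.8,"ty":0,"tz":0,"ax":0,"ay":0,"az":0},
  ],
)

```text
t: 7.52
eef_pos: [0.5677, 0.1584, 0.3774]
ee_rot: [0.459, 1.569, -2.537]
force: [-0.3, 0.8, -0.9]
width: 0.0441
```

Run:
```python
from h import *
im=optics.grab_frame('top'); c,T=camT('top')
save('t7',im)
for d in finder.silhouettes('bin','top')[:1]:
    r=cv2.minAreaRect(np.argwhere(d['pixels'])[:,::-1].astype(np.float32)); print(r,[atz(c,T,q[1],q[0],.05).round(3).tolist() for q in cv2.boxPoints(r)])
wrist('w7')
plan([.426+.038,-.385,.21],[0,0,-1],[0,1,0])
```

```text
((497.67572021484375, 301.60699462890625), (73.1015396118164, 66.46685028076172), 2.2906100749969482) [[0.353, -0.273, 0.05], [0.515, -0.288, 0.05], [0.501, -0.475, 0.05], [0.337, -0.459, 0.05]]
t 7.67 TCP [0.5682 0.1589 0.379 ] grasp now [0.5687 0.1592 0.22  ] toolx [ 0.003  0.002 -1.   ] tooly [ 0.146 -0.989 -0.001] toolz [-0.989 -0.146 -0.003] w 0.044 F [ 0.26 -0.28 -1.32]
 rot units(6deg) ax,ay,az: [-1.36e+01 -4.00e-02 -1.00e-02] norm 13.6
 shift units (25mm) new frame: [ 0.4  -4.17 21.76]  | old frame: [ 0.35 20.91  7.3 ]  world [-0.1042 -0.5439 -0.01  ]
 q [ 0.6   0.24 -0.22  0.   -1.11 -0.46]
```

View pics/w7.png

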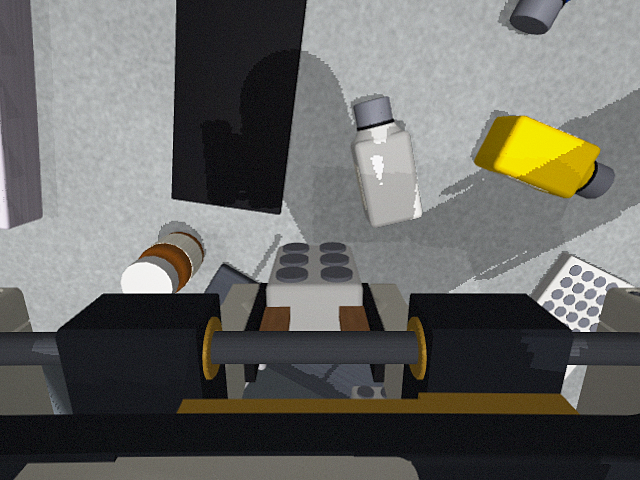

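View pics/t7.png

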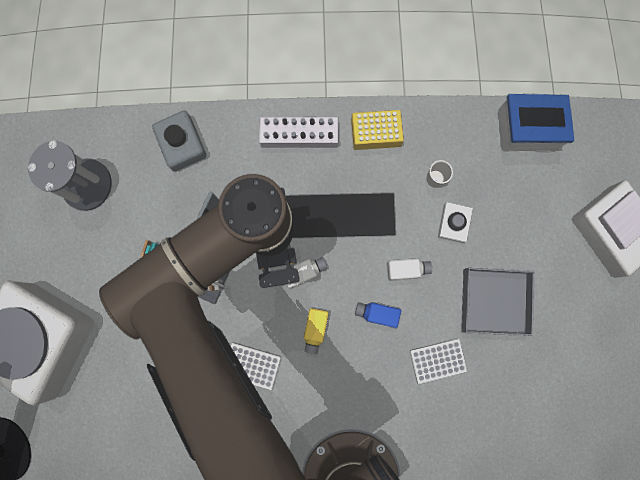

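Pack0 is off the peg and still held. I'll carry it to the bin, jaws along x.

Run:
```python
from h import *
plan([.426,-.418,.20],[0,0,-1],[-1,0,0])
```

```text
t 7.67 TCP [0.5682 0.1589 0.379 ] grasp now [0.5687 0.1592 0.22  ] toolx [ 0.003  0.002 -1.   ] tooly [ 0.146 -0.989 -0.001] toolz [-0.989 -0.146 -0.003] w 0.044 F [ 0.26 -0.28 -1.32]
 rot units(6deg) ax,ay,az: [ 1.4  -0.03  0.02] norm 1.4
 shift units (25mm) new frame: [ 0.8  23.08  5.69]  | old frame: [ 0.74 22.    9.  ]  world [-0.1422 -0.5769 -0.02  ]
 q [ 0.6   0.24 -0.22  0.   -1.11 -0.46]
```

Emit:
play_rows(
  steps=[
    {"gripper":0.3,"tx":0,"ty":0.3,"tz":0.1,"ax":0.7,"ay":0,"az":0},
    {"gripper":0.3,"tx":0,"ty":0.6,"tz":0.2,"ax":0.7,"ay":0,"az":0},
    {"gripper":0.3,"tx":0,"ty":1,"tz":0.3,"ax":0,"ay":0,"az":0},
    {"gripper":0.3,"tx":0,"ty":1,"tz":0.3,"ax":0,"ay":0,"az":0},
    {"gripper":0.3,"tx":0,"ty":1,"tz":0.3,"ax":0,"ay":0,"az":0},
    {"gripper":0.3,"tx":0,"ty":1,"tz":0.3,"ax":0,"ay":0,"az":0},
    {"gripper":0.3,"tx":0,"ty":1,"tz":0.3,"ax":0,"ay":0,"az":0},
    {"gripper":0.3,"tx":0,"ty":1,"tz":0.3,"ax":0,"ay":0,"az":0},
    {"gripper":0.3,"tx":0,"ty":1,"tz":0.3,"ax":0,"ay":0,"az":0},
    {"gripper":0.3,"tx":0,"ty":1,"tz":0.3,"ax":0,"ay":0,"az":0},
    {"gripper":0.3,"tx":0,"ty":1,"tz":0.3,"ax":0,"ay":0,"az":0},
    {"gripper":0.3,"tx":0,"ty":1,"tz":0.3,"ax":0,"ay":0,"az":0},
    {"gripper":0.3,"tx":0,"ty":1,"tz":0.3,"ax":0,"ay":0,"az":0},
    {"gripper":0.3,"tx":0,"ty":1,"tz":0.3,"ax":0,"ay":0,"az":0},
    {"gripper":0.3,"tx":0,"ty":1,"tz":0.3,"ax":0,"ay":0,"az":0},
    {"gripper":0.3,"tx":0,"ty":1,"tz":0.3,"ax":0,"ay":0,"az":0},
    {"gripper":0.3,"tx":0,"ty":1,"tz":0.3,"ax":0,"ay":0,"az":0},
    {"gripper":0.3,"tx":0,"ty":1,"tz":0.3,"ax":0,"ay":0,"az":0},
  ],
)

```text
t: 9.17
eef_pos: [0.4417, -0.2651, 0.3763]
ee_rot: [-0.423, 1.57, 2.719]
force: [0.7, 0.1, -0.0]
width: 0.0442
```

Emit:
play_rows(
  steps=[
    {"gripper":0.3,"tx":0,"ty":1,"tz":0.1,"ax":0,"ay":0,"az":0},
    {"gripper":0.3,"tx":0,"ty":1,"tz":0.1,"ax":0,"ay":0,"az":0},
    {"gripper":0.3,"tx":0,"ty":1,"tz":0.1,"ax":0,"ay":0,"az":0},
    {"gripper":0.3,"tx":0,"ty":1,"tz":0.1,"ax":0,"ay":0,"az":0},
    {"gripper":0.3,"tx":0,"ty":1,"tz":0.1,"ax":0,"ay":0,"az":0},
    {"gripper":0.3,"tx":0,"ty":0.8,"tz":0.1,"ax":0,"ay":0,"az":0},
    {"gripper":0.3,"tx":0,"ty":0.4,"tz":0.1,"ax":0,"ay":0,"az":0},
    {"gripper":0.3,"tx":0,"ty":0,"tz":0,"ax":0,"ay":0,"az":0},
  ],
)

```text
t: 9.83
eef_pos: [0.4244, -0.4205, 0.3758]
ee_rot: [-0.46, 1.569, 2.679]
force: [0.1, 0.7, -0.6]
width: 0.0437
```

Run:
```python
from h import *
plan([.426,-.418,.073],[0,0,-1],[-1,0,0])
wrist('w8',[('bin',0)])
save('s8',optics.grab_frame('scene'))
```

```text
t 9.83 TCP [ 0.4244 -0.4205  0.3758] grasp now [ 0.4241 -0.4203  0.2168] toolx [-0.002  0.001 -1.   ] tooly [-0.002 -1.    -0.001] toolz [-1.     0.002  0.002] w 0.0437 F [ 0.06  0.72 -0.65]
 rot units(6deg) ax,ay,az: [-0.02  0.02  0.01] norm 0.03
 shift units (25mm) new frame: [ 5.75 -0.1  -0.06]  | old frame: [ 5.75 -0.09 -0.08]  world [ 0.0016  0.0025 -0.1438]
 q [-0.45  0.25 -0.21 -0.   -1.11  0.45]
```

View pics/w8.png

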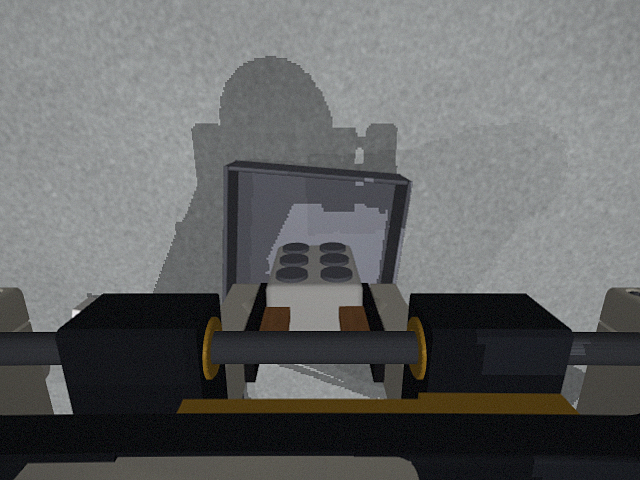

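View pics/s8.png

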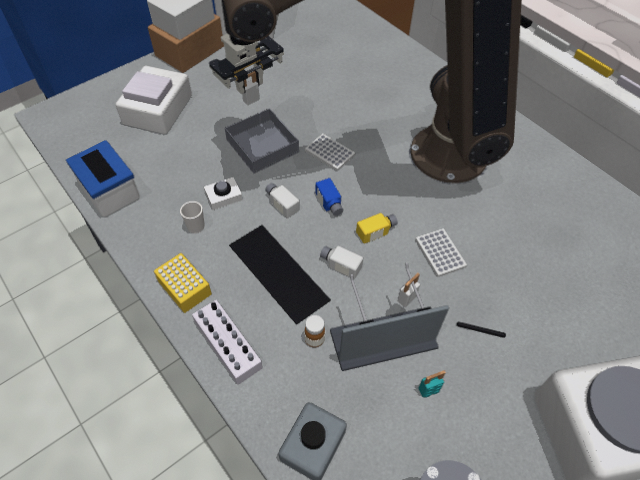

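Run:
```python
from h import *
p,R,st=pose();c,T=camT('wrist',st)
for r,k in [(163,229),(179,409),(282,226),(290,395)]: print(r,k,atz(c,T,r,k,.05).round(4))
```

```text
163 229 [ 0.4969 -0.4694  0.05  ]
179 409 [ 0.345  -0.4558  0.05  ]
282 226 [ 0.5075 -0.3608  0.05  ]
290 395 [ 0.3501 -0.3524  0.05  ]
```

Emit:
play_rows(
  steps=[
    {"gripper":0.3,"tx":0.9,"ty":0,"tz":0,"ax":0,"ay":0,"az":0},
    {"gripper":0.3,"tx":1,"ty":0,"tz":0,"ax":0,"ay":0,"az":0},
    {"gripper":0.3,"tx":1,"ty":0,"tz":0,"ax":0,"ay":0,"az":0},
    {"gripper":0.3,"tx":1,"ty":0,"tz":0,"ax":0,"ay":0,"az":0},
    {"gripper":0.3,"tx":0.8,"ty":0,"tz":0,"ax":0,"ay":0,"az":0},
    {"gripper":0.3,"tx":0.4,"ty":0,"tz":0,"ax":0,"ay":0,"az":0},
    {"gripper":0.3,"tx":0.3,"ty":0,"tz":0,"ax":0,"ay":0,"az":0},
    {"gripper":0.3,"tx":0.2,"ty":0,"tz":0,"ax":0,"ay":0,"az":0},
    {"gripper":0.3,"tx":0.1,"ty":0,"tz":0,"ax":0,"ay":0,"az":0},
    {"gripper":0.3,"tx":0,"ty":0,"tz":0,"ax":0,"ay":0,"az":0},
    {"gripper":0.3,"tx":0,"ty":0,"tz":0,"ax":0,"ay":0,"az":0},
  ],
)

```text
t: 10.9
eef_pos: [0.4256, -0.4191, 0.2355]
ee_rot: [2.583, 1.569, -0.559]
force: [-1.1, -0.2, -0.8]
width: 0.0438
```

Run:
```python
from h import *
plan([.426,-.418,.073],[0,0,-1],[-1,0,0])
wrist('w9')
```

```text
t 10.9 TCP [ 0.4256 -0.4191  0.2355] grasp now [ 0.4258 -0.4192  0.0765] toolx [ 0.001 -0.001 -1.   ] tooly [ 0.    -1.     0.001] toolz [-1.    -0.    -0.001] w 0.0438 F [-1.05 -0.25 -0.78]
 rot units(6deg) ax,ay,az: [ 0.   -0.01 -0.01] norm 0.01
 shift units (25mm) new frame: [ 0.14 -0.04 -0.02]  | old frame: [ 0.14 -0.04 -0.02]  world [ 0.0004  0.0011 -0.0035]
 q [-0.45  0.39 -0.37  0.   -0.81  0.45]
```

View pics/w9.png

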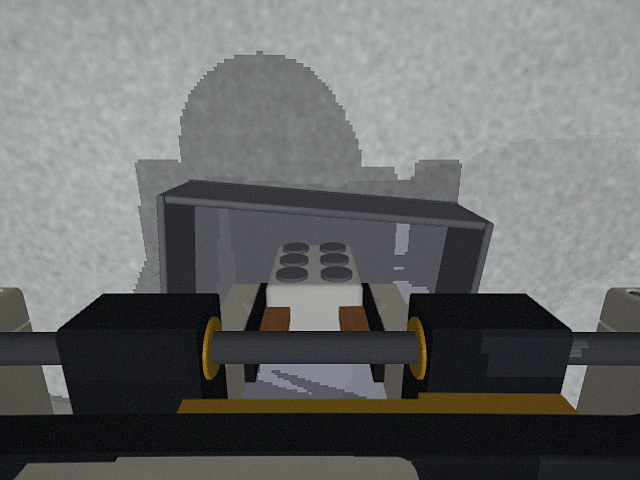

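Emit:
play_rows(
  steps=[
    {"gripper":0.3,"tx":0.1,"ty":0,"tz":0,"ax":0,"ay":0,"az":0},
    {"gripper":0.3,"tx":0.08,"ty":0,"tz":0,"ax":0,"ay":0,"az":0},
    {"gripper":0.3,"tx":0,"ty":0,"tz":0,"ax":0,"ay":0,"az":0},
    {"gripper":0.5,"tx":0,"ty":0,"tz":0,"ax":0,"ay":0,"az":0},
    {"gripper":0.65,"tx":0,"ty":0,"tz":0,"ax":0,"ay":0,"az":0},
    {"gripper":0.65,"tx":0,"ty":0,"tz":0,"ax":0,"ay":0,"az":0},
    {"gripper":0.65,"tx":0,"ty":0,"tz":0,"ax":0,"ay":0,"az":0},
    {"gripper":0.65,"tx":-0.4,"ty":0,"tz":0,"ax":0,"ay":0,"az":0},
    {"gripper":0.65,"tx":-0.8,"ty":0,"tz":0,"ax":0,"ay":0,"az":0},
    {"gripper":0.65,"tx":-1,"ty":0,"tz":0,"ax":0,"ay":0,"az":0},
    {"gripper":0.65,"tx":-1,"ty":0,"tz":0,"ax":0,"ay":0,"az":0},
    {"gripper":0.65,"tx":-1,"ty":0,"tz":0,"ax":0,"ay":0,"az":0},
    {"gripper":0.65,"tx":-1,"ty":0,"tz":0,"ax":0,"ay":0,"az":0},
    {"gripper":0.65,"tx":-1,"ty":0,"tz":0,"ax":0,"ay":0,"az":0},
    {"gripper":0.65,"tx":-0.6,"ty":0,"tz":0,"ax":0,"ay":0,"az":0},
  ],
)

```text
t: 12.2
eef_pos: [0.4253, -0.4192, 0.4044]
ee_rot: [2.484, 1.567, -0.657]
force: [1.3, -0.3, 0.1]
width: 0.0571
```

Run:
```python
from h import *
plan([.4928,.3105,.25],[0,0,-1],[-.985,-.17,0])
wrist('w10')
save('t10',optics.grab_frame('top'))
```

```text
t 12.2 TCP [ 0.4253 -0.4192  0.4044] grasp now [ 0.4258 -0.4196  0.2454] toolx [ 0.003 -0.003 -1.   ] tooly [ 0.    -1.     0.003] toolz [-1.    -0.    -0.003] w 0.0571 F [ 1.33 -0.25  0.13]
 rot units(6deg) ax,ay,az: [-1.63 -0.03 -0.03] norm 1.63
 shift units (25mm) new frame: [ -0.19 -28.3   -7.63]  | old frame: [ -0.25 -29.19  -2.71]  world [0.0675 0.7297 0.0046]
 q [-0.45  0.23 -0.17  0.   -1.17  0.45]
```

View pics/w10.png

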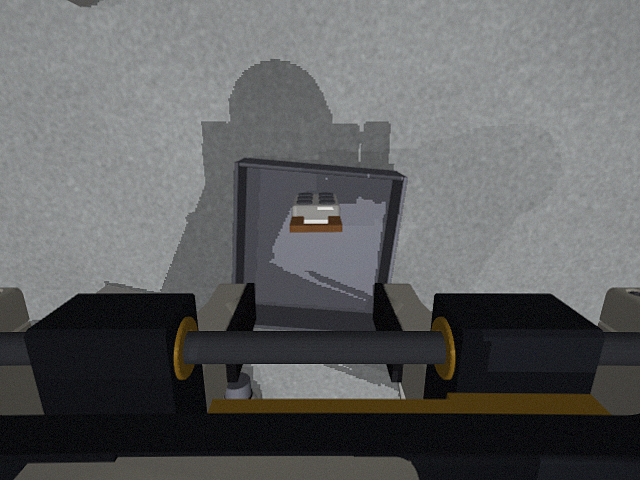

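View pics/t10.png

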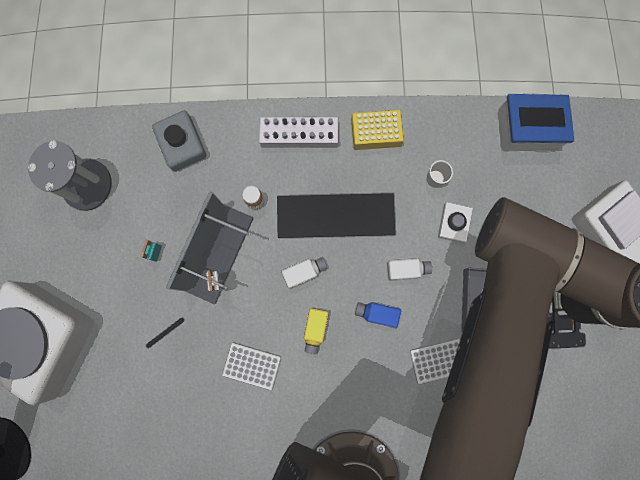

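Pack0 is standing in the bin, at (316, 215) in the wrist view. Now back over the stand for pack1.

Emit:
play_rows(
  steps=[
    {"gripper":0.75,"tx":-0.2,"ty":-0.6,"tz":-0.1,"ax":0,"ay":0,"az":0},
    {"gripper":0.75,"tx":-0.2,"ty":-1,"tz":-0.1,"ax":0,"ay":0,"az":0},
    {"gripper":0.75,"tx":0,"ty":-1,"tz":-0.1,"ax":0,"ay":0,"az":0},
    {"gripper":0.75,"tx":0,"ty":-1,"tz":-0.1,"ax":0,"ay":0,"az":0},
    {"gripper":0.75,"tx":0,"ty":-1,"tz":-0.1,"ax":0,"ay":0,"az":0},
    {"gripper":0.75,"tx":0,"ty":-1,"tz":-0.1,"ax":0,"ay":0,"az":0},
    {"gripper":0.75,"tx":0,"ty":-1,"tz":-0.1,"ax":0,"ay":0,"az":0},
    {"gripper":0.75,"tx":0,"ty":-1,"tz":-0.1,"ax":0,"ay":0,"az":0},
    {"gripper":0.75,"tx":0,"ty":-1,"tz":-0.1,"ax":0,"ay":0,"az":0},
    {"gripper":0.75,"tx":0,"ty":-1,"tz":-0.1,"ax":0,"ay":0,"az":0},
    {"gripper":0.75,"tx":0,"ty":-1,"tz":-0.1,"ax":0,"ay":0,"az":0},
    {"gripper":0.75,"tx":0,"ty":-1,"tz":-0.1,"ax":0,"ay":0,"az":0},
    {"gripper":0.75,"tx":0,"ty":-1,"tz":-0.1,"ax":0,"ay":0,"az":0},
    {"gripper":0.75,"tx":0,"ty":-1,"tz":-0.1,"ax":0,"ay":0,"az":0},
    {"gripper":0.75,"tx":0,"ty":-1,"tz":-0.1,"ax":0,"ay":0,"az":0},
    {"gripper":0.75,"tx":0,"ty":-1,"tz":-0.1,"ax":0,"ay":0,"az":0},
    {"gripper":0.75,"tx":0,"ty":-1,"tz":-0.1,"ax":0,"ay":0,"az":0},
    {"gripper":0.75,"tx":0,"ty":-1,"tz":-0.1,"ax":0,"ay":0,"az":0},
    {"gripper":0.75,"tx":0,"ty":-1,"tz":-0.1,"ax":0,"ay":0,"az":0},
    {"gripper":0.75,"tx":0,"ty":-1,"tz":-0.1,"ax":0,"ay":0,"az":0},
  ],
)

```text
t: 13.97
eef_pos: [0.4749, 0.0721, 0.4103]
ee_rot: [-1.408, 1.571, 1.734]
force: [-0.3, 0.3, 0.1]
width: 0.0658
```

Emit:
play_rows(
  steps=[
    {"gripper":0.75,"tx":0,"ty":-1,"tz":-0.1,"ax":0,"ay":0,"az":0},
    {"gripper":0.75,"tx":0,"ty":-1,"tz":-0.1,"ax":0,"ay":0,"az":0},
    {"gripper":0.75,"tx":0,"ty":-1,"tz":-0.1,"ax":0,"ay":0,"az":0},
    {"gripper":0.75,"tx":0,"ty":-1,"tz":-0.1,"ax":0,"ay":0,"az":0},
    {"gripper":0.75,"tx":0,"ty":-1,"tz":-0.1,"ax":0,"ay":0,"az":0},
    {"gripper":0.75,"tx":0,"ty":-1,"tz":-0.1,"ax":0,"ay":0,"az":0},
    {"gripper":0.75,"tx":0,"ty":-1,"tz":-0.1,"ax":0,"ay":0,"az":0},
    {"gripper":0.75,"tx":0,"ty":-1,"tz":-0.1,"ax":0,"ay":0,"az":0},
    {"gripper":0.75,"tx":0,"ty":-0.9,"tz":0,"ax":-0.8,"ay":0,"az":0},
    {"gripper":0.75,"tx":0,"ty":-0.5,"tz":0,"ax":-0.8,"ay":0,"az":0},
    {"gripper":0.75,"tx":0,"ty":0,"tz":0,"ax":0,"ay":0,"az":0},
    {"gripper":0.75,"tx":0,"ty":0,"tz":0,"ax":0,"ay":0,"az":0},
  ],
)

```text
t: 14.97
eef_pos: [0.4939, 0.3063, 0.4097]
ee_rot: [0.606, 1.57, -2.368]
force: [-0.4, -0.6, 0.0]
width: 0.0657
```

Run:
```python
from h import *
plan([.4928,.3105,.141],[0,0,-1],[-.985,-.17,0])
wrist('w11',[('peg1_tip',.179),('pack1',.112)])
```

```text
t 14.97 TCP [0.4939 0.3063 0.4097] grasp now [0.4938 0.3062 0.2507] toolx [-0.001 -0.001 -1.   ] tooly [ 0.166 -0.986  0.001] toolz [-0.986 -0.166  0.001] w 0.0657 F [-0.37 -0.58  0.02]
 rot units(6deg) ax,ay,az: [-0.04  0.01 -0.01] norm 0.04
 shift units (25mm) new frame: [ 4.39 -0.17  0.02]  | old frame: [ 4.39 -0.18  0.01]  world [-0.0011  0.0042 -0.1097]
 q [ 0.89  0.2  -0.19 -0.   -1.18 -0.72]
peg1_tip 0.89 [219, 355] [0.4744 0.2749 0.179 ]
pack1 0.56 [235, 316] [0.4922 0.3092 0.112 ]
```

View pics/w11.png

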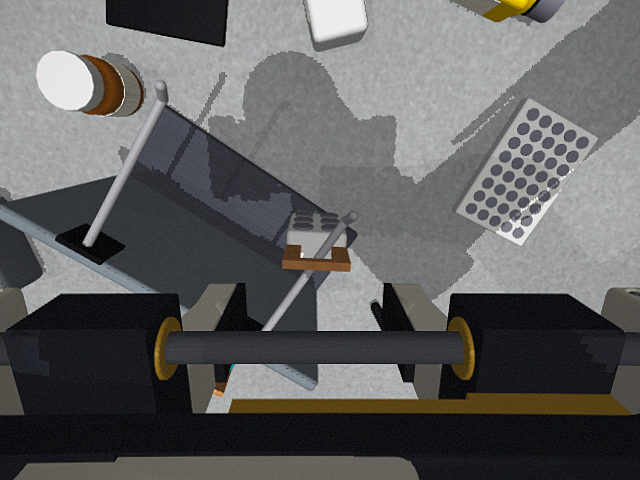

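Pack1's header is at (317, 266), centred. I'll descend, grip and lift.

Emit:
play_rows(
  steps=[
    {"gripper":0.75,"tx":0.8,"ty":-0.1,"tz":0,"ax":0,"ay":0,"az":0},
    {"gripper":0.75,"tx":0.8,"ty":-0.05,"tz":0,"ax":0,"ay":0,"az":0},
    {"gripper":0.75,"tx":0.8,"ty":0,"tz":0,"ax":0,"ay":0,"az":0},
    {"gripper":0.75,"tx":0.6,"ty":0,"tz":0,"ax":0,"ay":0,"az":0},
    {"gripper":0.75,"tx":0.6,"ty":0,"tz":0,"ax":0,"ay":0,"az":0},
    {"gripper":0.75,"tx":0.4,"ty":0,"tz":0,"ax":0,"ay":0,"az":0},
    {"gripper":0.75,"tx":0.2,"ty":0,"tz":0,"ax":0,"ay":0,"az":0},
    {"gripper":0.75,"tx":0,"ty":0,"tz":0,"ax":0,"ay":0,"az":0},
    {"gripper":0.4,"tx":0,"ty":0,"tz":0,"ax":0,"ay":0,"az":0},
    {"gripper":0.3,"tx":0,"ty":0,"tz":0,"ax":0,"ay":0,"az":0},
    {"gripper":0.3,"tx":0,"ty":0,"tz":0,"ax":0,"ay":0,"az":0},
    {"gripper":0.3,"tx":0,"ty":0,"tz":0,"ax":0,"ay":0,"az":0},
    {"gripper":0.3,"tx":0,"ty":0,"tz":0,"ax":0,"ay":0,"az":0},
    {"gripper":0.3,"tx":0,"ty":0,"tz":0,"ax":0,"ay":0,"az":0},
  ],
  newtons=25,
)

```text
t: 16.28
eef_pos: [0.4938, 0.3098, 0.3058]
ee_rot: [-2.653, 1.57, 0.656]
force: [-0.6, -0.7, 2.9]
width: 0.0438
```

Emit:
play_rows(
  steps=[
    {"gripper":0.3,"tx":-0.2,"ty":0,"tz":0,"ax":0,"ay":0,"az":0},
    {"gripper":0.3,"tx":-0.2,"ty":0,"tz":0,"ax":0,"ay":0,"az":0},
    {"gripper":0.3,"tx":-0.2,"ty":0,"tz":0,"ax":0,"ay":0,"az":0},
    {"gripper":0.3,"tx":0,"ty":0,"tz":0,"ax":0,"ay":0,"az":0},
    {"gripper":0.3,"tx":0,"ty":0,"tz":0,"ax":0,"ay":0,"az":0},
  ],
)

```text
t: 16.7
eef_pos: [0.4937, 0.3097, 0.3206]
ee_rot: [-2.388, 1.57, 0.921]
force: [-0.3, -0.2, -1.4]
width: 0.0437
```

Run:
```python
from h import *
plan([.4928,.3105,.159],[0,0,-1],[-.985,-.17,0])
wrist('w12')
p,R,st=pose(); print('slide 105mm',(R.T@np.array([-.40,-.915,0])*105/25).round(2))
```

```text
t 16.7 TCP [0.4937 0.3097 0.3206] grasp now [0.4938 0.3098 0.1616] toolx [ 0.001  0.001 -1.   ] tooly [ 0.167 -0.986 -0.001] toolz [-0.986 -0.167 -0.001] w 0.0437 F [-0.3  -0.22 -1.39]
 rot units(6deg) ax,ay,az: [-0.03 -0.01  0.01] norm 0.03
 shift units (25mm) new frame: [ 0.11 -0.04  0.03]  | old frame: [ 0.11 -0.04  0.03]  world [-0.0009  0.0008 -0.0026]
 q [ 0.9   0.28 -0.31 -0.   -0.98 -0.73]
slide 105mm [-0.    3.51  2.3 ]
```

View pics/w12.png

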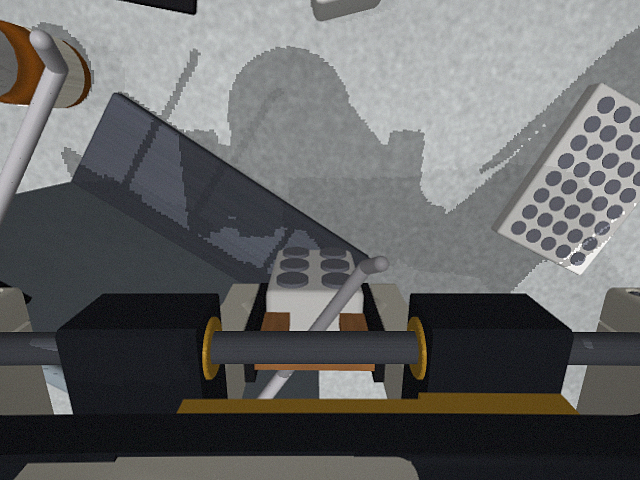

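Emit:
play_rows(
  steps=[
    {"gripper":0.3,"tx":0,"ty":0.35,"tz":0.23,"ax":0,"ay":0,"az":0},
    {"gripper":0.3,"tx":0,"ty":0.35,"tz":0.23,"ax":0,"ay":0,"az":0},
    {"gripper":0.3,"tx":0,"ty":0.35,"tz":0.23,"ax":0,"ay":0,"az":0},
    {"gripper":0.3,"tx":0,"ty":0,"tz":0,"ax":0,"ay":0,"az":0},
  ],
)

```text
t: 17.08
eef_pos: [0.4798, 0.2786, 0.32]
ee_rot: [0.36, 1.57, -2.615]
force: [-0.9, 0.1, -0.9]
width: 0.0436
```

Run:
```python
from h import *
plan([.4928,.3105,.159],[0,0,-1],[-.985,-.17,0])
wrist('w13')
```

```text
t 17.08 TCP [0.4798 0.2786 0.32  ] grasp now [0.4796 0.2785 0.161 ] toolx [-0.001 -0.001 -1.   ] tooly [ 0.166 -0.986  0.   ] toolz [-0.986 -0.166  0.001] w 0.0436 F [-0.88  0.13 -0.88]
 rot units(6deg) ax,ay,az: [-0.04  0.01 -0.  ] norm 0.04
 shift units (25mm) new frame: [ 0.08 -1.17 -0.73]  | old frame: [ 0.08 -1.17 -0.72]  world [ 0.013   0.0319 -0.002 ]
 q [ 0.88  0.23 -0.37 -0.   -0.97 -0.71]
```

View pics/w13.png

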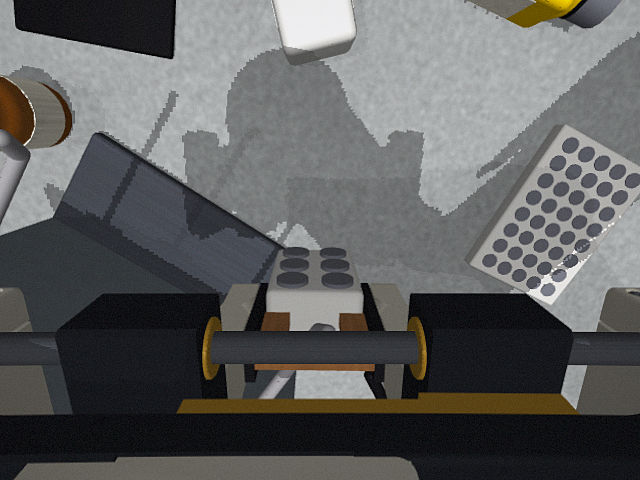

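Emit:
play_rows(
  steps=[
    {"gripper":0.3,"tx":0,"ty":0.25,"tz":0.16,"ax":0,"ay":0,"az":0},
    {"gripper":0.3,"tx":0,"ty":0.25,"tz":0.16,"ax":0,"ay":0,"az":0},
    {"gripper":0.3,"tx":0,"ty":0.25,"tz":0.16,"ax":0,"ay":0,"az":0},
  ],
)

```text
t: 17.38
eef_pos: [0.472, 0.2597, 0.3201]
ee_rot: [0.584, 1.571, -2.39]
force: [0.2, 0.5, -0.5]
width: 0.0442
```

Emit:
play_rows(
  steps=[
    {"gripper":0.3,"tx":0,"ty":0.36,"tz":0.23,"ax":0,"ay":0,"az":0},
    {"gripper":0.3,"tx":0,"ty":0.36,"tz":0.23,"ax":0,"ay":0,"az":0},
    {"gripper":0.3,"tx":0,"ty":0.36,"tz":0.23,"ax":0,"ay":0,"az":0},
    {"gripper":0.3,"tx":0,"ty":0.36,"tz":0.23,"ax":0,"ay":0,"az":0},
    {"gripper":0.3,"tx":0,"ty":0.36,"tz":0.23,"ax":0,"ay":0,"az":0},
  ],
)

```text
t: 17.8
eef_pos: [0.4509, 0.2101, 0.3203]
ee_rot: [-2.563, 1.571, 0.747]
force: [-0.1, 0.2, -0.8]
width: 0.0439
```

Run:
```python
from h import *
plan([.4928,.3105,.159],[0,0,-1],[-.985,-.17,0])
wrist('w14')
```

```text
t 17.8 TCP [0.4509 0.2101 0.3203] grasp now [0.4509 0.2101 0.1613] toolx [ 0.  0. -1.] tooly [ 0.167 -0.986 -0.   ] toolz [-0.986 -0.167 -0.   ] w 0.0439 F [-0.12  0.25 -0.77]
 rot units(6deg) ax,ay,az: [-0.03 -0.    0.  ] norm 0.03
 shift units (25mm) new frame: [ 0.09 -3.67 -2.33]  | old frame: [ 0.09 -3.68 -2.32]  world [ 0.0419  0.1004 -0.0023]
 q [ 0.83  0.14 -0.49  0.   -0.94 -0.66]
```

View pics/w14.png

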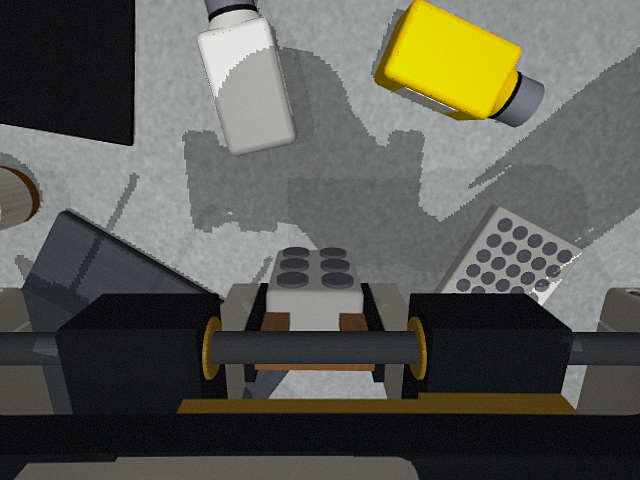

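Pack1 has cleared the tip by 69 mm. Lifting and carrying it to the bin.

Run:
```python
from h import *
plan([.430,-.346,.205],[0,0,-1],[-.996,.088,0])
```

```text
t 17.85 TCP [0.45   0.2086 0.3201] grasp now [0.4499 0.2085 0.1611] toolx [-0.001 -0.    -1.   ] tooly [ 0.166 -0.986  0.   ] toolz [-0.986 -0.166  0.001] w 0.0437 F [-2.44 -2.59 -1.36]
 rot units(6deg) ax,ay,az: [ 2.43  0.01 -0.  ] norm 2.43
 shift units (25mm) new frame: [-1.76 22.17 -1.15]  | old frame: [-1.74 21.74  4.47]  world [-0.02   -0.5546  0.0439]
 q [ 0.83  0.14 -0.49 -0.   -0.94 -0.66]
```

Emit:
play_rows(
  steps=[
    {"gripper":0.3,"tx":-0.6,"ty":0,"tz":0,"ax":0,"ay":0,"az":0},
    {"gripper":0.3,"tx":-0.6,"ty":0,"tz":0,"ax":0.4,"ay":0,"az":0},
    {"gripper":0.3,"tx":-0.6,"ty":0.3,"tz":0,"ax":1,"ay":0,"az":0},
    {"gripper":0.3,"tx":0,"ty":0.6,"tz":0,"ax":1,"ay":0,"az":0},
    {"gripper":0.3,"tx":0,"ty":0.9,"tz":0,"ax":0,"ay":0,"az":0},
    {"gripper":0.3,"tx":0,"ty":1,"tz":-0.06,"ax":0,"ay":0,"az":0},
    {"gripper":0.3,"tx":0,"ty":1,"tz":-0.06,"ax":0,"ay":0,"az":0},
    {"gripper":0.3,"tx":0,"ty":1,"tz":-0.06,"ax":0,"ay":0,"az":0},
    {"gripper":0.3,"tx":0,"ty":1,"tz":-0.06,"ax":0,"ay":0,"az":0},
    {"gripper":0.3,"tx":0,"ty":1,"tz":-0.06,"ax":0,"ay":0,"az":0},
    {"gripper":0.3,"tx":0,"ty":1,"tz":-0.06,"ax":0,"ay":0,"az":0},
    {"gripper":0.3,"tx":0,"ty":1,"tz":-0.06,"ax":0,"ay":0,"az":0},
    {"gripper":0.3,"tx":0,"ty":1,"tz":-0.06,"ax":0,"ay":0,"az":0},
    {"gripper":0.3,"tx":0,"ty":1,"tz":-0.06,"ax":0,"ay":0,"az":0},
    {"gripper":0.3,"tx":0,"ty":1,"tz":-0.06,"ax":0,"ay":0,"az":0},
    {"gripper":0.3,"tx":0,"ty":1,"tz":-0.06,"ax":0,"ay":0,"az":0},
    {"gripper":0.3,"tx":0,"ty":1,"tz":-0.06,"ax":0,"ay":0,"az":0},
    {"gripper":0.3,"tx":0,"ty":1,"tz":-0.06,"ax":0,"ay":0,"az":0},
    {"gripper":0.3,"tx":0,"ty":1,"tz":-0.06,"ax":0,"ay":0,"az":0},
    {"gripper":0.3,"tx":0,"ty":1,"tz":-0.06,"ax":0,"ay":0,"az":0},
  ],
)

```text
t: 19.52
eef_pos: [0.4413, -0.2106, 0.3653]
ee_rot: [3.121, 1.57, -0.105]
force: [0.6, -0.6, -1.0]
width: 0.0436
```

Emit:
play_rows(
  steps=[
    {"gripper":0.3,"tx":0,"ty":1,"tz":-0.06,"ax":0,"ay":0,"az":0},
    {"gripper":0.3,"tx":0,"ty":1,"tz":-0.06,"ax":0,"ay":0,"az":0},
    {"gripper":0.3,"tx":0,"ty":1,"tz":-0.06,"ax":0,"ay":0,"az":0},
    {"gripper":0.3,"tx":0,"ty":1,"tz":-0.06,"ax":0,"ay":0,"az":0},
    {"gripper":0.3,"tx":0,"ty":0.8,"tz":0,"ax":0,"ay":0,"az":0},
    {"gripper":0.3,"tx":0,"ty":0.4,"tz":0,"ax":0,"ay":0,"az":0},
    {"gripper":0.3,"tx":0,"ty":0,"tz":0,"ax":0,"ay":0,"az":0},
    {"gripper":0.3,"tx":0,"ty":0,"tz":0,"ax":0,"ay":0,"az":0},
  ],
)

```text
t: 20.18
eef_pos: [0.4365, -0.3394, 0.3649]
ee_rot: [-0.585, 1.57, 2.472]
force: [-0.4, 0.6, 0.2]
width: 0.0436
```

Run:
```python
from h import *
plan([.430,-.346,.071],[0,0,-1],[-.996,.088,0])
wrist('w15')
```

```text
t 20.18 TCP [ 0.4365 -0.3394  0.3649] grasp now [ 0.4365 -0.3393  0.2059] toolx [-0.  0. -1.] tooly [-0.085 -0.996 -0.   ] toolz [-0.996  0.085  0.   ] w 0.0436 F [-0.41  0.61  0.17]
 rot units(6deg) ax,ay,az: [0.03 0.   0.  ] norm 0.03
 shift units (25mm) new frame: [5.4  0.29 0.24]  | old frame: [5.4  0.29 0.24]  world [-0.0065 -0.0066 -0.1349]
 q [-0.31  0.19 -0.32 -0.   -1.07  0.22]
```

View pics/w15.png

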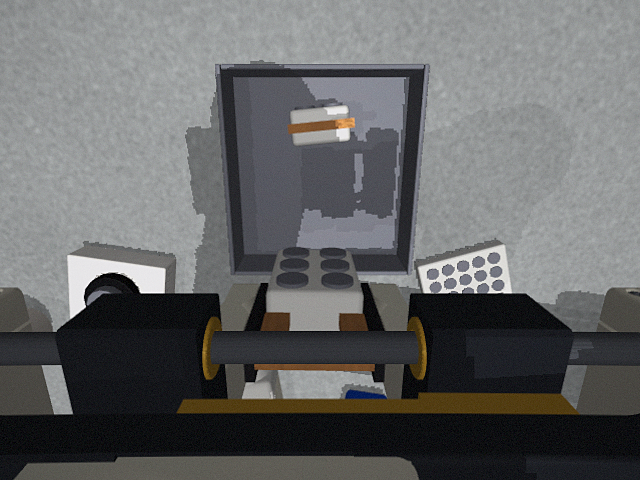

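Run:
```python
from h import *
p,R,st=pose();c,T=camT('wrist',st)
for r,k in [(65,216),(66,429),(273,232),(272,411),(115,320)]: print(r,k,atz(c,T,r,k,.05).round(4))
print(np.mean([atz(c,T,r,k,.05) for r,k in [(65,216),(66,429),(273,232),(272,411)]],0))
print(atz(c,T,127,320,.09))
```

```text
65 216 [ 0.4996 -0.4684  0.05  ]
66 429 [ 0.3417 -0.4541  0.05  ]
273 232 [ 0.5136 -0.3016  0.05  ]
272 411 [ 0.3556 -0.289   0.05  ]
115 320 [ 0.4253 -0.4269  0.05  ]
[ 0.42762254 -0.37826863  0.05      ]
[ 0.42658492 -0.41833112  0.09      ]
```

Emit:
play_rows(
  steps=[
    {"gripper":0.3,"tx":0.4,"ty":0.15,"tz":0.12,"ax":0,"ay":0,"az":0},
    {"gripper":0.3,"tx":0.8,"ty":0.14,"tz":0.12,"ax":0,"ay":0,"az":0},
    {"gripper":0.3,"tx":0.9,"ty":0,"tz":0,"ax":0,"ay":0,"az":0},
    {"gripper":0.3,"tx":0.9,"ty":0,"tz":0,"ax":0,"ay":0,"az":0},
    {"gripper":0.3,"tx":0.8,"ty":0,"tz":0,"ax":0,"ay":0,"az":0},
    {"gripper":0.3,"tx":0.6,"ty":0,"tz":0,"ax":0,"ay":0,"az":0},
    {"gripper":0.3,"tx":0.4,"ty":0,"tz":0,"ax":0,"ay":0,"az":0},
    {"gripper":0.3,"tx":0.3,"ty":0,"tz":0,"ax":0,"ay":0,"az":0},
    {"gripper":0.3,"tx":0.2,"ty":0,"tz":0,"ax":0,"ay":0,"az":0},
    {"gripper":0.3,"tx":0.1,"ty":0,"tz":0,"ax":0,"ay":0,"az":0},
    {"gripper":0.3,"tx":0,"ty":0,"tz":0,"ax":0,"ay":0,"az":0},
    {"gripper":0.3,"tx":0,"ty":0,"tz":0,"ax":0,"ay":0,"az":0},
  ],
)

```text
t: 21.23
eef_pos: [0.4306, -0.346, 0.2307]
ee_rot: [2.77, 1.57, -0.455]
force: [-0.7, 0.6, -0.9]
width: 0.0436
```

Emit:
play_rows(
  steps=[
    {"gripper":0.5,"tx":0,"ty":0,"tz":0,"ax":0,"ay":0,"az":0},
    {"gripper":0.65,"tx":0,"ty":0,"tz":0,"ax":0,"ay":0,"az":0},
    {"gripper":0.65,"tx":0,"ty":0,"tz":0,"ax":0,"ay":0,"az":0},
    {"gripper":0.65,"tx":0,"ty":0,"tz":0,"ax":0,"ay":0,"az":0},
    {"gripper":0.65,"tx":-0.4,"ty":0,"tz":0,"ax":0,"ay":0,"az":0},
    {"gripper":0.65,"tx":-0.8,"ty":0,"tz":0,"ax":0,"ay":0,"az":0},
    {"gripper":0.65,"tx":-1,"ty":0,"tz":0,"ax":0,"ay":0,"az":0},
    {"gripper":0.65,"tx":-1,"ty":0,"tz":0,"ax":0,"ay":0,"az":0},
    {"gripper":0.65,"tx":-1,"ty":0,"tz":0,"ax":0,"ay":0,"az":0},
    {"gripper":0.65,"tx":-1,"ty":0,"tz":0,"ax":0,"ay":0,"az":0},
    {"gripper":0.65,"tx":-1,"ty":-1,"tz":0,"ax":0,"ay":0,"az":0},
    {"gripper":0.65,"tx":-1,"ty":-1,"tz":0,"ax":0,"ay":0,"az":0},
    {"gripper":0.65,"tx":-1,"ty":-1,"tz":0,"ax":0,"ay":0,"az":0},
    {"gripper":0.65,"tx":0,"ty":0,"tz":0,"ax":0,"ay":0,"az":0},
  ],
)

```text
t: 22.4
eef_pos: [0.4371, -0.2693, 0.4418]
ee_rot: [2.914, 1.561, -0.31]
force: [0.9, -0.4, 0.4]
width: 0.0568
```

Run:
```python
from h import *
plan([.5,-.1,.2],[0,0,-1],[1,0,0])
wrist('w16',[('bottle0',.024),('pack0',.034)])
im=optics.grab_frame('top'); save('t16',im); c,T=camT('top')
for d in finder.pinpoint('bottle0','top')[:4]:
    r,k=d['location'];print(round(d['confidence'],2),[round(r),round(k)],atz(c,T,r,k,.024).round(4))
```

```text
t 22.4 TCP [ 0.4371 -0.2693  0.4418] grasp now [ 0.4385 -0.2697  0.2828] toolx [ 0.009 -0.003 -1.   ] tooly [-0.082 -0.997  0.002] toolz [-0.997  0.082 -0.009] w 0.0568 F [ 0.89 -0.44  0.37]
 rot units(6deg) ax,ay,az: [-0.78 -0.09 -0.02] norm 0.78
 shift units (25mm) new frame: [ 3.31 -6.77 -2.52]  | old frame: [ 3.31 -6.96 -1.92]  world [ 0.0629  0.1693 -0.0828]
 q [-0.17  0.06 -0.28  0.   -1.21  0.09]
bottle0 0.84 [336, 268] [ 0.5143 -0.1031  0.024 ]
bottle0 0.77 [314, 362] [ 0.395  -0.1245  0.024 ]
pack0 0.84 [54, 316] [ 0.428  -0.4172  0.034 ]
pack0 0.73 [130, 318] [ 0.4308 -0.3466  0.034 ]
0.83 [280, 284] [0.4969 0.1536 0.024 ]
0.74 [319, 397] [ 0.3924 -0.1229  0.024 ]
0.58 [311, 316] [0.4176 0.0739 0.024 ]
0.18 [290, 227] [0.4746 0.294  0.024 ]
```

View pics/w16.png

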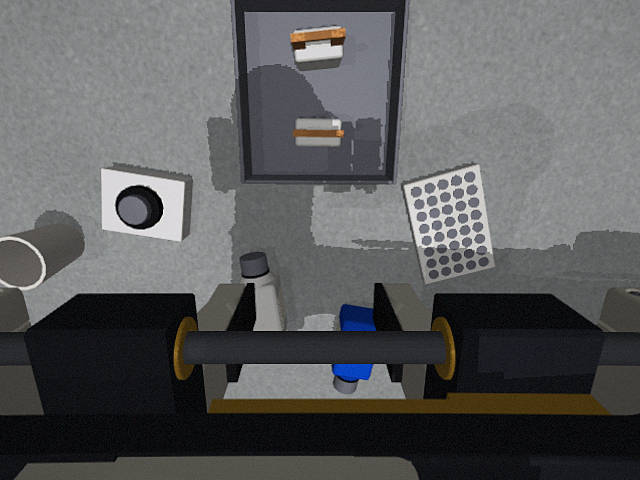

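View pics/t16.png

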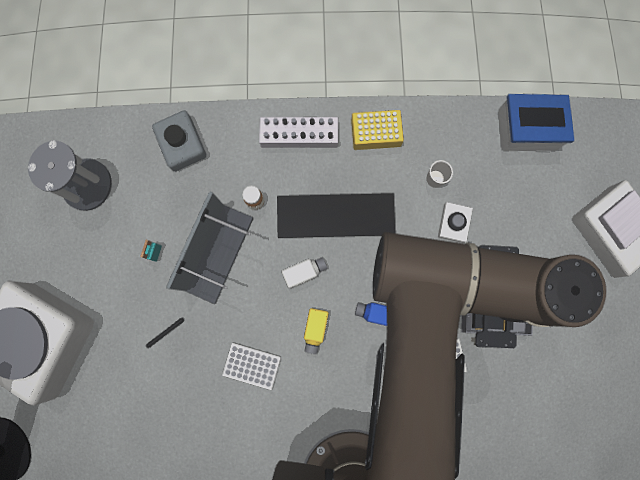

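Both packs are in the bin, at wrist (316, 50) and (318, 130). The white bottles remain. Standing one up needs a 90° turn about the jaw axis, so I'll fit rough kinematics from logged poses to choose an approach that stays within the joint ranges.

```bash
cat > kin.py <<'E'
import numpy as np
from scipy.optimize import least_squares
S=[(1.39808,.359396,.0110846,.30007,.60443,.40373),(.79,.24,.02,.5543,.29,.4797),(.70,.36,.01,.617,.2733,.4032),(.71,.43,-.11,.6174,.2741,.3078),(.71,.42,-.09,.6174,.2741,.3227),(.67,.36,-.19,.5961,.2241,.3222),(.60,.24,-.22,.5682,.1589,.379),(-.45,.25,-.21,.4244,-.4205,.3758),(-.45,.39,-.37,.4256,-.4191,.2355),(-.45,.23,-.17,.4253,-.4192,.4044),(.89,.20,-.19,.4939,.3063,.4097),(.9,.28,-.31,.4937,.3097,.3206),(.88,.23,-.37,.4798,.2786,.32),(.83,.14,-.49,.4509,.2101,.3203),(-.31,.19,-.32,.4365,-.3394,.3649),(-.17,.06,-.28,.4371,-.2693,.4418)]
S=np.array(S)
q2,q3=S[:,1],S[:,2]; r=np.hypot(S[:,3],S[:,4]); z=S[:,5]
def res(p):
    a1,c,a2,a3,d4=p; f=q2-q3
    return np.r_[a1+a2*np.sin(q2)+a3*np.sin(f)+d4*np.cos(f)-r, c+a2*np.cos(q2)+a3*np.cos(f)-d4*np.sin(f)-z]
if __name__=='__main__':
    print((S[:,0]-np.arctan2(S[:,4],S[:,3])).round(3))
    s=least_squares(res,[.05,.2,.4,.02,.4]); print(s.x.round(4),np.abs(s.fun).max(),s.cost)
E
python3 kin.py; python3 -c "
from h import *
p,R,st=pose();print(st['q'].round(4),p)"
```

```text
[0.288 0.308 0.283 0.292 0.292 0.31  0.327 0.331 0.328 0.328 0.335 0.34
 0.354 0.394 0.351 0.382]
[0.0444 0.0243 0.5621 0.01   0.4562] 0.00258195950351503 2.3556035274317893e-05
[-1.7410e-01  7.2200e-02 -2.9000e-01 -2.0000e-04 -1.2099e+00  9.0000e-02] [ 0.43623172 -0.27141949  0.4345908 ]
```

```bash
cat > kin2.py <<'E'
import numpy as np
from kin import S,q2,q3
from scipy.optimize import least_squares
from scipy.spatial.transform import Rotation as Ro
def res(p):
    a1,c,a2,a3,d4,off=p; f=q2-q3; r2=np.hypot(S[:,3],S[:,4]); rho=np.sqrt(r2**2-off**2)
    return np.r_[a1+a2*np.sin(q2)+a3*np.sin(f)+d4*np.cos(f)-rho, c+a2*np.cos(q2)+a3*np.cos(f)-d4*np.sin(f)-S[:,5], (S[:,0]-np.arctan2(S[:,4],S[:,3])-np.arcsin(off/r2))*r2]
s=least_squares(res,[.05,.2,.4,.02,.4,.19]); A1,C,A2,A3,D4,OFF=s.x
E
python3 - <<'E'
from kin2 import *
print(s.x.round(4),np.abs(s.fun).max())
for q,z in [((1.398,.3594,.011,0,-1.224,-.288),(-.445,-.896,0)),((-.1741,.0722,-.29,0,-1.2099,.09),(-.997,.082,0))]:
    B=(Ro.from_euler('z',q[0])*Ro.from_euler('y',q[1]-q[2])*Ro.from_euler('y',-q[4])).as_matrix()
    v=B.T@np.array(z); print(q[5],v.round(3),np.arctan2(v[2],v[1]).round(3))
E
```

```text
[ 6.000e-03  6.700e-03  5.920e-01 -5.000e-04  4.602e-01  1.920e-01] 0.0036798760258636774
-0.288 [ 0.002  0.284 -0.959] -1.283
0.09 [ 0.001 -0.092 -0.996] -1.663
```

```bash
cat >> kin2.py <<'E'
def ik(grasp,x,z,d6=.1,s4=-1,d=.159):
    x=np.array(x,float);x/=np.linalg.norm(x);z=np.array(z,float);z-=x*(z@x);z/=np.linalg.norm(z)
    w=np.array(grasp)-(d+d6)*x; r2=np.hypot(w[0],w[1]); q1=np.arctan2(w[1],w[0])+np.arcsin(OFF/r2); rho=np.sqrt(r2**2-OFF**2)-A1; h=w[2]-(C+d6)
    L=np.hypot(rho,h); cb=(L**2-A2**2-D4**2)/(2*A2*D4)
    if abs(cb)>1: return None
    # elbow up: upper arm at angle from vertical q2, forearm below horizontal f
    g=np.arctan2(h,rho); k=np.arccos((A2**2+L**2-D4**2)/(2*A2*L)); up=g+k; q2=np.pi/2-up
    ex,eh=A2*np.cos(up),A2*np.sin(up); f=-np.arctan2(h-eh,rho-ex); q3=q2-f
    B=(Ro.from_euler('z',q1)*Ro.from_euler('y',f)).as_matrix(); t=B.T@x
    out=[]
    # t = Rx(s4 q4) Ry(-q5) ex ; -q5=b>0: (cos b, 0,-sin b) rotated
    b=np.arccos(np.clip(t[0],-1,1)); a=np.arctan2(t[1],-t[2])  # Rx(a)*(0,-sin b)z -> (y: sin a sin b, z:-cos a sin b)
    B2=B@(Ro.from_euler('x',a)*Ro.from_euler('y',b)).as_matrix(); v=B2.T@z
    ang=np.arctan2(v[2],v[1]); q6=-np.pi/2-ang; q6=(q6+np.pi)%(2*np.pi)-np.pi
    return np.array([q1,q2,q3,s4*a,-b,q6])
E
python3 - <<'E'
from kin2 import *
from h import pose
p,R,st=pose(); print(ik(p+.159*R[:,0],R[:,0],R[:,2]).round(3),st['q'].round(3))
def pp(g,tilt,az,cap=1):
    # tool x azimuth az (deg), down by tilt from horizontal
    a=np.radians(az);e=np.radians(tilt); x=[np.cos(a)*np.cos(e),np.sin(a)*np.cos(e),-np.sin(e)]; z=[np.sin(a),-np.cos(a),0] # jaw horizontal
    y=np.cross(z,x)
    if y[2]<0: z=[-i for i in z]
    return ik(g,x,z)
for g in ([.655,-.08,.051],[.655,0,.051],[.655,.06,.051]):
    for az in (-90,-75,-60,-45,-120,-135,180,):
        for t in (30,20): 
            q=pp(g,t,az); print(g,az,t,None if q is None else q.round(2))
# pick
print(ik([.51,-.15,.024],[0,.5,-.866],[-1,0,0]).round(2))
E
```

```text
[-0.174  0.068 -0.293 -0.    -1.211  0.09 ] [-0.174  0.072 -0.29  -0.    -1.21   0.09 ]
[0.655, -0.08, 0.051] -90 30 [ 0.51  0.69 -0.28  0.88 -1.39 -1.05]
[0.655, -0.08, 0.051] -90 20 [ 0.53  0.76 -0.28  0.95 -1.52 -1.12]
[0.655, -0.08, 0.051] -75 30 [ 0.54  0.64 -0.43  1.07 -1.25 -1.06]
[0.655, -0.08, 0.051] -75 20 [ 0.58  0.7  -0.44  1.14 -1.38 -1.16]
[0.655, -0.08, 0.051] -60 30 [ 0.56  0.58 -0.57  1.31 -1.11 -1.1 ]
[0.655, -0.08, 0.051] -60 20 [ 0.6   0.66 -0.59  1.39 -1.26 -1.23]
[0.655, -0.08, 0.051] -45 30 [ 0.55  0.54 -0.69  1.6  -1.   -1.18]
[0.655, -0.08, 0.051] -45 20 [ 0.59  0.62 -0.73  1.68 -1.19 -1.33]
[0.655, -0.08, 0.051] -120 30 [ 0.4   0.81 -0.    0.55 -1.68 -1.14]
[0.655, -0.08, 0.051] -120 20 [ 0.41  0.88  0.02  0.61 -1.81 -1.16]
[0.655, -0.08, 0.051] -135 30 [ 0.33  0.86  0.12  0.4  -1.81 -1.23]
[0.655, -0.08, 0.051] -135 20 [ 0.34  0.93  0.16  0.45 -1.95 -1.24]
[0.655, -0.08, 0.051] 180 30 [ 0.13  0.95  0.33 -0.12 -1.99 -1.68]
[0.655, -0.08, 0.051] 180 20 [ 0.13  1.02  0.39 -0.14 -2.15 -1.69]
[0.655, 0, 0.051] -90 30 [ 0.61  0.72 -0.23  0.8  -1.46 -1.07]
[0.655,
[... 1081 characters left out ...]
0.655, 0.06, 0.051] -60 30 [ 0.76  0.62 -0.46  1.11 -1.22 -1.06]
[0.655, 0.06, 0.051] -60 20 [ 0.8   0.69 -0.47  1.18 -1.36 -1.17]
[0.655, 0.06, 0.051] -45 30 [ 0.78  0.57 -0.6   1.36 -1.09 -1.11]
[0.655, 0.06, 0.051] -45 20 [ 0.81  0.65 -0.62  1.44 -1.25 -1.25]
[0.655, 0.06, 0.051] -120 30 [ 0.56  0.85  0.09  0.43 -1.78 -1.22]
[0.655, 0.06, 0.051] -120 20 [ 0.57  0.92  0.13  0.48 -1.92 -1.22]
[0.655, 0.06, 0.051] -135 30 [ 0.49  0.9   0.2   0.27 -1.89 -1.34]
[0.655, 0.06, 0.051] -135 20 [ 0.5   0.96  0.24  0.3  -2.04 -1.33]
[0.655, 0.06, 0.051] 180 30 [ 0.29  0.95  0.32 -0.27 -1.96 -1.82]
[0.655, 0.06, 0.051] 180 20 [ 0.28  1.02  0.38 -0.31 -2.12 -1.83]
[-0.16  0.5  -0.47 -0.72 -0.84  0.72]
```

Every candidate pose is inside the joint ranges. I'll move back over the -y white bottle to measure it.

Emit:
play_rows(
  steps=[
    {"gripper":0.75,"tx":0,"ty":-0.6,"tz":-0.3,"ax":0,"ay":0,"az":0},
    {"gripper":0.75,"tx":0,"ty":-1,"tz":-0.5,"ax":0,"ay":0,"az":0},
    {"gripper":0.75,"tx":0,"ty":-1,"tz":-0.5,"ax":0,"ay":0,"az":0},
    {"gripper":0.75,"tx":0,"ty":-1,"tz":-0.4,"ax":0,"ay":0,"az":0},
    {"gripper":0.75,"tx":0,"ty":-1,"tz":-0.3,"ax":0,"ay":0,"az":0},
    {"gripper":0.75,"tx":0,"ty":-1,"tz":0,"ax":0,"ay":0,"az":0},
    {"gripper":0.75,"tx":0,"ty":-1,"tz":0,"ax":0,"ay":0,"az":0},
    {"gripper":0.75,"tx":0,"ty":0,"tz":0,"ax":0,"ay":0,"az":0},
    {"gripper":0.75,"tx":0,"ty":0,"tz":0,"ax":0,"ay":0,"az":0},
  ],
)

```text
t: 23.4
eef_pos: [0.5005, -0.1105, 0.4341]
ee_rot: [0.221, 1.569, -3.003]
force: [0.9, -0.3, 0.4]
width: 0.0658
```

```bash
cat >> h.py <<'E'
def bottles(im,c,T,ztop=.048):
    for d in finder.silhouettes('bottle0','wrist'):
        m=d['pixels']; px=im[m]; hsv=cv2.cvtColor(px[None],cv2.COLOR_RGB2HSV)[0]
        print('conf',round(d['confidence'],2),'ext',np.round(d['extent']),'medS',np.median(hsv[:,1]))
        if np.median(hsv[:,1])>90: continue
        w=m&(im.min(2)>130); w=cv2.morphologyEx(w.astype(np.uint8),cv2.MORPH_OPEN,np.ones((5,5)))
        pts=np.argwhere(w)[:,::-1].astype(np.float32); r=cv2.minAreaRect(pts); b=cv2.boxPoints(r)
        print('  white rect',np.round(r[0]),np.round(r[1]),[atz(c,T,q[1],q[0],ztop).round(4).tolist() for q in b])
E
python3 - <<'E'
from h import *
plan([.51,-.15,.2],[0,0,-1],[-1,0,0])
c,T,im=wrist('w17',[('bottle0',.024)])
bottles(im,c,T)
E
```

```text
t 23.4 TCP [ 0.5005 -0.1105  0.4341] grasp now [ 0.5001 -0.1106  0.2751] toolx [-0.002 -0.    -1.   ] tooly [-0.082 -0.997  0.   ] toolz [-0.997  0.082  0.002] w 0.0658 F [ 0.91 -0.33  0.44]
 rot units(6deg) ax,ay,az: [-0.79  0.02 -0.  ] norm 0.79
 shift units (25mm) new frame: [ 3.    1.58 -0.38]  | old frame: [ 3.    1.54 -0.52]  world [ 0.0095 -0.0395 -0.0751]
 q [ 0.17  0.07 -0.29 -0.   -1.21 -0.25]
bottle0 0.87 [207, 303] [ 0.5134 -0.1072  0.024 ]
bottle0 0.77 [183, 407] [ 0.3983 -0.1242  0.024 ]
bottle0 0.75 [398, 335] [0.4952 0.1512 0.024 ]
conf 0.93 ext [289. 328. 353. 397.] medS 5.0
  white rect [318. 380.] [33. 53.] [[0.5438, 0.0771, 0.048], [0.4808, 0.0824, 0.048], [0.4836, 0.1298, 0.048], [0.5486, 0.1243, 0.048]]
conf 0.84 ext [268. 103. 326. 216.] medS 7.0
  white rect [295. 171.] [84. 45.] [[0.5398, -0.189, 0.048], [0.4963, -0.1908, 0.048], [0.4922, -0.1079, 0.048], [0.5388, -0.1057, 0.048]]
conf 0.84 ext [372. 177. 437. 278.] medS 235.0
```

View pics/w17.png

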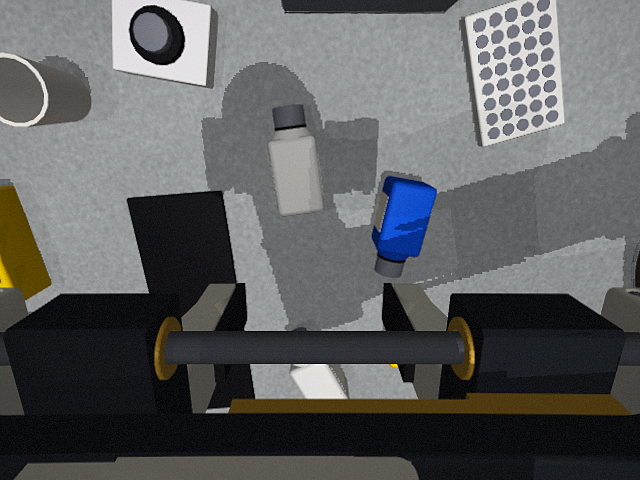

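Bottle B is the white one at (295, 171): base about (.516, -.107), cap towards (.02, -1). White at (318, 380) is bottle A, and blue (405, 218) and yellow are decoys. I'll compute the tilted pick.

```bash
cat >> h.py <<'E'
def pick(base,cap,h=.047,zg=.029,tilt=30,lift=0.):
    cap=np.array([cap[0],cap[1],0.]);cap/=np.linalg.norm(cap); e=np.radians(tilt)
    x=-np.sin(e)*cap+np.array([0,0,-np.cos(e)]); z=np.cross(cap,[0,0,1.])
    g=np.array([base[0],base[1],0])+h*cap+[0,0,zg+lift]
    if np.cross(z,x)@cap<0: z=-z
    print('g',g.round(4)); plan(g,x,z,flip=False)
E
python3 - <<'E'
from h import *
pick((.516,-.107),(.02,-1),lift=.12)
E
```

```text
g [ 0.5169 -0.154   0.149 ]
t 23.55 TCP [ 0.5002 -0.1118  0.4346] grasp now [ 0.5    -0.1118  0.2756] toolx [-0.001 -0.    -1.   ] tooly [-0.085 -0.996  0.   ] toolz [-0.996  0.085  0.001] w 0.0658 F [ 0.43 -0.7  -0.15]
 rot units(6deg) ax,ay,az: [-0.98 -0.25 -5.  ] norm 5.1
 shift units (25mm) new frame: [ 2.68  7.19 -0.64]  | old frame: [ 5.92  4.79 -1.15]  world [ 0.0183 -0.1217 -0.1479]
 q [ 0.16  0.07 -0.29  0.   -1.21 -0.25]
```

Emit:
play_rows(
  steps=[
    {"gripper":0.8,"tx":0,"ty":0,"tz":0,"ax":-0.2,"ay":-0.05,"az":-1},
    {"gripper":0.8,"tx":0,"ty":0,"tz":0,"ax":-0.2,"ay":-0.05,"az":-1},
    {"gripper":0.8,"tx":0,"ty":0,"tz":0,"ax":-0.2,"ay":-0.05,"az":-1},
    {"gripper":0.8,"tx":0,"ty":0,"tz":0,"ax":-0.2,"ay":-0.05,"az":-1},
    {"gripper":0.8,"tx":0,"ty":0,"tz":0,"ax":-0.2,"ay":-0.05,"az":-1},
    {"gripper":0.8,"tx":0,"ty":0.6,"tz":0,"ax":0,"ay":0,"az":0},
    {"gripper":0.8,"tx":0,"ty":0.9,"tz":-0.1,"ax":0,"ay":0,"az":0},
    {"gripper":0.8,"tx":0.4,"ty":0.9,"tz":-0.1,"ax":0,"ay":0,"az":0},
    {"gripper":0.8,"tx":0.4,"ty":0.9,"tz":-0.1,"ax":0,"ay":0,"az":0},
    {"gripper":0.8,"tx":0.4,"ty":0.9,"tz":-0.1,"ax":0,"ay":0,"az":0},
    {"gripper":0.8,"tx":0.4,"ty":0.9,"tz":-0.1,"ax":0,"ay":0,"az":0},
    {"gripper":0.8,"tx":0.4,"ty":0.9,"tz":-0.1,"ax":0,"ay":0,"az":0},
    {"gripper":0.8,"tx":0.4,"ty":0.9,"tz":0,"ax":0,"ay":0,"az":0},
    {"gripper":0.8,"tx":0.2,"ty":0.3,"tz":0,"ax":0,"ay":0,"az":0},
    {"gripper":0.8,"tx":0,"ty":0,"tz":0,"ax":0,"ay":0,"az":0},
    {"gripper":0.8,"tx":0,"ty":0,"tz":0,"ax":0,"ay":0,"az":0},
  ],
)

```text
t: 24.88
eef_pos: [0.5181, -0.2346, 0.2886]
ee_rot: [-1.572, 1.046, 1.591]
force: [-0.7, -1.2, 0.7]
width: 0.0703
```

Run:
```python
from h import *
from kin2 import ik
p,R,st=pose(); print(st['q'].round(3)); 
for d6 in (.08,.1,.12): print(d6, ik(p+.159*R[:,0],R[:,0],R[:,2],d6=d6).round(3))
c,T,im=wrist('w18',[('bottle0',.024)])
bottles(im,c,T)
pick((.516,-.107),(.02,-1),lift=0)
```

```text
[-0.298  0.384 -0.088 -0.514 -1.314  0.508]
0.08 [-0.154  0.328 -0.351 -0.596 -1.074  0.514]
0.1 [-0.171  0.339 -0.343 -0.591 -1.08   0.528]
0.12 [-0.189  0.349 -0.334 -0.587 -1.086  0.542]
bottle0 0.83 [352, 325] [0.4967 0.1475 0.024 ]
bottle0 0.74 [187, 479] [ 0.3953 -0.1266  0.024 ]
bottle0 0.67 [208, 316] [ 0.5149 -0.1034  0.024 ]
bottle0 0.55 [322, 392] [0.4239 0.0692 0.024 ]
conf 0.77 ext [274.  55. 357. 231.] medS 6.0
  white rect [315. 170.] [115.  78.] [[0.54, -0.1949, 0.048], [0.4974, -0.1972, 0.048], [0.4858, -0.108, 0.048], [0.5428, -0.1042, 0.048]]
conf 0.73 ext [279. 303. 343. 374.] medS 17.0
  white rect [313. 353.] [52. 36.] [[0.5443, 0.0681, 0.048], [0.5114, 0.0297, 0.048], [0.4776, 0.1374, 0.048], [0.5152, 0.1951, 0.048]]
conf 0.7 ext [396. 167. 513. 284.] medS 241.0
conf 0.64 ext [386. 304. 459. 330.] medS 255.0
g [ 0.5169 -0.154   0.029 ]
t 25.03 TCP [ 0.5186 -0.2337  0.2904] grasp now [ 0.5173 -0.1542  0.1526] toolx [-0.008  0.5   -0.866] tooly [ 0.022 -0.866 -0.5  ] toolz [-1.    -0.023 -0.004] w 0.07 F [ 0.55  0.61 -0.47]
 rot units(6deg) ax,ay,az: [ 0.05 -0.02 -0.  ] norm 0.05
 shift units (25mm) new frame: [4.29 2.47 0.  ]  | old frame: [4.29 2.46 0.02]  world [-1.000e-04  2.000e-04 -1.237e-01]
 q [-0.3   0.38 -0.09 -0.51 -1.31  0.51]
```

View pics/w18.png

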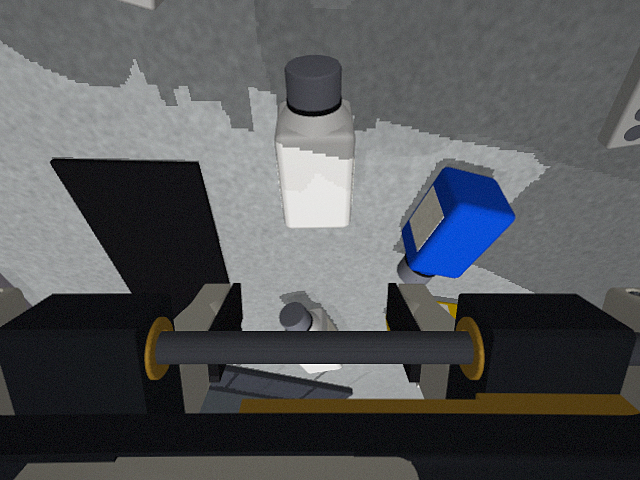

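Bottle B sits at (315, 190), centred between the jaws. I'll descend vertically with the tilt held and close.

Emit:
play_rows(
  steps=[
    {"gripper":0.8,"tx":0.4,"ty":0.23,"tz":0,"ax":0,"ay":0,"az":0},
    {"gripper":0.8,"tx":0.7,"ty":0.4,"tz":0,"ax":0,"ay":0,"az":0},
    {"gripper":0.8,"tx":0.7,"ty":0.4,"tz":0,"ax":0,"ay":0,"az":0},
    {"gripper":0.8,"tx":0.7,"ty":0.4,"tz":0,"ax":0,"ay":0,"az":0},
    {"gripper":0.8,"tx":0.6,"ty":0.35,"tz":0,"ax":0,"ay":0,"az":0},
    {"gripper":0.8,"tx":0.5,"ty":0.3,"tz":0,"ax":0,"ay":0,"az":0},
    {"gripper":0.8,"tx":0.4,"ty":0.22,"tz":0,"ax":0,"ay":0,"az":0},
    {"gripper":0.8,"tx":0.2,"ty":0.12,"tz":0,"ax":0,"ay":0,"az":0},
    {"gripper":0.8,"tx":0,"ty":0,"tz":0,"ax":0,"ay":0,"az":0},
    {"gripper":0.8,"tx":0,"ty":0,"tz":0,"ax":0,"ay":0,"az":0},
  ],
)

```text
t: 25.87
eef_pos: [0.5188, -0.2338, 0.1679]
ee_rot: [-1.575, 1.047, 1.59]
force: [0.1, -0.5, 0.8]
width: 0.0696
```

Run:
```python
from h import *
pick((.516,-.107),(.02,-1),lift=0)
wrist('w19')
```

```text
g [ 0.5169 -0.154   0.029 ]
t 25.87 TCP [ 0.5188 -0.2338  0.1679] grasp now [ 0.5172 -0.1543  0.0303] toolx [-0.01   0.5   -0.866] tooly [ 0.021 -0.866 -0.5  ] toolz [-1.    -0.023 -0.002] w 0.0696 F [ 0.13 -0.5   0.82]
 rot units(6deg) ax,ay,az: [ 0.04 -0.    0.  ] norm 0.04
 shift units (25mm) new frame: [0.05 0.01 0.01]  | old frame: [0.05 0.01 0.01]  world [-0.0003  0.0004 -0.0012]
 q [-0.3   0.53 -0.16 -0.55 -1.12  0.64]
```

View pics/w19.png

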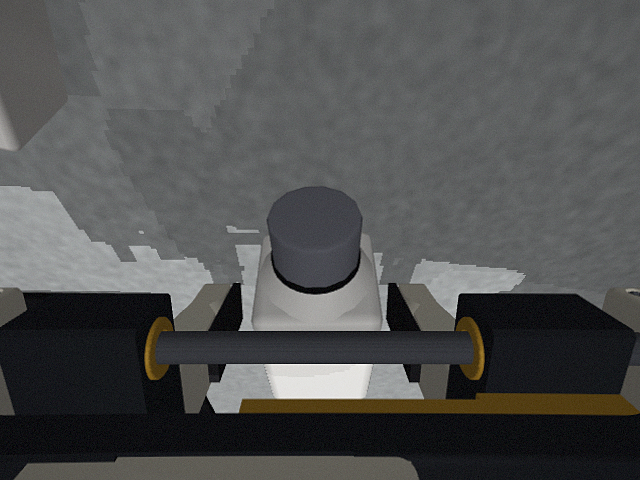

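Emit:
play_rows(
  steps=[
    {"gripper":0.5,"tx":0,"ty":0,"tz":0,"ax":0,"ay":0,"az":0},
    {"gripper":0.35,"tx":0,"ty":0,"tz":0,"ax":0,"ay":0,"az":0},
    {"gripper":0.35,"tx":0,"ty":0,"tz":0,"ax":0,"ay":0,"az":0},
    {"gripper":0.35,"tx":0,"ty":0,"tz":0,"ax":0,"ay":0,"az":0},
    {"gripper":0.35,"tx":0,"ty":0,"tz":0,"ax":0,"ay":0,"az":0},
    {"gripper":0.35,"tx":-0.3,"ty":-0.17,"tz":0,"ax":0,"ay":0,"az":0},
    {"gripper":0.35,"tx":-0.4,"ty":-0.23,"tz":0,"ax":0,"ay":0,"az":0},
    {"gripper":0.35,"tx":-0.6,"ty":-0.35,"tz":0,"ax":0,"ay":0,"az":0},
    {"gripper":0.35,"tx":-0.6,"ty":-0.35,"tz":0,"ax":0,"ay":0,"az":0},
    {"gripper":0.35,"tx":-0.6,"ty":-0.35,"tz":0,"ax":0,"ay":0,"az":0},
    {"gripper":0.35,"tx":-0.6,"ty":-0.35,"tz":0,"ax":0,"ay":0,"az":0},
    {"gripper":0.35,"tx":-0.6,"ty":-0.35,"tz":0,"ax":0,"ay":0,"az":0},
    {"gripper":0.35,"tx":-0.4,"ty":-0.2,"tz":0,"ax":0,"ay":0,"az":0},
    {"gripper":0.35,"tx":0,"ty":0,"tz":0,"ax":0,"ay":0,"az":0},
  ],
  newtons=40,
)

```text
t: 27.08
eef_pos: [0.519, -0.2346, 0.2893]
ee_rot: [-1.584, 1.049, 1.582]
force: [2.1, -0.4, -1.3]
width: 0.048
```

Run:
```python
from h import *
plan([.655,-.08,.15],[0,-.866,-.5],[-1,0,0],flip=False)
wrist('w20')
```

```text
t 27.08 TCP [ 0.519  -0.2346  0.2893] grasp now [ 0.5181 -0.1554  0.1514] toolx [-0.006  0.498 -0.867] tooly [ 0.024 -0.867 -0.498] toolz [-1.    -0.023 -0.007] w 0.048 F [ 2.07 -0.44 -1.28]
 rot units(6deg) ax,ay,az: [ 0.22 -0.13 14.98] norm 14.98
 shift units (25mm) new frame: [-8.93 -7.92 -5.44]  | old frame: [ 7.87 -8.81 -5.7 ]  world [ 0.136   0.2923 -0.0598]
 q [-0.3   0.38 -0.09 -0.51 -1.31  0.51]
```

View pics/w20.png

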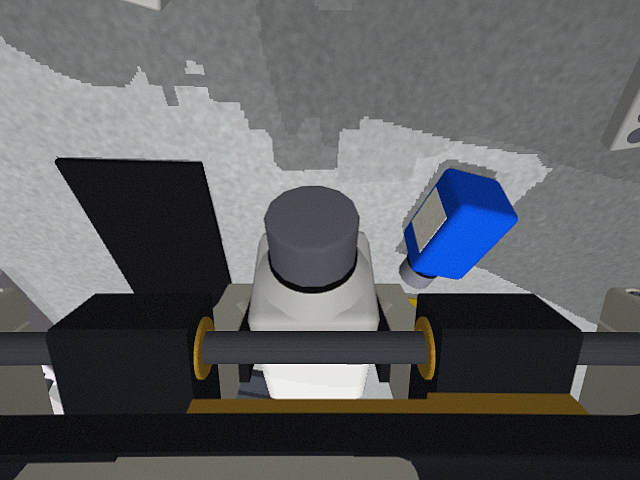

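Emit:
play_rows(
  steps=[
    {"gripper":0.35,"tx":0,"ty":0,"tz":0,"ax":0,"ay":0,"az":0.5},
    {"gripper":0.35,"tx":0,"ty":0,"tz":0,"ax":0,"ay":0,"az":0.8},
    {"gripper":0.35,"tx":0,"ty":0,"tz":0,"ax":0,"ay":0,"az":0.8},
    {"gripper":0.35,"tx":0,"ty":0,"tz":0,"ax":0,"ay":0,"az":0.8},
    {"gripper":0.35,"tx":0,"ty":0,"tz":0,"ax":0,"ay":0,"az":0.8},
    {"gripper":0.35,"tx":0,"ty":0,"tz":0,"ax":0,"ay":0,"az":0.8},
    {"gripper":0.35,"tx":0,"ty":0,"tz":0,"ax":0,"ay":0,"az":0.8},
    {"gripper":0.35,"tx":0,"ty":0,"tz":0,"ax":0,"ay":0,"az":0.8},
    {"gripper":0.35,"tx":0,"ty":0,"tz":0,"ax":0,"ay":0,"az":0.8},
    {"gripper":0.35,"tx":0,"ty":0,"tz":0,"ax":0,"ay":0,"az":0.8},
    {"gripper":0.35,"tx":0,"ty":0,"tz":0,"ax":0,"ay":0,"az":0.8},
    {"gripper":0.35,"tx":0,"ty":0,"tz":0,"ax":0,"ay":0,"az":0.8},
    {"gripper":0.35,"tx":0,"ty":0,"tz":0,"ax":0,"ay":0,"az":0.8},
    {"gripper":0.35,"tx":0,"ty":0,"tz":0,"ax":0,"ay":0,"az":0.8},
    {"gripper":0.35,"tx":0,"ty":0,"tz":0,"ax":0,"ay":0,"az":0.8},
    {"gripper":0.35,"tx":0,"ty":0,"tz":0,"ax":0,"ay":0,"az":0.8},
    {"gripper":0.35,"tx":0,"ty":0,"tz":0,"ax":0,"ay":0,"az":0.8},
    {"gripper":0.35,"tx":0,"ty":0,"tz":0,"ax":0,"ay":0,"az":0.8},
    {"gripper":0.35,"tx":0,"ty":0,"tz":0,"ax":0,"ay":0,"az":0.8},
    {"gripper":0.35,"tx":0,"ty":0,"tz":0,"ax":0,"ay":0,"az":0.1},
  ],
)

```text
t: 28.8
eef_pos: [0.5176, -0.234, 0.2836]
ee_rot: [1.568, 0.521, -1.549]
force: [-0.6, -0.2, -1.8]
width: 0.0481
```

Run:
```python
from h import *
plan([.655,-.08,.15],[0,-.866,-.5],[-1,0,0],flip=False)
wrist('w21'); save('s21',optics.grab_frame('scene'))
```

```text
t 28.8 TCP [ 0.5176 -0.234   0.2836] grasp now [ 0.5207 -0.3719  0.2044] toolx [ 0.019 -0.867 -0.498] tooly [ 0.014 -0.498  0.867] toolz [-1.    -0.024  0.003] w 0.0481 F [-0.63 -0.22 -1.77]
 rot units(6deg) ax,ay,az: [ 0.14 -0.18 -0.02] norm 0.23
 shift units (25mm) new frame: [-9.02 -7.71 -5.49]  | old frame: [-8.93 -7.61 -5.78]  world [ 0.1374  0.2917 -0.0541]
 q [-0.09  0.33 -0.93  1.51 -1.04 -1.21]
```

View pics/w21.png

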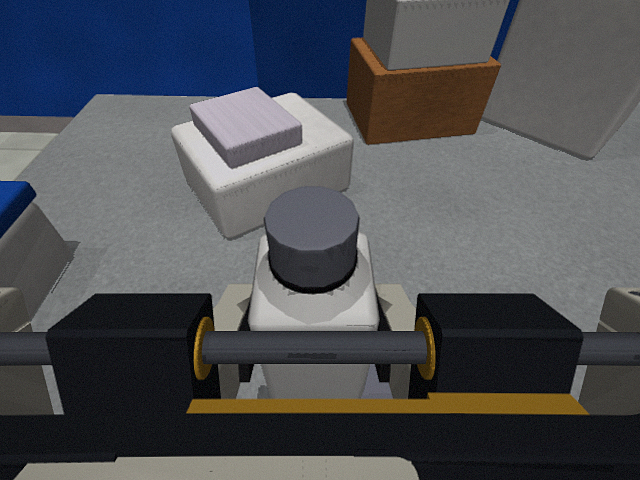

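View pics/s21.png

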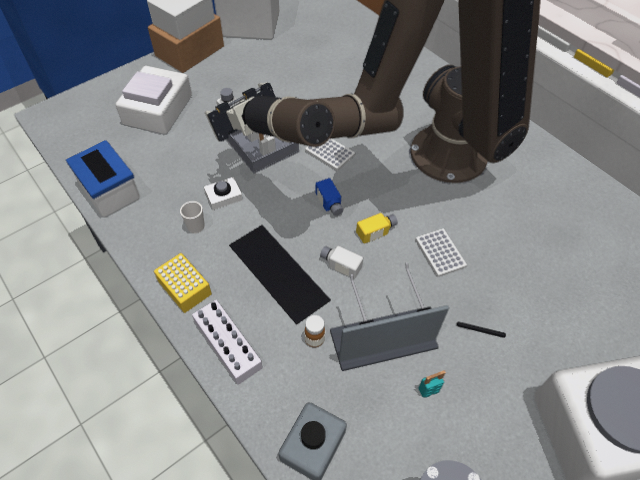

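Emit:
play_rows(
  steps=[
    {"gripper":0.35,"tx":-0.4,"ty":-0.3,"tz":-0.3,"ax":0,"ay":0,"az":0},
    {"gripper":0.35,"tx":-0.7,"ty":-0.6,"tz":-0.5,"ax":0,"ay":0,"az":0},
    {"gripper":0.35,"tx":-0.8,"ty":-0.7,"tz":-0.5,"ax":0,"ay":0,"az":0},
    {"gripper":0.35,"tx":-0.8,"ty":-0.7,"tz":-0.5,"ax":0,"ay":0,"az":0},
    {"gripper":0.35,"tx":-0.8,"ty":-0.7,"tz":-0.5,"ax":0,"ay":0,"az":0},
    {"gripper":0.35,"tx":-0.8,"ty":-0.7,"tz":-0.5,"ax":0,"ay":0,"az":0},
    {"gripper":0.35,"tx":-0.8,"ty":-0.7,"tz":-0.5,"ax":0,"ay":0,"az":0},
    {"gripper":0.35,"tx":-0.8,"ty":-0.7,"tz":-0.5,"ax":0,"ay":0,"az":0},
    {"gripper":0.35,"tx":-0.8,"ty":-0.7,"tz":-0.5,"ax":0,"ay":0,"az":0},
    {"gripper":0.35,"tx":-0.8,"ty":-0.7,"tz":-0.5,"ax":0,"ay":0,"az":0},
    {"gripper":0.35,"tx":-0.8,"ty":-0.7,"tz":-0.5,"ax":0,"ay":0,"az":0},
    {"gripper":0.35,"tx":-0.6,"ty":-0.4,"tz":-0.4,"ax":0,"ay":0,"az":0},
    {"gripper":0.35,"tx":0,"ty":0,"tz":0,"ax":0,"ay":0,"az":0},
    {"gripper":0.35,"tx":0,"ty":0,"tz":0,"ax":0,"ay":0,"az":0},
  ],
)

```text
t: 30.07
eef_pos: [0.6547, 0.0583, 0.2321]
ee_rot: [1.572, 0.527, -1.546]
force: [-0.1, -0.8, -2.1]
width: 0.048
```

Run:
```python
from h import *
plan([.655,-.08,.055],[0.02,-.866,-.5],[-1,-.023,0],flip=False)
wrist('w22'); save('s22',optics.grab_frame('scene')); save('t22',optics.grab_frame('top'))
```

```text
t 30.07 TCP [0.6547 0.0583 0.2321] grasp now [ 0.6581 -0.0791  0.152 ] toolx [ 0.022 -0.864 -0.503] tooly [ 0.011 -0.503  0.864] toolz [-1.    -0.024 -0.001] w 0.048 F [-0.06 -0.77 -2.07]
 rot units(6deg) ax,ay,az: [-0.   -0.02  0.04] norm 0.04
 shift units (25mm) new frame: [ 1.97 -3.37  0.12]  | old frame: [ 1.98 -3.36  0.12]  world [-0.0029 -0.0006 -0.0976]
 q [ 0.51  0.62 -0.52  0.93 -1.28 -1.18]
```

View pics/s22.png

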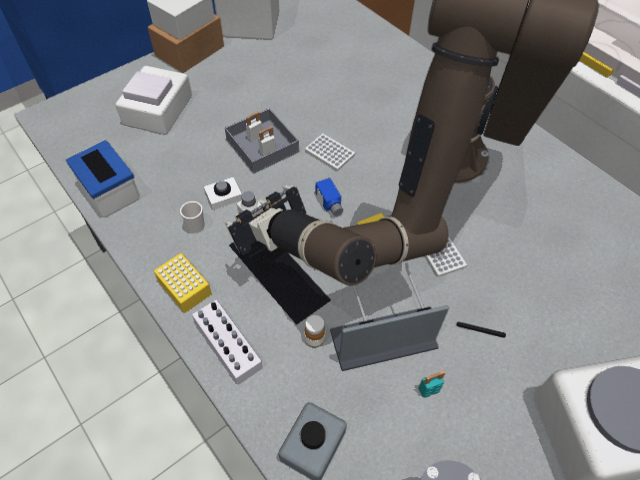

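View pics/t22.png

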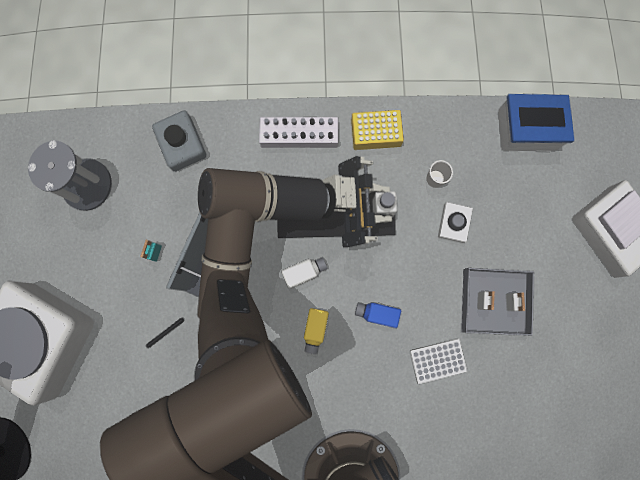

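The top view shows the wrist above peg0 and the jar. Before lowering I need to know where the wrist housing sits, so I'll refit the kinematics with the tilted samples.

```bash
cat > kin3.py <<'E'
import numpy as np
from kin import S
from scipy.optimize import least_squares
from scipy.spatial.transform import Rotation as Ro
D=[]
for s in S: D.append((s[0],s[1],s[2],0,-np.pi/2+s[1]-s[2],s[3],s[4],s[5]))
D+=[(-.298,.384,-.088,-.514,-1.314,.5186,-.2337,.2904),(-.30,.53,-.16,-.55,-1.12,.5188,-.2338,.1679),(-.3,.38,-.09,-.51,-1.31,.519,-.2346,.2893),(-.09,.33,-.93,1.51,-1.04,.5176,-.234,.2836),(.51,.62,-.52,.93,-1.28,.6547,.0583,.2321)]
D=np.array(D)
def RY(a):return Ro.from_euler('y',a).as_matrix()
def RX(a):return Ro.from_euler('x',a).as_matrix()
def RZ(a):return Ro.from_euler('z',a).as_matrix()
def fk(q,p,full=False):
    a1,o1,d1,a2,a3,d4,o2,d6=p
    sh=np.array([a1,o1,d1]); el=sh+RY(q[1])@[0,0,a2]; B=RY(q[1]-q[2])
    w0=el+B@[d4,0,a3]; B4=B@RX(-q[3]); w1=w0+B4@[0,o2,0]; B5=B4@RY(-q[4]); t=w1+B5@[d6,0,0]
    Z=RZ(q[0])
    if full: return [Z@v for v in(sh,el,w0,w1,t)],Z@B5
    return Z@t
def res(p): return np.concatenate([fk(d[:5],p)-d[5:] for d in D])
sol=min((least_squares(res,[.0,-o,.1,.59,0,.46,-.192+o,.1]) for o in(0,.1,.19)),key=lambda s:s.cost)
P=sol.x
if __name__=='__main__':
    print(P.round(4),np.abs(sol.fun).max(),sol.cost)
    L,R=fk((.51,.62,-.52,.93,-1.28),P,True); print(np.round(L,3),R[:,0].round(3))
E
python3 kin3.py
```

```text
[ 0.0006 -0.0008  0.2079  0.5941 -0.0006  0.4658 -0.1912  0.2008] 0.004048095174838118 7.870549279110364e-05
[[ 0.001 -0.     0.208]
 [ 0.302  0.168  0.691]
 [ 0.471  0.263  0.268]
 [ 0.649  0.231  0.332]
 [ 0.654  0.057  0.232]] [ 0.025 -0.866 -0.5  ]
```

The fit is good to 4 mm, and it shows that lowering here would put the wrist into peg1. I'll search for a place azimuth and position that keeps clear of the stand.

```bash
cat >> kin3.py <<'E'
LO=np.array([-3.07,-1.43,-1.02,-3.03,-3.05]);HI=np.array([3.07,2.12,1.25,1.67,0])
def ikn(tcp,x,q0):
    f=lambda q:(lambda LR:np.r_[LR[0][4]-tcp,.3*(LR[1][:,0]-x)])(fk(q,P,True))
    s=least_squares(f,np.clip(q0,LO+.02,HI-.02),bounds=(LO,HI)); return s.x,np.abs(s.fun).max()
def segd(a,b,c,d):
    s=np.linspace(0,1,41); A=a+np.outer(s,b-a);B=c+np.outer(s,d-c)
    return np.linalg.norm(A[:,None]-B[None],axis=2).min()
so=np.array([.578,.346,0]);sx=np.array([.41,.912,0]);sy=np.array([-.912,.41,0])
def st_(x,y,z): return so+x*sx+y*sy+[0,0,z]
OBS={'peg0':(st_(.01,-.065,.165),st_(-.11,-.065,.17)),'peg1':(st_(.01,.065,.165),st_(-.11,.065,.17)),'panel':(st_(.01,-.12,.17),st_(.01,.12,.17)),'jar':(np.array([.705,.227,0]),np.array([.705,.227,.085])),'beaker':(np.array([.75,-.24,0]),np.array([.75,-.24,.075]))}
def clear(q):
    L,R=fk(q,P,True); out={}
    for n,(c,d) in OBS.items():
        out[n]=round(min(segd(L[1],L[2],c,d),segd(L[2],L[3],c,d),segd(L[3],L[4],c,d)),3)
    return out,L
E
python3 - <<'E'
from kin3 import *
q0=np.array([.51,.62,-.52,.93,-1.28])
for y in (-.10,-.05,0.0):
  for X in (.64,.665):
    for az in (-90,-75,-60,-50,-40,-105,-120,-135,-150):
        a=np.radians(az);e=np.radians(30);x=np.array([np.cos(a)*np.cos(e),np.sin(a)*np.cos(e),-np.sin(e)])
        q,err=ikn(np.array([X,y,.055])-.159*x,x,q0)
        o,L=clear(q); print(X,y,az,'err',err.round(3),q.round(2),o,'w0',L[2].round(2),'w1',L[3].round(2))
E
```

```text
0.64 -0.1 -90 err 0.0 [ 0.48  0.74 -0.59  0.99 -1.17] {'peg0': np.float64(0.054), 'peg1': np.float64(0.05), 'panel': np.float64(0.125), 'jar': np.float64(0.152), 'beaker': np.float64(0.305)} w0 [0.45 0.23 0.2 ] w1 [0.64 0.21 0.23]
0.64 -0.1 -75 err 0.0 [ 0.41  0.65 -0.82  1.37 -1.06] {'peg0': np.float64(0.071), 'peg1': np.float64(0.105), 'panel': np.float64(0.163), 'jar': np.float64(0.192), 'beaker': np.float64(0.315)} w0 [0.37 0.16 0.22] w1 [0.56 0.2  0.23]
0.64 -0.1 -60 err 0.02 [ 0.32  0.59 -0.96  1.67 -1.04] {'peg0': np.float64(0.114), 'peg1': np.float64(0.114), 'panel': np.float64(0.201), 'jar': np.float64(0.232), 'beaker': np.float64(0.33)} w0 [0.32 0.11 0.24] w1 [0.5  0.19 0.24]
0.64 -0.1 -50 err 0.054 [ 0.34  0.55 -1.    1.67 -1.02] {'peg0': np.float64(0.132), 'peg1': np.float64(0.12), 'panel': np.float64(0.214), 'jar': np.float64(0.249), 'beaker': np.float64(0.347)} w0 [0.3  0.11 0.25] w1 [0.48 0.19 0.26]
0.64 -0.1 -40 err 0.084 [ 0.34  0.49 -1.02  1.67 -0.98] {'peg0': np.float64(0.15), 'peg1': np.float64(0.139), 'panel': np.float64(0.231), 'jar': np.float64(0.263), 'beaker'
[... 10784 characters left out ...]
3]
0.665 0.0 -120 err 0.0 [ 0.52  0.97  0.07  0.45 -1.65] {'peg0': np.float64(0.067), 'peg1': np.float64(0.139), 'panel': np.float64(0.062), 'jar': np.float64(0.114), 'beaker': np.float64(0.365)} w0 [0.68 0.39 0.18] w1 [0.82 0.27 0.23]
0.665 0.0 -135 err 0.0 [ 0.45  1.04  0.3   0.3  -1.84] {'peg0': np.float64(0.114), 'peg1': np.float64(0.207), 'panel': np.float64(0.087), 'jar': np.float64(0.149), 'beaker': np.float64(0.343)} w0 [0.77 0.37 0.19] w1 [0.89 0.22 0.23]
0.665 0.0 -150 err 0.0 [ 0.37  1.1   0.49  0.15 -2.  ] {'peg0': np.float64(0.169), 'peg1': np.float64(0.258), 'panel': np.float64(0.13), 'jar': np.float64(0.184), 'beaker': np.float64(0.316)} w0 [0.85 0.33 0.21] w1 [0.93 0.16 0.23]
```

Azimuth -150 (tool pointing back toward the robot) clears everything by at least 13 cm. I'll raise the bottle, yaw -61° about the vertical, then re-approach.

Emit:
play_rows(
  steps=[
    {"gripper":0.35,"tx":-0.3,"ty":0.5,"tz":0,"ax":0,"ay":0,"az":0},
    {"gripper":0.35,"tx":-0.3,"ty":0.5,"tz":0,"ax":0,"ay":0,"az":0},
    {"gripper":0.35,"tx":-0.3,"ty":0.5,"tz":0,"ax":0,"ay":0,"az":0},
    {"gripper":0.35,"tx":-0.3,"ty":0.5,"tz":0,"ax":0,"ay":0,"az":0},
    {"gripper":0.35,"tx":0,"ty":0,"tz":0,"ax":0.25,"ay":-0.43,"az":0},
    {"gripper":0.35,"tx":0,"ty":0,"tz":0,"ax":0.5,"ay":-0.86,"az":0},
    {"gripper":0.35,"tx":0,"ty":0,"tz":0,"ax":0.5,"ay":-0.86,"az":0},
    {"gripper":0.35,"tx":0,"ty":0,"tz":0,"ax":0.5,"ay":-0.86,"az":0},
    {"gripper":0.35,"tx":0,"ty":0,"tz":0,"ax":0.5,"ay":-0.86,"az":0},
    {"gripper":0.35,"tx":0,"ty":0,"tz":0,"ax":0.5,"ay":-0.86,"az":0},
    {"gripper":0.35,"tx":0,"ty":0,"tz":0,"ax":0.5,"ay":-0.86,"az":0},
    {"gripper":0.35,"tx":0,"ty":0,"tz":0,"ax":0.5,"ay":-0.86,"az":0},
    {"gripper":0.35,"tx":0,"ty":0,"tz":0,"ax":0.5,"ay":-0.86,"az":0},
    {"gripper":0.35,"tx":0,"ty":0,"tz":0,"ax":0.5,"ay":-0.86,"az":0},
    {"gripper":0.35,"tx":0,"ty":0,"tz":0,"ax":0.38,"ay":-0.65,"az":0},
    {"gripper":0.35,"tx":0,"ty":0,"tz":0,"ax":0,"ay":0,"az":0},
    {"gripper":0.35,"tx":0,"ty":0,"tz":0,"ax":0,"ay":0,"az":0},
  ],
)

```text
t: 31.63
eef_pos: [0.6546, 0.0571, 0.2924]
ee_rot: [1.574, 0.529, -2.614]
force: [0.2, -0.1, -2.0]
width: 0.0479
```

```bash
cat >> h.py <<'E'
def place(g,az,el=30):
    a=np.radians(az);e=np.radians(el); x=[np.cos(a)*np.cos(e),np.sin(a)*np.cos(e),-np.sin(e)]; z=np.array([np.sin(a),-np.cos(a),0])
    if np.cross(z,x)[2]<0: z=-z
    plan(g,x,z,flip=False)
E
python3 - <<'E'
from h import *
place([.66,-.06,.15],-150)
wrist('w23'); save('s23',optics.grab_frame('scene'))
E
```

```text
t 31.63 TCP [0.6546 0.0571 0.2924] grasp now [ 0.536  -0.012   0.2121] toolx [-0.746 -0.435 -0.505] tooly [-0.438 -0.252  0.863] toolz [-0.503  0.865 -0.003] w 0.0479 F [ 0.19 -0.12 -2.01]
 rot units(6deg) ax,ay,az: [-0.01 -0.04  0.06] norm 0.07
 shift units (25mm) new frame: [-1.65 -3.86 -4.17]  | old frame: [-1.61 -3.87 -4.17]  world [ 0.1247 -0.0483 -0.0629]
 q [ 0.41  0.74  0.12  0.11 -1.99 -1.47]
```

View pics/s23.png

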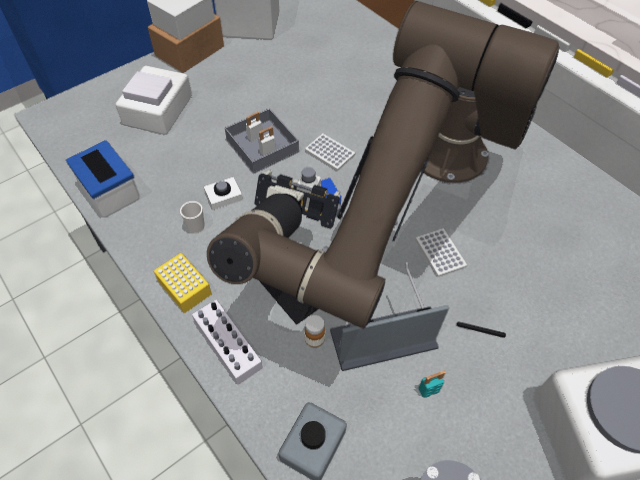

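View pics/w23.png

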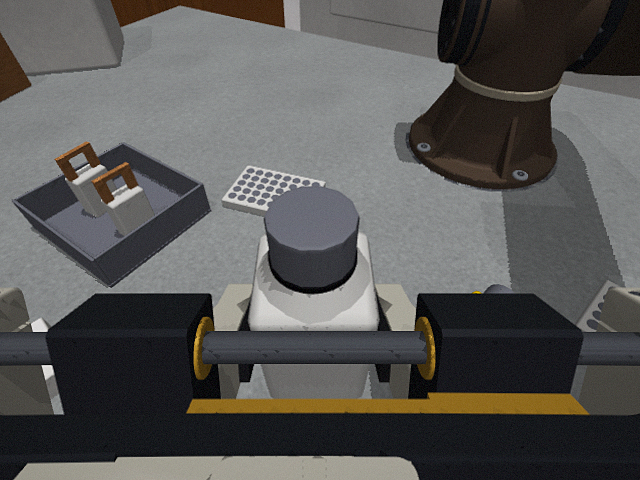

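Emit:
play_rows(
  steps=[
    {"gripper":0.35,"tx":-0.15,"ty":-0.4,"tz":-0.4,"ax":0,"ay":0,"az":0},
    {"gripper":0.35,"tx":-0.25,"ty":-0.6,"tz":-0.65,"ax":0,"ay":0,"az":0},
    {"gripper":0.35,"tx":-0.25,"ty":-0.6,"tz":-0.65,"ax":0,"ay":0,"az":0},
    {"gripper":0.35,"tx":-0.25,"ty":-0.6,"tz":-0.65,"ax":0,"ay":0,"az":0},
    {"gripper":0.35,"tx":-0.25,"ty":-0.6,"tz":-0.65,"ax":0,"ay":0,"az":0},
    {"gripper":0.35,"tx":-0.25,"ty":-0.6,"tz":-0.65,"ax":0,"ay":0,"az":0},
    {"gripper":0.35,"tx":-0.2,"ty":-0.47,"tz":-0.5,"ax":0,"ay":0,"az":0},
    {"gripper":0.35,"tx":0,"ty":0,"tz":0,"ax":0,"ay":0,"az":0},
    {"gripper":0.35,"tx":0,"ty":0,"tz":0,"ax":0,"ay":0,"az":0},
  ],
)

```text
t: 32.48
eef_pos: [0.7785, 0.0091, 0.226]
ee_rot: [1.574, 0.524, -2.614]
force: [0.3, 0.5, -0.9]
width: 0.0482
```

Run:
```python
from h import *
place([.66,-.06,.055],-150)
im=cv2.imread('pics/top0.png'); c,T=camT('top')
m=(im.max(2)<50).astype(np.uint8); n,l,s,ce=cv2.connectedComponentsWithStats(m)
for i in range(1,n):
    if s[i][4]>3000:
        ys,xs=np.where(l==i); b=cv2.boxPoints(cv2.minAreaRect(np.c_[xs,ys].astype(np.float32))); P=[atz(c,T,q[1],q[0],.006).round(4).tolist() for q in b]; print(s[i],P,np.mean(P,0))
wrist('w24'); save('s24',optics.grab_frame('scene')[140:320,150:400].repeat(3,0).repeat(3,1))
```

```text
t 32.48 TCP [0.7785 0.0091 0.226 ] grasp now [ 0.6596 -0.0602  0.1464] toolx [-0.748 -0.436 -0.501] tooly [-0.434 -0.249  0.866] toolz [-0.502  0.865 -0.003] w 0.0482 F [ 0.29  0.53 -0.87]
 rot units(6deg) ax,ay,az: [-0.01 -0.03  0.01] norm 0.03
 shift units (25mm) new frame: [ 1.81 -3.18 -0.02]  | old frame: [ 1.81 -3.18 -0.01]  world [ 0.0008 -0.0002 -0.0915]
 q [ 0.31  0.98  0.42  0.22 -2.04 -1.36]
```

View pics/s24.png

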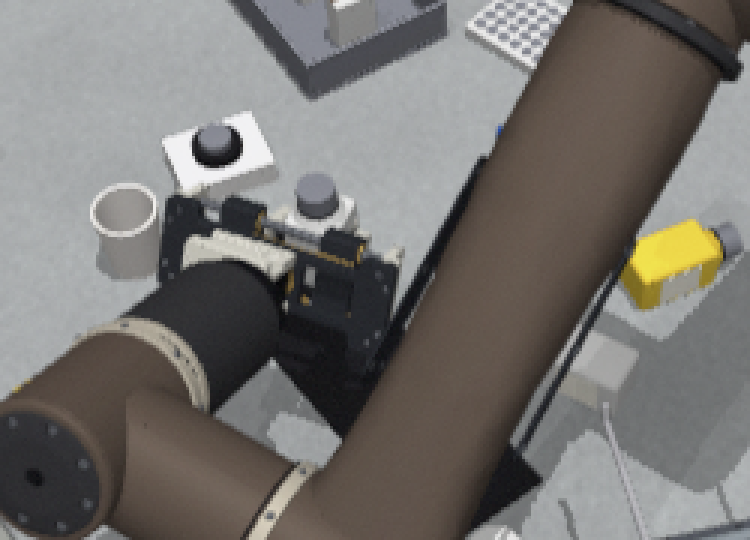

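Emit:
play_rows(
  steps=[
    {"gripper":0.35,"tx":0.2,"ty":-0.35,"tz":0,"ax":0,"ay":0,"az":0},
    {"gripper":0.35,"tx":0.3,"ty":-0.52,"tz":0,"ax":0,"ay":0,"az":0},
    {"gripper":0.35,"tx":0.35,"ty":-0.61,"tz":0,"ax":0,"ay":0,"az":0},
    {"gripper":0.35,"tx":0.35,"ty":-0.61,"tz":0,"ax":0,"ay":0,"az":0},
    {"gripper":0.35,"tx":0.25,"ty":-0.44,"tz":0,"ax":0,"ay":0,"az":0},
    {"gripper":0.35,"tx":0.2,"ty":-0.35,"tz":0,"ax":0,"ay":0,"az":0},
    {"gripper":0.35,"tx":0,"ty":0,"tz":0,"ax":0,"ay":0,"az":0},
    {"gripper":0.35,"tx":0,"ty":0,"tz":0,"ax":0,"ay":0,"az":0},
  ],
)

```text
t: 33.25
eef_pos: [0.7789, 0.0094, 0.1439]
ee_rot: [1.574, 0.525, -2.615]
force: [0.7, -0.6, -0.5]
width: 0.0477
```

Run:
```python
from h import *
place([.66,-.06,.053],-150)
im=cv2.imread('pics/top0.png'); c,T=camT('top')
m=(im.max(2)<75).astype(np.uint8); n,l,s,ce=cv2.connectedComponentsWithStats(m)
for i in range(1,n):
    if s[i][4]>3000 and 300<ce[i][0]<370 and 190<ce[i][1]<240:
        ys,xs=np.where(l==i); b=cv2.boxPoints(cv2.minAreaRect(np.c_[xs,ys].astype(np.float32))); P=[atz(c,T,q[1],q[0],.006).round(4).tolist() for q in b]; print(s[i],P,np.mean(P,0))
wrist('w25'); save('s25',optics.grab_frame('scene')[140:320,150:400].repeat(3,0).repeat(3,1)); save('t25',optics.grab_frame('top')[150:330,240:490].repeat(3,0).repeat(3,1))
```

```text
t 33.25 TCP [0.7789 0.0094 0.1439] grasp now [ 0.66   -0.0598  0.0642] toolx [-0.748 -0.435 -0.501] tooly [-0.435 -0.249  0.865] toolz [-0.501  0.865 -0.003] w 0.0477 F [ 0.72 -0.56 -0.54]
 rot units(6deg) ax,ay,az: [-0.02 -0.03  0.01] norm 0.04
 shift units (25mm) new frame: [ 0.23 -0.39 -0.03]  | old frame: [ 0.23 -0.39 -0.03]  world [ 0.0004 -0.0006 -0.0114]
 q [ 0.31  1.05  0.4   0.21 -1.94 -1.39]
[ 277  193  119   45 4932] [[0.7129, 0.1688, 0.006], [0.713, -0.132, 0.006], [0.6043, -0.1298, 0.006], [0.6045, 0.1678, 0.006]] [0.658675 0.0187   0.006   ]
```

View pics/w25.png

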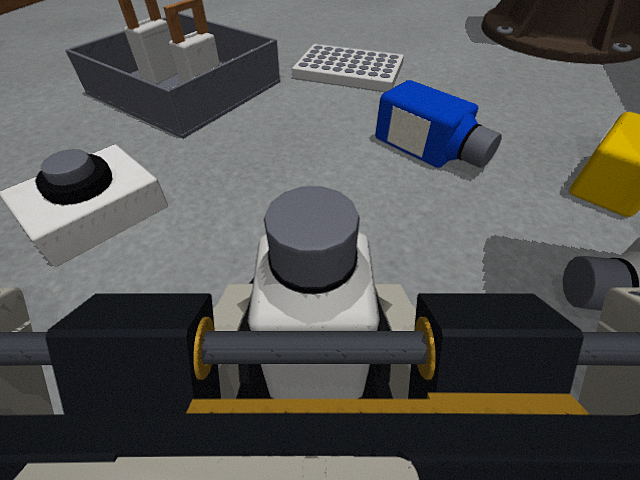

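View pics/t25.png

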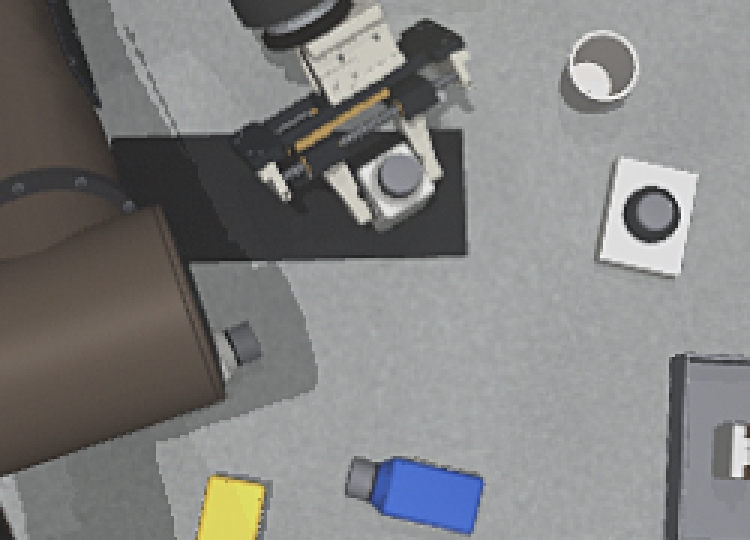

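Emit:
play_rows(
  steps=[
    {"gripper":0.35,"tx":0.04,"ty":-0.07,"tz":0,"ax":0,"ay":0,"az":0},
    {"gripper":0.35,"tx":0.04,"ty":-0.07,"tz":0,"ax":0,"ay":0,"az":0},
    {"gripper":0.35,"tx":0.04,"ty":-0.07,"tz":0,"ax":0,"ay":0,"az":0},
    {"gripper":0.35,"tx":0.04,"ty":-0.07,"tz":0,"ax":0,"ay":0,"az":0},
    {"gripper":0.35,"tx":0,"ty":0,"tz":0,"ax":0,"ay":0,"az":0},
  ],
)

```text
t: 33.82
eef_pos: [0.7789, 0.0095, 0.1365]
ee_rot: [1.574, 0.526, -2.615]
force: [0.2, 0.1, -2.3]
width: 0.0479
```

Emit:
play_rows(
  steps=[
    {"gripper":0.35,"tx":0.03,"ty":-0.05,"tz":0,"ax":0,"ay":0,"az":0},
    {"gripper":0.35,"tx":0,"ty":0,"tz":0,"ax":0,"ay":0,"az":0},
  ],
)

```text
t: 33.98
eef_pos: [0.779, 0.0096, 0.1362]
ee_rot: [1.575, 0.526, -2.614]
force: [-1.1, 1.5, 2.9]
width: 0.0482
```

Emit:
play_rows(
  steps=[
    {"gripper":0.35,"tx":0.03,"ty":-0.05,"tz":0,"ax":0,"ay":0,"az":0},
    {"gripper":0.35,"tx":0,"ty":0,"tz":0,"ax":0,"ay":0,"az":0},
  ],
)

```text
t: 34.15
eef_pos: [0.779, 0.0098, 0.136]
ee_rot: [1.576, 0.525, -2.613]
force: [-1.6, 2.9, 7.9]
width: 0.048
```

Contact at about 8 N, base on the plate. Releasing and backing off along the tool axis.

Emit:
play_rows(
  steps=[
    {"gripper":0.6,"tx":0,"ty":0,"tz":0,"ax":0,"ay":0,"az":0},
    {"gripper":0.75,"tx":0,"ty":0,"tz":0,"ax":0,"ay":0,"az":0},
    {"gripper":0.8,"tx":0,"ty":0,"tz":0,"ax":0,"ay":0,"az":0},
    {"gripper":0.8,"tx":0,"ty":0,"tz":0,"ax":0,"ay":0,"az":0},
    {"gripper":0.8,"tx":-0.3,"ty":0,"tz":0,"ax":0,"ay":0,"az":0},
    {"gripper":0.8,"tx":-0.5,"ty":0,"tz":0,"ax":0,"ay":0,"az":0},
    {"gripper":0.8,"tx":-0.6,"ty":0,"tz":0,"ax":0,"ay":0,"az":0},
    {"gripper":0.8,"tx":-0.6,"ty":0,"tz":0,"ax":0,"ay":0,"az":0},
  ],
)

```text
t: 34.82
eef_pos: [0.817, 0.0315, 0.1598]
ee_rot: [1.575, 0.527, -2.614]
force: [0.2, 0.0, 1.1]
width: 0.0701
```

Run:
```python
from h import *
plan([.6,-.03,.30],[0,0,-1],[-.5,.865,0],flip=False)
wrist('w26'); save('t26',optics.grab_frame('top')[150:330,240:490].repeat(3,0).repeat(3,1))
```

```text
t 34.82 TCP [0.817  0.0315 0.1598] grasp now [ 0.6982 -0.0376  0.0799] toolx [-0.747 -0.435 -0.503] tooly [-0.437 -0.249  0.864] toolz [-0.501  0.865 -0.003] w 0.0701 F [0.2  0.02 1.06]
 rot units(6deg) ax,ay,az: [-0.01 -0.03 -9.97] norm 9.97
 shift units (25mm) new frame: [-11.97   8.75   2.21]  | old frame: [ 1.54 14.75  2.18]  world [-0.217  -0.0615  0.2992]
 q [ 0.32  1.11  0.56  0.21 -2.05 -1.37]
```

View pics/w26.png

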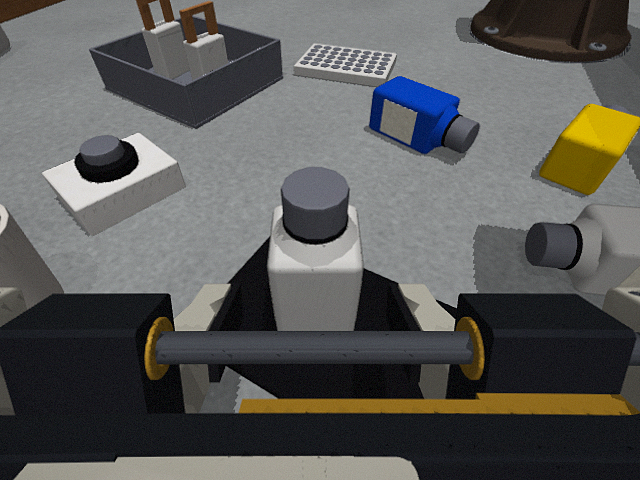

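View pics/t26.png

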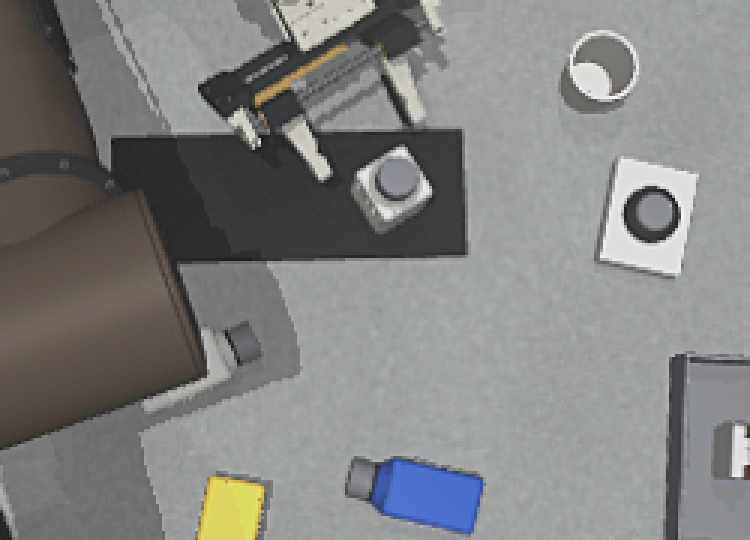

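Bottle B is upright on the plate, cap at (397, 175) in the crop. Moving up and away, then on to bottle A.

Emit:
play_rows(
  steps=[
    {"gripper":0.8,"tx":-0.6,"ty":0,"tz":0,"ax":0,"ay":0,"az":0},
    {"gripper":0.8,"tx":-0.6,"ty":0,"tz":0,"ax":0,"ay":0,"az":0},
    {"gripper":0.8,"tx":-0.4,"ty":0.7,"tz":0,"ax":0,"ay":0,"az":0},
    {"gripper":0.8,"tx":-0.5,"ty":0.9,"tz":0,"ax":0,"ay":0,"az":0},
    {"gripper":0.8,"tx":-0.5,"ty":0.9,"tz":0,"ax":0,"ay":0,"az":0},
    {"gripper":0.8,"tx":-0.5,"ty":0.9,"tz":0,"ax":0,"ay":0,"az":0},
    {"gripper":0.8,"tx":-0.5,"ty":0.9,"tz":0,"ax":0,"ay":0,"az":0},
    {"gripper":0.8,"tx":-0.5,"ty":0.9,"tz":0,"ax":0,"ay":0,"az":0},
    {"gripper":0.8,"tx":0.7,"ty":0.4,"tz":0.5,"ax":0,"ay":0,"az":0},
    {"gripper":0.8,"tx":0.8,"ty":0.5,"tz":0.5,"ax":0,"ay":0,"az":0},
    {"gripper":0.8,"tx":0.8,"ty":0.5,"tz":0.5,"ax":0,"ay":0,"az":0},
    {"gripper":0.8,"tx":0.8,"ty":0.5,"tz":0.5,"ax":0,"ay":0,"az":0},
    {"gripper":0.8,"tx":0.8,"ty":0.5,"tz":0.5,"ax":0,"ay":0,"az":0},
    {"gripper":0.8,"tx":0.8,"ty":0.5,"tz":0.5,"ax":0,"ay":0,"az":0},
    {"gripper":0.8,"tx":0,"ty":0,"tz":0,"ax":0,"ay":0,"az":0},
  ],
)

```text
t: 36.17
eef_pos: [0.6753, 0.0387, 0.3286]
ee_rot: [1.574, 0.527, -2.615]
force: [2.6, 0.6, 0.4]
width: 0.0701
```

Run:
```python
from h import *
plan([.56,.13,.30],[0,0,-1],[-.5,.865,0],flip=False)
plan([.56,.13,.30],[0,0,-1],[-.93,-.36,0],flip=False)
save('s27',optics.grab_frame('scene'))
```

```text
t 36.17 TCP [0.6753 0.0387 0.3286] grasp now [ 0.5565 -0.0303  0.2485] toolx [-0.747 -0.434 -0.503] tooly [-0.436 -0.25   0.864] toolz [-0.501  0.865 -0.002] w 0.0701 F [2.56 0.55 0.44]
 rot units(6deg) ax,ay,az: [-0.   -0.03 -9.96] norm 9.96
 shift units (25mm) new frame: [-5.22  2.16  5.47]  | old frame: [-0.77  5.61  5.46]  world [-0.1153  0.0913  0.1304]
 q [ 0.38  0.73  0.19  0.14 -2.06 -1.43]
t 36.17 TCP [0.6753 0.0387 0.3286] grasp now [ 0.5565 -0.0303  0.2485] toolx [-0.747 -0.434 -0.503] tooly [-0.436 -0.25   0.864] toolz [-0.501  0.865 -0.002] w 0.0701 F [2.56 0.55 0.44]
 rot units(6deg) ax,ay,az: [-12.19   6.99  -8.2 ] norm 16.27
 shift units (25mm) new frame: [-5.22 -5.07  2.98]  | old frame: [-0.77  5.61  5.46]  world [-0.1153  0.0913  0.1304]
 q [ 0.38  0.73  0.19  0.14 -2.06 -1.43]
```

View pics/s27.png

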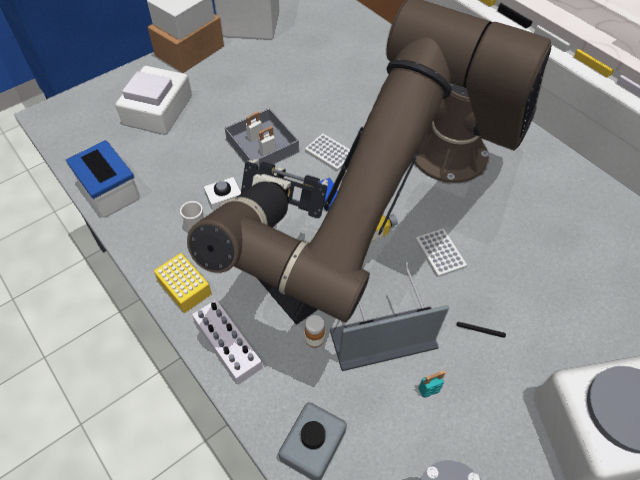

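Emit:
play_rows(
  steps=[
    {"gripper":0.8,"tx":-0.4,"ty":0.7,"tz":0,"ax":0,"ay":0,"az":0},
    {"gripper":0.8,"tx":-0.4,"ty":0.7,"tz":0,"ax":0,"ay":0,"az":0},
    {"gripper":0.8,"tx":-0.4,"ty":0.7,"tz":0,"ax":0,"ay":0,"az":0},
    {"gripper":0.8,"tx":-0.4,"ty":0.7,"tz":0,"ax":0,"ay":0,"az":0},
    {"gripper":0.8,"tx":0,"ty":0,"tz":0,"ax":0,"ay":0,"az":-1},
    {"gripper":0.8,"tx":0,"ty":0,"tz":0,"ax":0,"ay":0,"az":-1},
    {"gripper":0.8,"tx":0,"ty":0,"tz":0,"ax":0,"ay":0,"az":-1},
    {"gripper":0.8,"tx":0,"ty":0,"tz":0,"ax":0,"ay":0,"az":-1},
    {"gripper":0.8,"tx":0,"ty":0,"tz":0,"ax":0,"ay":0,"az":-1},
    {"gripper":0.8,"tx":0,"ty":0,"tz":0,"ax":0,"ay":0,"az":-1},
    {"gripper":0.8,"tx":0,"ty":0,"tz":0,"ax":0,"ay":0,"az":-1},
    {"gripper":0.8,"tx":0,"ty":0,"tz":0,"ax":0,"ay":0,"az":-1},
    {"gripper":0.8,"tx":0,"ty":0,"tz":0,"ax":0,"ay":0,"az":-1},
    {"gripper":0.8,"tx":0,"ty":0,"tz":0,"ax":0,"ay":0,"az":-1},
    {"gripper":0.8,"tx":0,"ty":0,"tz":0,"ax":0,"ay":0,"az":0},
  ],
)

```text
t: 37.47
eef_pos: [0.678, 0.038, 0.4094]
ee_rot: [-1.915, 1.558, 0.18]
force: [0.2, -0.2, 0.5]
width: 0.07
```

Emit:
play_rows(
  steps=[
    {"gripper":0.8,"tx":0,"ty":0,"tz":0,"ax":-0.5,"ay":0,"az":0},
    {"gripper":0.8,"tx":0,"ty":0,"tz":0,"ax":-1,"ay":0,"az":0},
    {"gripper":0.8,"tx":0,"ty":0,"tz":0,"ax":-1,"ay":0,"az":0},
    {"gripper":0.8,"tx":0,"ty":0,"tz":0,"ax":-1,"ay":0,"az":0},
    {"gripper":0.8,"tx":0,"ty":0,"tz":0,"ax":-1,"ay":0,"az":0},
    {"gripper":0.8,"tx":0,"ty":0,"tz":0,"ax":-1,"ay":0,"az":0},
    {"gripper":0.8,"tx":0,"ty":0,"tz":0,"ax":-1,"ay":0,"az":0},
    {"gripper":0.8,"tx":0,"ty":0,"tz":0,"ax":-1,"ay":0,"az":0},
    {"gripper":0.8,"tx":0,"ty":0,"tz":0,"ax":-1,"ay":0,"az":0},
    {"gripper":0.8,"tx":0,"ty":0,"tz":0,"ax":-1,"ay":0,"az":0},
    {"gripper":0.8,"tx":0,"ty":0,"tz":0,"ax":-1,"ay":0,"az":0},
    {"gripper":0.8,"tx":0,"ty":0,"tz":0,"ax":-1,"ay":0,"az":0},
    {"gripper":0.8,"tx":0,"ty":0,"tz":0,"ax":-1,"ay":0,"az":0},
    {"gripper":0.8,"tx":0,"ty":0,"tz":0,"ax":-1,"ay":0,"az":0},
    {"gripper":0.8,"tx":0,"ty":0,"tz":0,"ax":0,"ay":0,"az":0},
  ],
)

```text
t: 38.72
eef_pos: [0.6788, 0.0389, 0.4068]
ee_rot: [1.533, 1.567, -1.236]
force: [0.3, -0.3, -0.7]
width: 0.0701
```

Run:
```python
from h import *
plan([.50,.17,.28],[0,0,-1],[-.93,-.36,0],flip=False)
```

```text
t 38.72 TCP [0.6788 0.0389 0.4068] grasp now [0.679  0.0384 0.2478] toolx [ 0.001 -0.003 -1.   ] tooly [ 0.364 -0.931  0.004] toolz [-0.931 -0.364  0.   ] w 0.0701 F [ 0.27 -0.32 -0.66]
 rot units(6deg) ax,ay,az: [ 0.03  0.   -0.03] norm 0.05
 shift units (25mm) new frame: [-1.29 -7.47  4.78]  | old frame: [-1.32 -7.49  4.75]  world [-0.1788  0.1311  0.0322]
 q [ 0.34  0.37  0.03  0.   -1.23  0.03]
```

Emit:
play_rows(
  steps=[
    {"gripper":0.8,"tx":-0.3,"ty":-0.5,"tz":0.3,"ax":0,"ay":0,"az":0},
    {"gripper":0.8,"tx":-0.3,"ty":-1,"tz":0.6,"ax":0,"ay":0,"az":0},
    {"gripper":0.8,"tx":-0.3,"ty":-1,"tz":0.6,"ax":0,"ay":0,"az":0},
    {"gripper":0.8,"tx":-0.3,"ty":-1,"tz":0.6,"ax":0,"ay":0,"az":0},
    {"gripper":0.8,"tx":-0.1,"ty":-1,"tz":0.6,"ax":0,"ay":0,"az":0},
    {"gripper":0.8,"tx":0,"ty":-1,"tz":0.6,"ax":0,"ay":0,"az":0},
    {"gripper":0.8,"tx":0,"ty":-1,"tz":0.6,"ax":0,"ay":0,"az":0},
    {"gripper":0.8,"tx":0,"ty":-0.5,"tz":0.5,"ax":0,"ay":0,"az":0},
    {"gripper":0.8,"tx":0,"ty":-0.4,"tz":0.3,"ax":0,"ay":0,"az":0},
    {"gripper":0.8,"tx":0,"ty":0,"tz":0,"ax":0,"ay":0,"az":0},
    {"gripper":0.8,"tx":0,"ty":0,"tz":0,"ax":0,"ay":0,"az":0},
  ],
)

```text
t: 39.63
eef_pos: [0.5019, 0.1697, 0.4393]
ee_rot: [2.483, 1.566, -0.291]
force: [1.3, 0.1, 0.7]
width: 0.0706
```

Run:
```python
from h import *
plan([.50,.17,.28],[0,0,-1],[-.93,-.36,0],flip=False)
c,T,im=wrist('w28',[('bottle0',.024)])
bottles(im,c,T)
```

```text
t 39.63 TCP [0.5019 0.1697 0.4393] grasp now [0.5027 0.1694 0.2803] toolx [ 0.005 -0.001 -1.   ] tooly [ 0.36  -0.933  0.003] toolz [-0.933 -0.36  -0.004] w 0.0706 F [1.27 0.05 0.68]
 rot units(6deg) ax,ay,az: [-0.01 -0.04 -0.03] norm 0.05
 shift units (25mm) new frame: [ 0.01 -0.04  0.07]  | old frame: [ 0.01 -0.04  0.07]  world [-0.0019  0.0003 -0.0003]
 q [ 0.7   0.1  -0.26  0.   -1.22 -0.33]
bottle0 0.72 [188, 326] [0.4977 0.1495 0.024 ]
bottle0 0.59 [145, 419] [0.4227 0.0722 0.024 ]
conf 0.86 ext [450.   0. 538.  62.] medS 234.0
conf 0.67 ext [304.  80. 351. 192.] medS 7.0
  white rect [326. 149.] [84. 44.] [[0.5489, 0.0809, 0.048], [0.5091, 0.0657, 0.048], [0.4776, 0.1412, 0.048], [0.5202, 0.1576, 0.048]]
conf 0.6 ext [404. 125. 509. 211.] medS 255.0
```

View pics/w28.png

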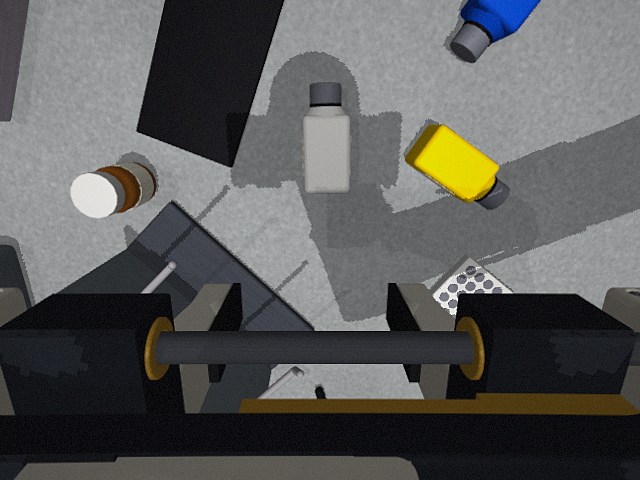

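Run:
```python
from h import *
from kin3 import ikn,clear
p,R,st=pose();c,T=camT('wrist',st)
for r,k in [(155,405),(125,440),(192,490),(165,498)]: print('yellow',atz(c,T,r,k,.048).round(3))
cap=np.array([.367,-.93,0]); x=-.5*cap+np.array([0,0,-.866]); g=np.array([.499,.1494,0])+.047*cap+[0,0,.029]
q,e=ikn(g-.159*x,x,np.array([-.3,.53,-.16,-.55,-1.12])); print(q.round(2),e,clear(q))
pick((.499,.1494),(.367,-.93),lift=.12)
```

```text
yellow [0.439 0.086 0.048]
yellow [0.419 0.048 0.048]
yellow [0.341 0.089 0.048]
yellow [0.347 0.062 0.048]
[ 0.17  0.5  -0.22 -0.6  -1.05] 1.906572473054924e-05 ({'peg0': np.float64(0.193), 'peg1': np.float64(0.251), 'panel': np.float64(0.31), 'jar': np.float64(0.265), 'beaker': np.float64(0.342)}, [array([ 0.0007606 , -0.00063433,  0.20789486]), array([0.28126545, 0.04725963, 0.72941303]), array([0.62573074, 0.10607433, 0.42143667]), array([ 0.58227489, -0.06162358,  0.34059905]), array([0.5454255, 0.031755 , 0.166694 ])])
g [0.5163 0.1057 0.149 ]
t 39.78 TCP [0.5027 0.1691 0.4385] grasp now [0.5034 0.1688 0.2795] toolx [ 0.004 -0.002 -1.   ] tooly [ 0.359 -0.933  0.003] toolz [-0.933 -0.359 -0.003] w 0.0703 F [ 0.45 -1.1  -1.45]
 rot units(6deg) ax,ay,az: [-0.08 -0.05 -5.03] norm 5.03
 shift units (25mm) new frame: [2.39 8.   0.43]  | old frame: [6.09 5.72 0.4 ]  world [ 0.0427 -0.1373 -0.1518]
 q [ 0.7   0.1  -0.26  0.   -1.22 -0.33]
```

Bottle A is the white one at (326, 149), with blue (490, 25) and yellow (455, 165) the decoys. Base is about (.499, .149), cap towards (.37, -.93). Tilt and approach.

Emit:
play_rows(
  steps=[
    {"gripper":0.8,"tx":0,"ty":0,"tz":0,"ax":0,"ay":0,"az":-1},
    {"gripper":0.8,"tx":0,"ty":0,"tz":0,"ax":0,"ay":0,"az":-1},
    {"gripper":0.8,"tx":0,"ty":0,"tz":0,"ax":0,"ay":0,"az":-1},
    {"gripper":0.8,"tx":0,"ty":0,"tz":0,"ax":0,"ay":0,"az":-1},
    {"gripper":0.8,"tx":0,"ty":0,"tz":0,"ax":-0.1,"ay":0,"az":-1},
    {"gripper":0.8,"tx":0,"ty":0.6,"tz":0,"ax":0,"ay":0,"az":0},
    {"gripper":0.8,"tx":0.2,"ty":0.9,"tz":0,"ax":0,"ay":0,"az":0},
    {"gripper":0.8,"tx":0.3,"ty":1,"tz":0.1,"ax":0,"ay":0,"az":0},
    {"gripper":0.8,"tx":0.3,"ty":1,"tz":0.1,"ax":0,"ay":0,"az":0},
    {"gripper":0.8,"tx":0.4,"ty":1,"tz":0.1,"ax":0,"ay":0,"az":0},
    {"gripper":0.8,"tx":0.4,"ty":1,"tz":0.1,"ax":0,"ay":0,"az":0},
    {"gripper":0.8,"tx":0.4,"ty":1,"tz":0,"ax":0,"ay":0,"az":0},
    {"gripper":0.8,"tx":0.3,"ty":1,"tz":0,"ax":0,"ay":0,"az":0},
    {"gripper":0.8,"tx":0.1,"ty":0.5,"tz":0,"ax":0,"ay":0,"az":0},
    {"gripper":0.8,"tx":0,"ty":0,"tz":0,"ax":0,"ay":0,"az":0},
    {"gripper":0.8,"tx":0,"ty":0,"tz":0,"ax":0,"ay":0,"az":0},
  ],
)

```text
t: 41.12
eef_pos: [0.5475, 0.0319, 0.2865]
ee_rot: [-1.585, 1.05, 1.934]
force: [0.3, 0.3, -0.6]
width: 0.0701
```

Run:
```python
from h import *
c,T,im=wrist('w29',[('bottle0',.024)])
pick((.499,.1494),(.367,-.93),lift=0)
```

```text
bottle0 0.9 [212, 323] [0.4955 0.1523 0.024 ]
bottle0 0.59 [159, 471] [0.4209 0.0707 0.024 ]
g [0.5163 0.1057 0.029 ]
t 41.22 TCP [0.5473 0.0329 0.2879] grasp now [0.5194 0.1069 0.15  ] toolx [-0.175  0.466 -0.867] tooly [ 0.324 -0.805 -0.497] toolz [-0.93  -0.368 -0.01 ] w 0.0703 F [-0.68  0.32  1.06]
 rot units(6deg) ax,ay,az: [ 0.06 -0.07 -0.03] norm 0.1
 shift units (25mm) new frame: [4.19 2.44 0.09]  | old frame: [4.2  2.42 0.13]  world [-0.0019 -0.0011 -0.1212]
 q [ 0.18  0.34 -0.15 -0.54 -1.24  0.42]
```

View pics/w29.png

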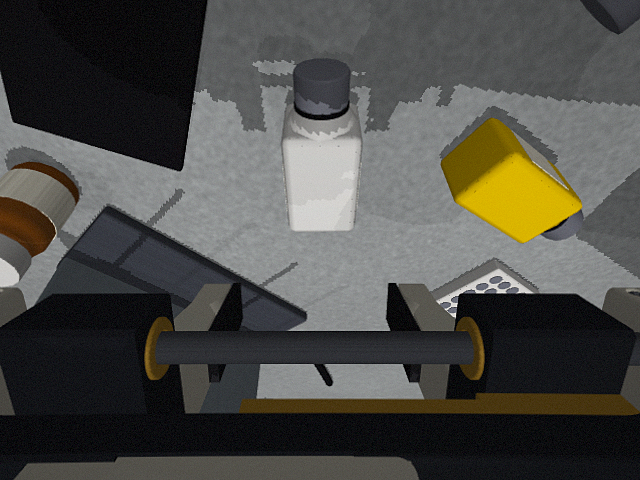

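Emit:
play_rows(
  steps=[
    {"gripper":0.8,"tx":0.4,"ty":0.23,"tz":0.06,"ax":0,"ay":0,"az":0},
    {"gripper":0.8,"tx":0.7,"ty":0.4,"tz":0.06,"ax":0,"ay":0,"az":0},
    {"gripper":0.8,"tx":0.7,"ty":0.4,"tz":0,"ax":0,"ay":0,"az":0},
    {"gripper":0.8,"tx":0.7,"ty":0.4,"tz":0,"ax":0,"ay":0,"az":0},
    {"gripper":0.8,"tx":0.6,"ty":0.35,"tz":0,"ax":0,"ay":0,"az":0},
    {"gripper":0.8,"tx":0.5,"ty":0.3,"tz":0,"ax":0,"ay":0,"az":0},
    {"gripper":0.8,"tx":0.4,"ty":0.22,"tz":0,"ax":0,"ay":0,"az":0},
    {"gripper":0.8,"tx":0.18,"ty":0.1,"tz":0,"ax":0,"ay":0,"az":0},
    {"gripper":0.8,"tx":0,"ty":0,"tz":0,"ax":0,"ay":0,"az":0},
    {"gripper":0.8,"tx":0,"ty":0,"tz":0,"ax":0,"ay":0,"az":0},
  ],
)

```text
t: 42.05
eef_pos: [0.5454, 0.0319, 0.1668]
ee_rot: [-1.589, 1.05, 1.933]
force: [0.4, -0.4, -0.5]
width: 0.0701
```

Run:
```python
from h import *
pick((.499,.1494),(.367,-.93),lift=0)
wrist('w30')
```

```text
g [0.5163 0.1057 0.029 ]
t 42.05 TCP [0.5454 0.0319 0.1668] grasp now [0.5174 0.1059 0.0289] toolx [-0.176  0.465 -0.868] tooly [ 0.324 -0.805 -0.497] toolz [-0.929 -0.369 -0.009] w 0.0701 F [ 0.38 -0.36 -0.53]
 rot units(6deg) ax,ay,az: [ 0.06 -0.07 -0.03] norm 0.09
 shift units (25mm) new frame: [-0.    0.01  0.  ]  | old frame: [-0.    0.01  0.  ]  world [ 0.     -0.0002 -0.0001]
 q [ 0.17  0.5  -0.23 -0.6  -1.04  0.57]
```

View pics/w30.png

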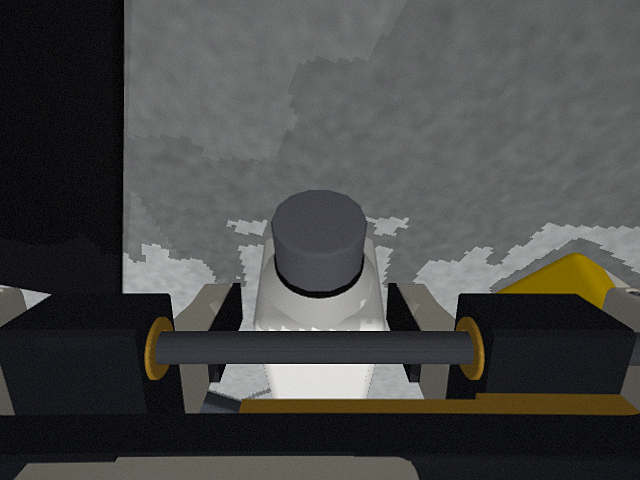

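Emit:
play_rows(
  steps=[
    {"gripper":0.5,"tx":0,"ty":0,"tz":0,"ax":0,"ay":0,"az":0},
    {"gripper":0.35,"tx":0,"ty":0,"tz":0,"ax":0,"ay":0,"az":0},
    {"gripper":0.35,"tx":0,"ty":0,"tz":0,"ax":0,"ay":0,"az":0},
    {"gripper":0.35,"tx":0,"ty":0,"tz":0,"ax":0,"ay":0,"az":0},
    {"gripper":0.35,"tx":0,"ty":0,"tz":0,"ax":0,"ay":0,"az":0},
    {"gripper":0.35,"tx":-0.3,"ty":-0.17,"tz":0,"ax":0,"ay":0,"az":0},
    {"gripper":0.35,"tx":-0.5,"ty":-0.29,"tz":0,"ax":0,"ay":0,"az":0},
    {"gripper":0.35,"tx":-0.7,"ty":-0.4,"tz":0,"ax":0,"ay":0,"az":0},
    {"gripper":0.35,"tx":-0.7,"ty":-0.4,"tz":0,"ax":0,"ay":0,"az":0},
    {"gripper":0.35,"tx":-0.7,"ty":-0.4,"tz":0,"ax":0,"ay":0,"az":0},
    {"gripper":0.35,"tx":-0.7,"ty":-0.4,"tz":0,"ax":0,"ay":0,"az":0},
    {"gripper":0.35,"tx":-0.7,"ty":-0.4,"tz":0,"ax":0,"ay":0,"az":0},
    {"gripper":0.35,"tx":-0.5,"ty":-0.29,"tz":0,"ax":0,"ay":0,"az":0},
    {"gripper":0.35,"tx":0,"ty":0,"tz":0,"ax":0,"ay":0,"az":0},
  ],
  newtons=40,
)

```text
t: 43.27
eef_pos: [0.5448, 0.0313, 0.3092]
ee_rot: [-1.601, 1.052, 1.923]
force: [0.2, 0.3, -1.9]
width: 0.0481
```

Run:
```python
from h import *
from kin3 import ikn,clear,fk,P
wrist('w31')
p,R,st=pose()
place([.655,.07,.2],-150)
# simulate: rotate about jaw by steps then yaw, check arm
q=st['q'][:5]; print('clear now',clear(q)[0])
for k in range(0,91,15):
    Rk=R@Ro.from_rotvec([0,0,np.radians(k)]).as_matrix(); q,e=ikn(p,Rk[:,0],q); o,L=clear(q); print(k,q.round(2),round(e,4),min(o.values()),'w0',L[2].round(2),'w1',L[3].round(2))
for k in range(0,81,16):
    R2=Ro.from_euler('z',-np.radians(k)).as_matrix()@Rk; q,e=ikn(p,R2[:,0],q); o,L=clear(q); print('yaw',k,q.round(2),round(e,4),min(o.values()),'w0',L[2].round(2),'w1',L[3].round(2))
```

```text
t 43.32 TCP [0.5443 0.0313 0.3071] grasp now [0.5169 0.1054 0.1691] toolx [-0.173  0.466 -0.868] tooly [ 0.326 -0.805 -0.497] toolz [-0.929 -0.369 -0.013] w 0.0476 F [ 0.69  0.02 -2.44]
 rot units(6deg) ax,ay,az: [14.34 -3.99 12.23] norm 19.26
 shift units (25mm) new frame: [-8.21 -6.01 -0.87]  | old frame: [  1.37   0.09 -10.12]  world [ 0.2299  0.1075 -0.0276]
 q [ 0.18  0.31 -0.14 -0.54 -1.26  0.4 ]
clear now {'peg0': np.float64(0.237), 'peg1': np.float64(0.286), 'panel': np.float64(0.339), 'jar': np.float64(0.337), 'beaker': np.float64(0.412)}
0 [ 0.18  0.31 -0.14 -0.54 -1.27] 0.0 0.237 w0 [0.59 0.11 0.57] w1 [ 0.58 -0.06  0.48]
15 [ 0.3   0.26 -0.26 -0.29 -1.08] 0.0 0.237 w0 [0.53 0.17 0.55] w1 [ 0.56 -0.02  0.5 ]
30 [ 0.42  0.23 -0.42  0.01 -0.92] 0.0 0.237 w0 [0.46 0.21 0.51] w1 [0.54 0.03 0.51]
45 [ 0.5   0.21 -0.59  0.37 -0.82] 0.0 0.237 w0 [0.39 0.21 0.45] w1 [0.52 0.08 0.5 ]
60 [ 0.52  0.22 -0.74  0.74 -0.83] 0.0 0.237 w0 [0.34 0.19 0.41] w1 [0.51 0.12 0.48]
75 [ 0.51  0.25 -0.84  1.06 -0.95] 0.0 0.237 w0 [0.32 0.17 0.37] w1 [0.49 0.16 0.45]
90 [ 0.49  0.3  -0.9   1.27 -1.13] 0.0 0.228 w0 [0.3  0.16 0.34] w1 [0.48 0.19 0.41]
yaw 0 [ 0.49  0.3  -0.9   1.27 -1.13] 0.0 0.228 w0 [0.3  0.16 0.34] w1 [0.48 0.19 0.41]
yaw 16 [ 0.57  0.37 -0.76  0.94 -1.29] 0.0 0.211 w0 [0.35 0.22 0.34] w1 [0.53 0.2  0.41]
yaw 32 [ 0.59  0.43 -0.6   0.69 -1.45] 0.0 0.188 w0 [0.41 0.27 0.35] w1 [0.57 0.2  0.41]
yaw 48 [ 0.56  0.49 -0.45  0.48 -1.6 ] 0.0 0.186 w0 [0.47 0.29 0.36] w1 [0.62 0.19 0.41]
yaw 64 [ 0.51  0.54 -0.3   0.29 -1.75] 0.0 0.208 w0 [0.54 0.3  0.37] w1 [0.66 0.16 0.41]
yaw 80 [ 0.45  0.57 -0.17  0.1  -1.88] 0.0 0.227 w0 [0.6  0.29 0.39] w1 [0.69 0.12 0.41]
```

View pics/w31.png

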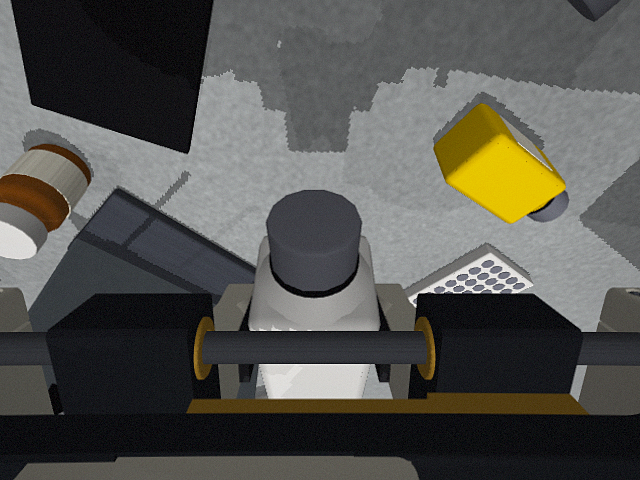

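Emit:
play_rows(
  steps=[
    {"gripper":0.35,"tx":0,"ty":0,"tz":0,"ax":0,"ay":0,"az":0.6},
    {"gripper":0.35,"tx":0,"ty":0,"tz":0,"ax":0,"ay":0,"az":0.8},
    {"gripper":0.35,"tx":0,"ty":0,"tz":0,"ax":0,"ay":0,"az":0.8},
    {"gripper":0.35,"tx":0,"ty":0,"tz":0,"ax":0,"ay":0,"az":0.8},
    {"gripper":0.35,"tx":0,"ty":0,"tz":0,"ax":0,"ay":0,"az":0.8},
    {"gripper":0.35,"tx":0,"ty":0,"tz":0,"ax":0,"ay":0,"az":0.8},
    {"gripper":0.35,"tx":0,"ty":0,"tz":0,"ax":0,"ay":0,"az":0.8},
    {"gripper":0.35,"tx":0,"ty":0,"tz":0,"ax":0,"ay":0,"az":0.8},
    {"gripper":0.35,"tx":0,"ty":0,"tz":0,"ax":0,"ay":0,"az":0.8},
    {"gripper":0.35,"tx":0,"ty":0,"tz":0,"ax":0,"ay":0,"az":0.8},
    {"gripper":0.35,"tx":0,"ty":0,"tz":0,"ax":0,"ay":0,"az":0.8},
    {"gripper":0.35,"tx":0,"ty":0,"tz":0,"ax":0,"ay":0,"az":0.8},
    {"gripper":0.35,"tx":0,"ty":0,"tz":0,"ax":0,"ay":0,"az":0.8},
    {"gripper":0.35,"tx":0,"ty":0,"tz":0,"ax":0,"ay":0,"az":0.8},
    {"gripper":0.35,"tx":0,"ty":0,"tz":0,"ax":0,"ay":0,"az":0.8},
    {"gripper":0.35,"tx":0,"ty":0,"tz":0,"ax":0,"ay":0,"az":0.8},
    {"gripper":0.35,"tx":0,"ty":0,"tz":0,"ax":0,"ay":0,"az":0.8},
    {"gripper":0.35,"tx":0,"ty":0,"tz":0,"ax":0,"ay":0,"az":0.8},
    {"gripper":0.35,"tx":0,"ty":0,"tz":0,"ax":0,"ay":0,"az":0.8},
  ],
)

```text
t: 44.9
eef_pos: [0.5436, 0.0313, 0.3038]
ee_rot: [1.579, 0.517, -1.188]
force: [0.9, -0.5, -1.4]
width: 0.0476
```

Run:
```python
from h import *
wrist('w32')
p,R,st=pose()
place([.655,.07,.2],-150)
print('world z in tool',(R.T@[0,0,1]).round(3))
```

```text
t 44.95 TCP [0.5435 0.0314 0.3029] grasp now [ 0.5951 -0.0973  0.2252] toolx [ 0.325 -0.81  -0.489] tooly [ 0.177 -0.456  0.872] toolz [-0.929 -0.37  -0.005] w 0.0478 F [-0.56 -0.32 -3.09]
 rot units(6deg) ax,ay,az: [  6.7  -11.85  -0.07] norm 13.62
 shift units (25mm) new frame: [-8.32 -5.88 -0.89]  | old frame: [ -0.02  -1.14 -10.16]  world [ 0.2308  0.1075 -0.0234]
 q [ 0.49  0.31 -0.91  1.28 -1.13 -1.19]
world z in tool [-0.489  0.872 -0.005]
```

View pics/w32.png

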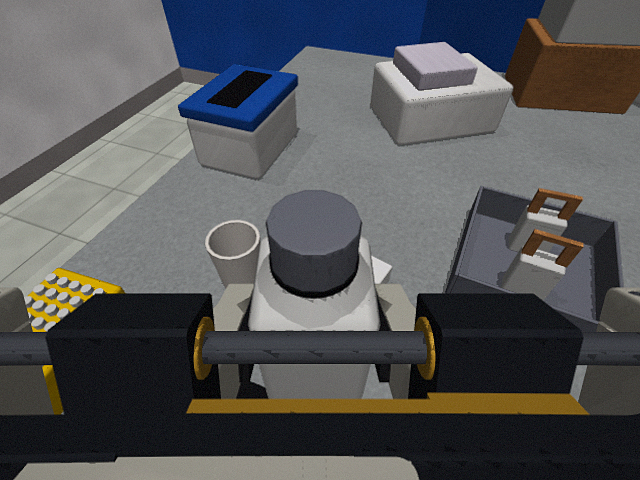

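Held and upright. Now yaw -82° about the vertical.

Emit:
play_rows(
  steps=[
    {"gripper":0.35,"tx":0,"ty":0,"tz":0,"ax":0.25,"ay":-0.44,"az":0},
    {"gripper":0.35,"tx":0,"ty":0,"tz":0,"ax":0.5,"ay":-0.88,"az":0},
    {"gripper":0.35,"tx":0,"ty":0,"tz":0,"ax":0.5,"ay":-0.88,"az":0},
    {"gripper":0.35,"tx":0,"ty":0,"tz":0,"ax":0.5,"ay":-0.88,"az":0},
    {"gripper":0.35,"tx":0,"ty":0,"tz":0,"ax":0.5,"ay":-0.88,"az":0},
    {"gripper":0.35,"tx":0,"ty":0,"tz":0,"ax":0.5,"ay":-0.88,"az":0},
    {"gripper":0.35,"tx":0,"ty":0,"tz":0,"ax":0.5,"ay":-0.88,"az":0},
    {"gripper":0.35,"tx":0,"ty":0,"tz":0,"ax":0.5,"ay":-0.88,"az":0},
    {"gripper":0.35,"tx":0,"ty":0,"tz":0,"ax":0.5,"ay":-0.88,"az":0},
    {"gripper":0.35,"tx":0,"ty":0,"tz":0,"ax":0.5,"ay":-0.88,"az":0},
    {"gripper":0.35,"tx":0,"ty":0,"tz":0,"ax":0.5,"ay":-0.88,"az":0},
    {"gripper":0.35,"tx":0,"ty":0,"tz":0,"ax":0.5,"ay":-0.88,"az":0},
    {"gripper":0.35,"tx":0,"ty":0,"tz":0,"ax":0.5,"ay":-0.88,"az":0},
    {"gripper":0.35,"tx":0,"ty":0,"tz":0,"ax":0.46,"ay":-0.85,"az":0},
    {"gripper":0.35,"tx":0,"ty":0,"tz":0,"ax":0,"ay":0,"az":0},
    {"gripper":0.35,"tx":0,"ty":0,"tz":0,"ax":0,"ay":0,"az":0},
  ],
)

```text
t: 46.28
eef_pos: [0.5444, 0.031, 0.3038]
ee_rot: [1.563, 0.527, -2.622]
force: [-0.4, -0.5, -1.3]
width: 0.0479
```

Run:
```python
from h import *
from kin3 import ikn,clear
p,R,st=pose()
place([.655,.07,.16],-150)
q=st['q'][:5]
x=np.array([-.75,-.433,-.5])
for g in ([.655,.07,.16],[.655,.07,.055]):
    q,e=ikn(np.array(g)-.159*x,x,q); o,L=clear(q); print(q.round(2),e.round(4),o,L[2].round(2),L[3].round(2))
wrist('w33'); save('t33',optics.grab_frame('top'))
```

```text
t 46.28 TCP [0.5444 0.031  0.3038] grasp now [ 0.4251 -0.0372  0.2239] toolx [-0.75  -0.429 -0.503] tooly [-0.433 -0.256  0.864] toolz [-0.5    0.866  0.007] w 0.0479 F [-0.43 -0.47 -1.27]
 rot units(6deg) ax,ay,az: [0.05 0.03 0.03] norm 0.07
 shift units (25mm) new frame: [-7.48 -7.29 -0.86]  | old frame: [-7.45 -7.31 -0.88]  world [ 0.2298  0.1079 -0.0643]
 q [ 0.44  0.57 -0.16  0.07 -1.88 -1.5 ]
[ 0.44  1.01  0.57  0.09 -2.18] 0.0 {'peg0': np.float64(0.211), 'peg1': np.float64(0.295), 'panel': np.float64(0.199), 'jar': np.float64(0.191), 'beaker': np.float64(0.414)} [0.84 0.39 0.32] [0.92 0.23 0.34]
[ 0.44  1.11  0.54  0.08 -2.05] 0.0 {'peg0': np.float64(0.16), 'peg1': np.float64(0.238), 'panel': np.float64(0.136), 'jar': np.float64(0.123), 'beaker': np.float64(0.384)} [0.84 0.39 0.22] [0.92 0.23 0.23]
```

View pics/t33.png

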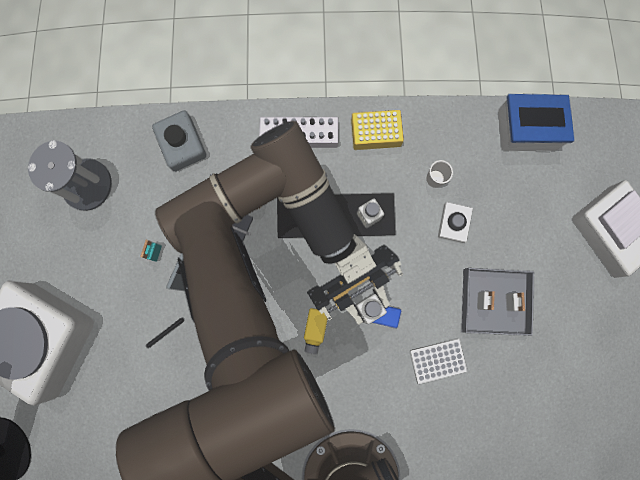

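View pics/w33.png

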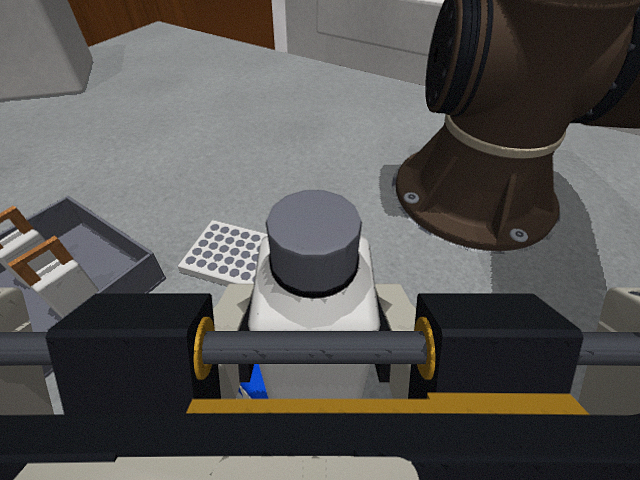

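Jar clearance is better with bottle A at y = 0.04, so I'll place it there.

Run:
```python
from h import *
place([.66,.04,.18],-150)
```

```text
t 46.38 TCP [0.5438 0.0313 0.3043] grasp now [ 0.4246 -0.0372  0.2245] toolx [-0.75  -0.431 -0.502] tooly [-0.432 -0.256  0.865] toolz [-0.501  0.865  0.006] w 0.0479 F [-0.26 -0.43 -1.73]
 rot units(6deg) ax,ay,az: [0.05 0.01 0.02] norm 0.06
 shift units (25mm) new frame: [-7.51 -6.4  -2.02]  | old frame: [-7.5  -6.41 -2.05]  world [ 0.2354  0.0775 -0.0448]
 q [ 0.44  0.57 -0.17  0.07 -1.88 -1.5 ]
```

Emit:
play_rows(
  steps=[
    {"gripper":0.35,"tx":-0.4,"ty":-0.3,"tz":-0.1,"ax":0,"ay":0,"az":0},
    {"gripper":0.35,"tx":-0.7,"ty":-0.6,"tz":-0.2,"ax":0,"ay":0,"az":0},
    {"gripper":0.35,"tx":-0.8,"ty":-0.7,"tz":-0.2,"ax":0,"ay":0,"az":0},
    {"gripper":0.35,"tx":-0.8,"ty":-0.7,"tz":-0.2,"ax":0,"ay":0,"az":0},
    {"gripper":0.35,"tx":-0.8,"ty":-0.7,"tz":-0.2,"ax":0,"ay":0,"az":0},
    {"gripper":0.35,"tx":-0.8,"ty":-0.7,"tz":-0.2,"ax":0,"ay":0,"az":0},
    {"gripper":0.35,"tx":-0.8,"ty":-0.7,"tz":-0.2,"ax":0,"ay":0,"az":0},
    {"gripper":0.35,"tx":-0.8,"ty":-0.7,"tz":-0.25,"ax":0,"ay":0,"az":0},
    {"gripper":0.35,"tx":-0.8,"ty":-0.7,"tz":-0.25,"ax":0,"ay":0,"az":0},
    {"gripper":0.35,"tx":-0.6,"ty":-0.5,"tz":-0.2,"ax":0,"ay":0,"az":0},
    {"gripper":0.35,"tx":-0.2,"ty":-0.1,"tz":-0.05,"ax":0,"ay":0,"az":0},
    {"gripper":0.35,"tx":0,"ty":0,"tz":0,"ax":0,"ay":0,"az":0},
    {"gripper":0.35,"tx":0,"ty":0,"tz":0,"ax":0,"ay":0,"az":0},
  ],
)

```text
t: 47.47
eef_pos: [0.7792, 0.1086, 0.2594]
ee_rot: [1.565, 0.525, -2.621]
force: [-0.4, -0.8, -2.1]
width: 0.0475
```

Run:
```python
from h import *
place([.66,.04,.066],-150)
wrist('w34'); save('t34',optics.grab_frame('top')[130:310,240:490].repeat(3,0).repeat(3,1))
```

```text
t 47.47 TCP [0.7792 0.1086 0.2594] grasp now [0.6598 0.0401 0.1798] toolx [-0.751 -0.431 -0.501] tooly [-0.431 -0.255  0.865] toolz [-0.5    0.866  0.005] w 0.0475 F [-0.38 -0.78 -2.13]
 rot units(6deg) ax,ay,az: [0.04 0.02 0.01] norm 0.05
 shift units (25mm) new frame: [ 2.27 -3.95  0.01]  | old frame: [ 2.28 -3.95 -0.02]  world [ 1.000e-04  2.000e-04 -1.139e-01]
 q [ 0.41  0.98  0.55  0.12 -2.18 -1.44]
```

View pics/t34.png

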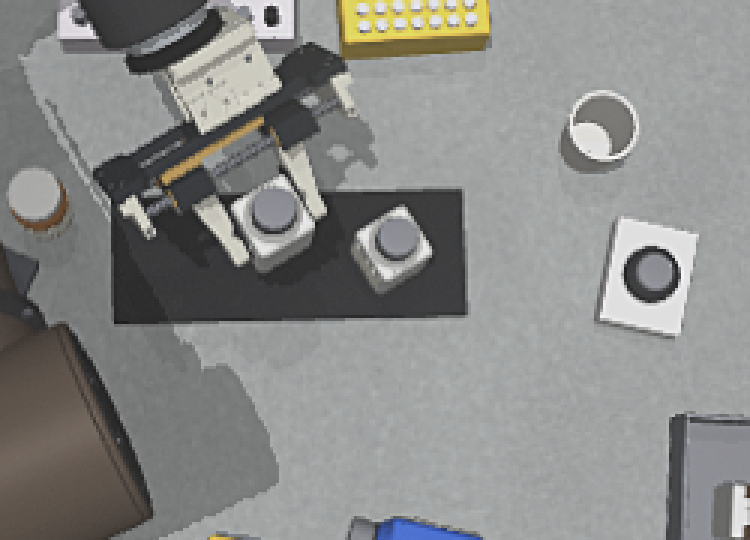

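View pics/w34.png

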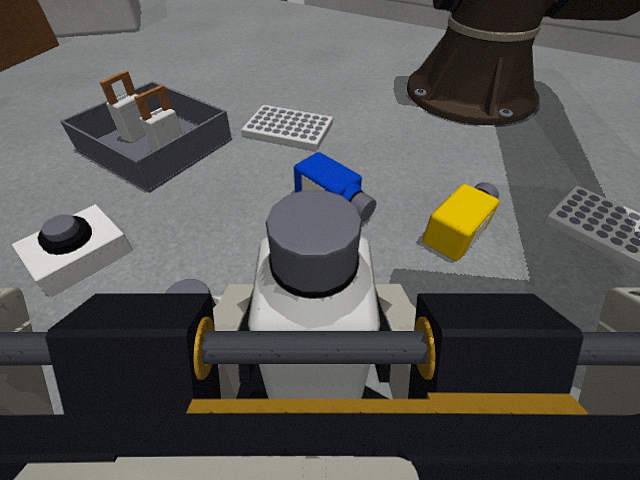

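Emit:
play_rows(
  steps=[
    {"gripper":0.35,"tx":0.2,"ty":-0.35,"tz":0,"ax":0,"ay":0,"az":0},
    {"gripper":0.35,"tx":0.35,"ty":-0.61,"tz":0,"ax":0,"ay":0,"az":0},
    {"gripper":0.35,"tx":0.35,"ty":-0.61,"tz":0,"ax":0,"ay":0,"az":0},
    {"gripper":0.35,"tx":0.35,"ty":-0.61,"tz":0,"ax":0,"ay":0,"az":0},
    {"gripper":0.35,"tx":0.35,"ty":-0.61,"tz":0,"ax":0,"ay":0,"az":0},
    {"gripper":0.35,"tx":0.3,"ty":-0.52,"tz":0,"ax":0,"ay":0,"az":0},
    {"gripper":0.35,"tx":0.2,"ty":-0.35,"tz":0,"ax":0,"ay":0,"az":0},
    {"gripper":0.35,"tx":0.1,"ty":-0.18,"tz":0,"ax":0,"ay":0,"az":0},
    {"gripper":0.35,"tx":0,"ty":0,"tz":0,"ax":0,"ay":0,"az":0},
    {"gripper":0.35,"tx":0,"ty":0,"tz":0,"ax":0,"ay":0,"az":0},
  ],
)

```text
t: 48.4
eef_pos: [0.7801, 0.1088, 0.1496]
ee_rot: [1.566, 0.526, -2.622]
force: [-0.2, -0.5, -1.7]
width: 0.0481
```

Run:
```python
from h import *
place([.66,.04,.056],-150)
wrist('w35')
```

```text
t 48.4 TCP [0.7801 0.1088 0.1496] grasp now [0.6608 0.0405 0.0698] toolx [-0.751 -0.43  -0.502] tooly [-0.433 -0.254  0.865] toolz [-0.499  0.867  0.005] w 0.0481 F [-0.16 -0.52 -1.75]
 rot units(6deg) ax,ay,az: [0.03 0.03 0.02] norm 0.05
 shift units (25mm) new frame: [ 0.31 -0.47  0.02]  | old frame: [ 0.31 -0.47  0.02]  world [-0.0009  0.0001 -0.0141]
 q [ 0.41  1.08  0.51  0.11 -2.04 -1.46]
```

View pics/w35.png

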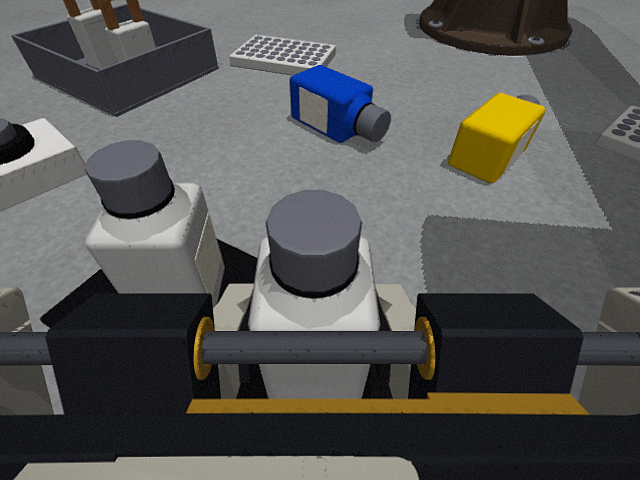

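Emit:
play_rows(
  steps=[
    {"gripper":0.35,"tx":0.04,"ty":-0.07,"tz":0,"ax":0,"ay":0,"az":0},
    {"gripper":0.35,"tx":0.04,"ty":-0.07,"tz":0,"ax":0,"ay":0,"az":0},
    {"gripper":0.35,"tx":0.04,"ty":-0.07,"tz":0,"ax":0,"ay":0,"az":0},
    {"gripper":0.35,"tx":0.04,"ty":-0.07,"tz":0,"ax":0,"ay":0,"az":0},
    {"gripper":0.35,"tx":0.04,"ty":-0.07,"tz":0,"ax":0,"ay":0,"az":0},
    {"gripper":0.35,"tx":0,"ty":0,"tz":0,"ax":0,"ay":0,"az":0},
  ],
)

```text
t: 48.95
eef_pos: [0.7798, 0.1088, 0.1389]
ee_rot: [1.565, 0.525, -2.622]
force: [0.3, -0.1, -2.2]
width: 0.0477
```

Emit:
play_rows(
  steps=[
    {"gripper":0.35,"tx":0.04,"ty":-0.06,"tz":0,"ax":0,"ay":0,"az":0},
    {"gripper":0.35,"tx":0,"ty":0,"tz":0,"ax":0,"ay":0,"az":0},
  ],
)

```text
t: 49.12
eef_pos: [0.7798, 0.1088, 0.1373]
ee_rot: [1.565, 0.525, -2.622]
force: [-0.1, 0.3, -0.9]
width: 0.0482
```

Emit:
play_rows(
  steps=[
    {"gripper":0.35,"tx":0.03,"ty":-0.05,"tz":0,"ax":0,"ay":0,"az":0},
    {"gripper":0.35,"tx":0,"ty":0,"tz":0,"ax":0,"ay":0,"az":0},
  ],
)

```text
t: 49.28
eef_pos: [0.7799, 0.1089, 0.1367]
ee_rot: [1.566, 0.525, -2.622]
force: [-0.4, 0.6, 1.0]
width: 0.048
```

Emit:
play_rows(
  steps=[
    {"gripper":0.35,"tx":0.03,"ty":-0.05,"tz":0,"ax":0,"ay":0,"az":0},
    {"gripper":0.35,"tx":0,"ty":0,"tz":0,"ax":0,"ay":0,"az":0},
  ],
)

```text
t: 49.45
eef_pos: [0.7799, 0.1091, 0.1365]
ee_rot: [1.566, 0.525, -2.621]
force: [0.5, 2.5, 6.7]
width: 0.0477
```

Emit:
play_rows(
  steps=[
    {"gripper":0.5,"tx":0,"ty":0,"tz":0,"ax":0,"ay":0,"az":0},
    {"gripper":0.65,"tx":0,"ty":0,"tz":0,"ax":0,"ay":0,"az":0},
    {"gripper":0.7,"tx":0,"ty":0,"tz":0,"ax":0,"ay":0,"az":0},
    {"gripper":0.7,"tx":0,"ty":0,"tz":0,"ax":0,"ay":0,"az":0},
    {"gripper":0.7,"tx":-0.3,"ty":0,"tz":0,"ax":0,"ay":0,"az":0},
    {"gripper":0.7,"tx":-0.5,"ty":0,"tz":0,"ax":0,"ay":0,"az":0},
    {"gripper":0.7,"tx":-0.6,"ty":0,"tz":0,"ax":0,"ay":0,"az":0},
    {"gripper":0.7,"tx":-0.6,"ty":0,"tz":0,"ax":0,"ay":0,"az":0},
    {"gripper":0.7,"tx":-0.6,"ty":0,"tz":0,"ax":0,"ay":0,"az":0},
  ],
)

```text
t: 50.2
eef_pos: [0.829, 0.1368, 0.1676]
ee_rot: [1.565, 0.525, -2.622]
force: [0.8, 0.0, -0.6]
width: 0.0613
```

Run:
```python
from h import *
place([.66,.04,.056],-150)
wrist('w36'); save('t36',optics.grab_frame('top')[130:340,240:540].repeat(2,0).repeat(2,1))
```

```text
t 50.2 TCP [0.829  0.1368 0.1676] grasp now [0.7096 0.0685 0.0878] toolx [-0.751 -0.429 -0.502] tooly [-0.433 -0.254  0.865] toolz [-0.499  0.867  0.005] w 0.0613 F [ 0.8   0.03 -0.55]
 rot units(6deg) ax,ay,az: [0.03 0.04 0.02] norm 0.05
 shift units (25mm) new frame: [2.62 0.03 0.03]  | old frame: [2.62 0.04 0.02]  world [-0.0498 -0.0279 -0.0321]
 q [ 0.41  1.17  0.75  0.11 -2.2  -1.45]
```

View pics/w36.png

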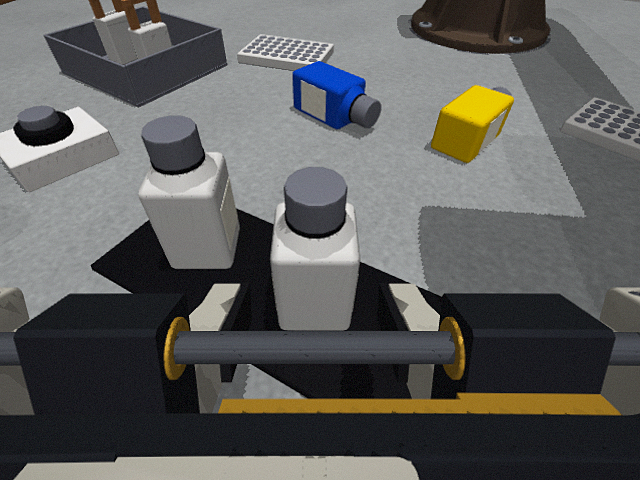

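View pics/t36.png

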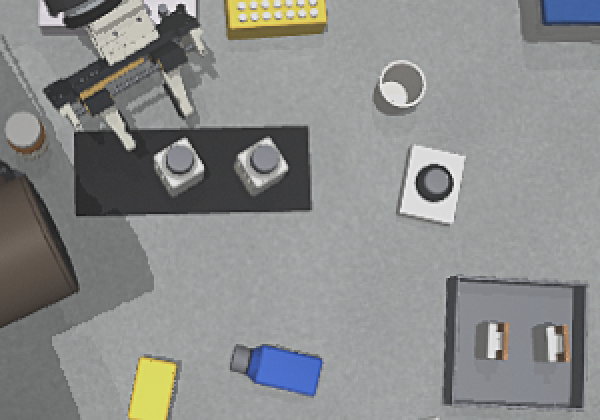

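Both bottles are upright on the plate and both packs are in the bin. Retreating up and away, and triangulating the button.

Emit:
play_rows(
  steps=[
    {"gripper":0.7,"tx":-0.5,"ty":0,"tz":0,"ax":0,"ay":0,"az":0},
    {"gripper":0.7,"tx":-0.4,"ty":0.7,"tz":0,"ax":0,"ay":0,"az":0},
    {"gripper":0.7,"tx":-0.5,"ty":0.9,"tz":0,"ax":0,"ay":0,"az":0},
    {"gripper":0.7,"tx":-0.5,"ty":0.9,"tz":0,"ax":0,"ay":0,"az":0},
    {"gripper":0.7,"tx":-0.5,"ty":0.9,"tz":0,"ax":0,"ay":0,"az":0},
    {"gripper":0.7,"tx":-0.5,"ty":0.9,"tz":0,"ax":0,"ay":0,"az":0},
    {"gripper":0.7,"tx":-0.5,"ty":0.9,"tz":0,"ax":0,"ay":0,"az":0},
    {"gripper":0.7,"tx":-0.5,"ty":0.9,"tz":0,"ax":0,"ay":0,"az":0},
    {"gripper":0.7,"tx":0.7,"ty":0.4,"tz":0.5,"ax":0,"ay":0,"az":0},
    {"gripper":0.7,"tx":0.8,"ty":0.5,"tz":0.5,"ax":0,"ay":0,"az":0},
    {"gripper":0.7,"tx":0.8,"ty":0.5,"tz":0.5,"ax":0,"ay":0,"az":0},
    {"gripper":0.7,"tx":0.8,"ty":0.5,"tz":0.5,"ax":0,"ay":0,"az":0},
    {"gripper":0.7,"tx":0.8,"ty":0.5,"tz":0.5,"ax":0,"ay":0,"az":0},
    {"gripper":0.7,"tx":0.8,"ty":0.5,"tz":0.5,"ax":0,"ay":0,"az":0},
    {"gripper":0.7,"tx":0.8,"ty":0.5,"tz":0.5,"ax":0,"ay":0,"az":0},
    {"gripper":0.7,"tx":0,"ty":0,"tz":0,"ax":0,"ay":0,"az":0},
  ],
)

```text
t: 51.63
eef_pos: [0.6479, 0.1346, 0.3559]
ee_rot: [1.564, 0.527, -2.622]
force: [2.7, 0.3, 1.3]
width: 0.0613
```

Emit:
play_rows(
  steps=[
    {"gripper":0.3,"tx":0,"ty":0,"tz":0,"ax":0,"ay":0,"az":-1},
    {"gripper":0,"tx":0,"ty":0,"tz":0,"ax":0,"ay":0,"az":-1},
    {"gripper":0,"tx":0,"ty":0,"tz":0,"ax":0,"ay":0,"az":-1},
    {"gripper":0,"tx":0,"ty":0,"tz":0,"ax":0,"ay":0,"az":-1},
    {"gripper":0,"tx":0,"ty":0,"tz":0,"ax":0,"ay":0,"az":-1},
    {"gripper":0,"tx":0,"ty":0,"tz":0,"ax":0,"ay":0,"az":-1},
    {"gripper":0,"tx":0,"ty":0,"tz":0,"ax":0,"ay":0,"az":-1},
    {"gripper":0,"tx":0,"ty":0,"tz":0,"ax":0,"ay":0,"az":-1},
    {"gripper":0,"tx":0,"ty":0,"tz":0,"ax":0,"ay":0,"az":-1},
    {"gripper":0,"tx":0,"ty":0,"tz":0,"ax":0,"ay":0,"az":-1},
    {"gripper":0,"tx":0,"ty":0,"tz":0,"ax":0,"ay":0,"az":0},
  ],
  newtons=20,
)

```text
t: 52.55
eef_pos: [0.6506, 0.1338, 0.3556]
ee_rot: [-1.139, 1.559, 0.953]
force: [-1.2, 0.5, 0.8]
width: 0.001
```

Run:
```python
from h import *
obs=[]
for cam in('top','scene'):
    im=optics.grab_frame(cam); c,T=camT(cam); save('btn_'+cam,im)
    for d in finder.pinpoint('ready_top',cam)[:2]: print(cam,d)
    for d in finder.look_for('ready_top',cam)[:2]: print(cam,d)
    obs.append((c,T))
im=cv2.imread('pics/btn_scene.png');a=cv2.resize(im[165:225,190:260],None,fx=7,fy=7,interpolation=cv2.INTER_CUBIC)
im=cv2.imread('pics/btn_top.png');b=cv2.resize(im[190:250,425:495],None,fx=7,fy=7,interpolation=cv2.INTER_CUBIC)
cv2.imwrite('pics/btn.png',np.vstack([a[:290],b[:300]]))
plan([.628,-.28,.25],[0,0,-1],[-.5,.865,0],flip=False)
```

```text
top {'location': [221.5, 457.9], 'confidence': 0.54}
top {'extent': [451.2, 217.4, 460.4, 225.5], 'confidence': 0.46}
top {'extent': [215.4, 220.4, 250.1, 267.8], 'confidence': 0.41}
scene {'location': [183.8, 218.5], 'confidence': 0.66}
scene {'extent': [232.0, 230.7, 328.2, 321.9], 'confidence': 0.47}
t 52.85 TCP [0.6524 0.1352 0.3526] grasp now [0.6519 0.1358 0.1936] toolx [-0.003  0.004 -1.   ] tooly [-0.867 -0.499  0.001] toolz [-0.499  0.867  0.005] w 0.0003 F [0.32 0.43 0.78]
 rot units(6deg) ax,ay,az: [-0.02  0.05 -0.01] norm 0.05
 shift units (25mm) new frame: [ -2.26   9.16 -13.89]  | old frame: [ -2.32   9.13 -13.9 ]  world [-0.0244 -0.4152  0.0564]
 q [ 0.49  0.38 -0.08 -0.01 -1.12 -1.54]
```

View pics/btn.png

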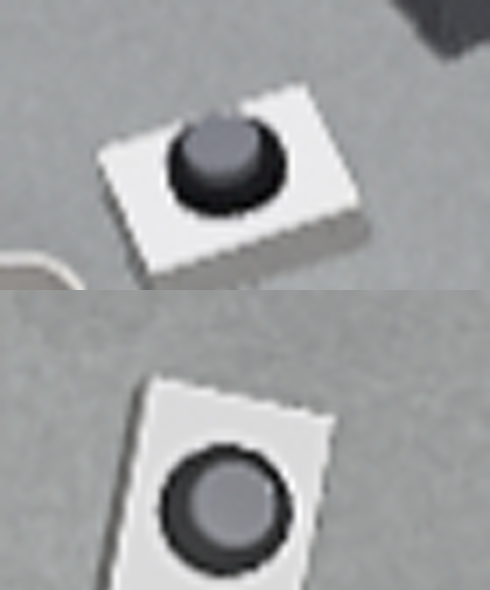

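View pics/btn_scene.png

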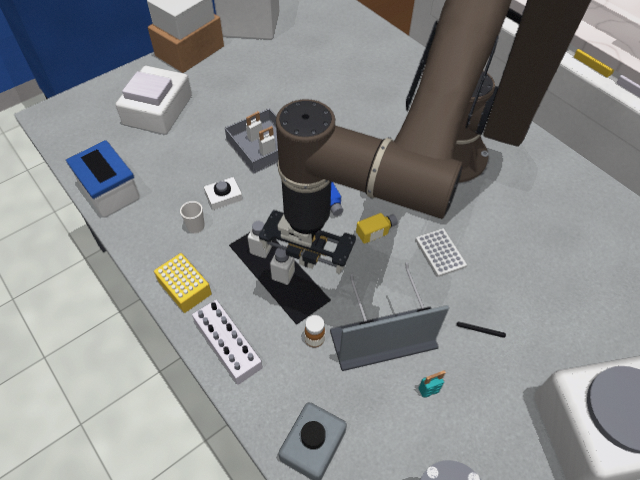

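Run:
```python
from h import *
def tri(a,b):
    A=[];B=[]
    for cam,(r,k) in (('top',a),('scene',b)):
        c,T=camT(cam); o,d=ray(c,T,r,k); d/=np.linalg.norm(d); M=np.eye(3)-np.outer(d,d); A.append(M);B.append(M@o)
    x=np.linalg.lstsq(np.vstack(A),np.hstack(B),rcond=None)[0]; return x
print(tri((220.4,458.1),(185.0,221.7)),tri((221.5,457.9),(183.8,218.5)),tri((220.4,458.1),(184,221.7)))
```

```text
[ 0.63020007 -0.28282843  0.04881904] [ 0.63166195 -0.28617564  0.04977515] [ 0.62972801 -0.28187288  0.05351177]
```

Emit:
play_rows(
  steps=[
    {"gripper":0,"tx":-0.6,"ty":0,"tz":0,"ax":0,"ay":0,"az":0},
    {"gripper":0,"tx":-0.8,"ty":0,"tz":-0.4,"ax":0,"ay":0,"az":0},
    {"gripper":0,"tx":-0.8,"ty":0.5,"tz":-0.8,"ax":0,"ay":0,"az":0},
    {"gripper":0,"tx":0,"ty":0.6,"tz":-1,"ax":0,"ay":0,"az":0},
    {"gripper":0,"tx":0,"ty":0.6,"tz":-1,"ax":0,"ay":0,"az":0},
    {"gripper":0,"tx":0,"ty":0.6,"tz":-1,"ax":0,"ay":0,"az":0},
    {"gripper":0,"tx":0,"ty":0.6,"tz":-1,"ax":0,"ay":0,"az":0},
    {"gripper":0,"tx":0,"ty":0.6,"tz":-1,"ax":0,"ay":0,"az":0},
    {"gripper":0,"tx":0,"ty":0.6,"tz":-1,"ax":0,"ay":0,"az":0},
    {"gripper":0,"tx":0,"ty":0.6,"tz":-1,"ax":0,"ay":0,"az":0},
    {"gripper":0,"tx":0,"ty":0.6,"tz":-1,"ax":0,"ay":0,"az":0},
    {"gripper":0,"tx":0,"ty":0.6,"tz":-1,"ax":0,"ay":0,"az":0},
    {"gripper":0,"tx":0,"ty":0.6,"tz":-1,"ax":0,"ay":0,"az":0},
    {"gripper":0,"tx":0,"ty":0.6,"tz":-0.7,"ax":0,"ay":0,"az":0},
    {"gripper":0,"tx":0,"ty":0,"tz":0,"ax":0,"ay":0,"az":0},
    {"gripper":0,"tx":0,"ty":0,"tz":0,"ax":0,"ay":0,"az":0},
  ],
)

```text
t: 54.18
eef_pos: [0.6468, -0.2129, 0.4053]
ee_rot: [0.027, 1.565, 2.118]
force: [0.7, -0.0, -0.8]
width: 0.0003
```

Run:
```python
from h import *
plan([.628,-.28,.15],[0,0,-1],[-.5,.865,0],flip=False,d=.178)
wrist('w37',[('ready_top',.04)])
```

```text
t 54.18 TCP [ 0.6468 -0.2129  0.4053] grasp now [ 0.6463 -0.2119  0.2273] toolx [-0.003  0.005 -1.   ] tooly [-0.868 -0.497  0.   ] toolz [-0.497  0.868  0.006] w 0.0003 F [ 0.73 -0.03 -0.85]
 rot units(6deg) ax,ay,az: [-0.04  0.06 -0.  ] norm 0.07
 shift units (25mm) new frame: [ 3.09  2.   -1.95]  | old frame: [ 3.08  1.99 -1.98]  world [-0.0188 -0.0671 -0.0773]
 q [-0.03  0.37  0.03 -0.01 -1.24 -1.01]
ready_top 0.81 [167, 252] [ 0.6377 -0.2834  0.04  ]
```

View pics/w37.png

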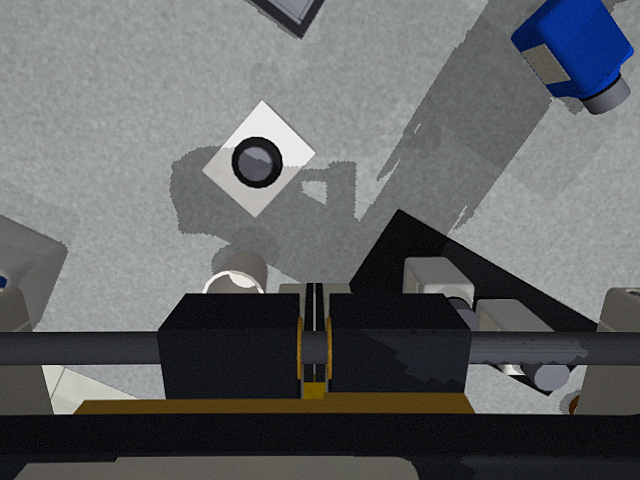

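Run:
```python
from h import *
p,R,st=pose();c,T=camT('wrist',st)
print(atz(c,T,160,257,.05),atz(c,T,167,252,.05), atz(c,T,158,257,.045))
plan([.632,-.283,.08],[0,0,-1],[-.5,.865,0],flip=False,d=.178)
```

```text
[ 0.62909704 -0.28014304  0.05      ] [ 0.63700688 -0.28124702  0.05      ] [ 0.62824619 -0.28139203  0.045     ]
t 54.28 TCP [ 0.6471 -0.2113  0.4057] grasp now [ 0.6467 -0.2103  0.2277] toolx [-0.002  0.005 -1.   ] tooly [-0.867 -0.499 -0.001] toolz [-0.499  0.867  0.006] w 0.0006 F [-0.31  1.29 -0.22]
 rot units(6deg) ax,ay,az: [-0.02  0.05  0.01] norm 0.06
 shift units (25mm) new frame: [ 5.91  1.96 -2.18]  | old frame: [ 5.89  1.96 -2.22]  world [-0.0151 -0.0717 -0.1477]
 q [-0.03  0.37  0.03 -0.01 -1.24 -1.02]
```

Emit:
play_rows(
  steps=[
    {"gripper":0,"tx":0,"ty":0.5,"tz":-0.5,"ax":0,"ay":0,"az":0},
    {"gripper":0,"tx":0.6,"ty":0.8,"tz":-0.85,"ax":0,"ay":0,"az":0},
    {"gripper":0,"tx":0.8,"ty":0.7,"tz":-0.8,"ax":0,"ay":0,"az":0},
    {"gripper":0,"tx":0.9,"ty":0,"tz":0,"ax":0,"ay":0,"az":0},
    {"gripper":0,"tx":0.9,"ty":0,"tz":0,"ax":0,"ay":0,"az":0},
    {"gripper":0,"tx":0.9,"ty":0,"tz":0,"ax":0,"ay":0,"az":0},
    {"gripper":0,"tx":0.8,"ty":0,"tz":0,"ax":0,"ay":0,"az":0},
    {"gripper":0,"tx":0.6,"ty":0,"tz":0,"ax":0,"ay":0,"az":0},
    {"gripper":0,"tx":0.4,"ty":0,"tz":0,"ax":0,"ay":0,"az":0},
    {"gripper":0,"tx":0,"ty":0,"tz":0,"ax":0,"ay":0,"az":0},
    {"gripper":0,"tx":0,"ty":0,"tz":0,"ax":0,"ay":0,"az":0},
  ],
)

```text
t: 55.2
eef_pos: [0.6306, -0.2817, 0.2585]
ee_rot: [-0.255, 1.566, 1.839]
force: [0.4, -0.5, 1.1]
width: 0.0007
```

Run:
```python
from h import *
plan([.630,-.282,.05],[0,0,-1],[-.5,.865,0],flip=False,d=.178)
wrist('w38'); t=optics.grab_frame('top'); s=optics.grab_frame('scene')
save('ts38',np.hstack([t[150:350,250:550],s[150:350,170:470]]).repeat(1,0)); save('s38',s[140:240,160:310].repeat(5,0).repeat(5,1))
```

```text
t 55.2 TCP [ 0.6306 -0.2817  0.2585] grasp now [ 0.6304 -0.2808  0.0805] toolx [-0.001  0.005 -1.   ] tooly [-0.866 -0.5   -0.001] toolz [-0.5    0.866  0.005] w 0.0007 F [ 0.44 -0.5   1.1 ]
 rot units(6deg) ax,ay,az: [-0.01  0.05  0.01] norm 0.05
 shift units (25mm) new frame: [1.22 0.03 0.  ]  | old frame: [ 1.22  0.03 -0.01]  world [-0.0006 -0.0003 -0.0305]
 q [-0.14  0.5  -0.12 -0.01 -0.96 -0.9 ]
```

View pics/w38.png

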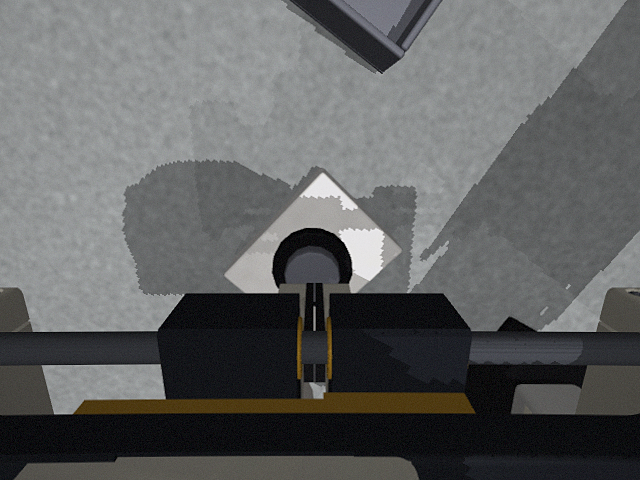

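View pics/s38.png

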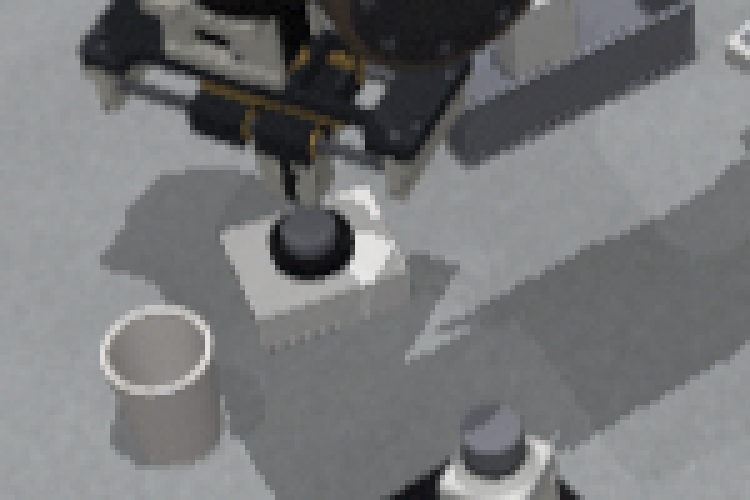

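View pics/ts38.png

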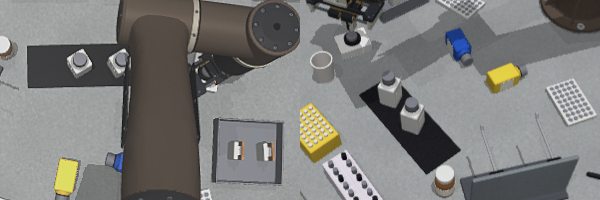

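The fingertips are centred over the button and both bottles are still standing. Pressing, watching the force.

Emit:
play_rows(
  steps=[
    {"gripper":0,"tx":0.4,"ty":0,"tz":0,"ax":0,"ay":0,"az":0},
    {"gripper":0,"tx":0.4,"ty":0,"tz":0,"ax":0,"ay":0,"az":0},
    {"gripper":0,"tx":0.2,"ty":0,"tz":0,"ax":0,"ay":0,"az":0},
    {"gripper":0,"tx":0,"ty":0,"tz":0,"ax":0,"ay":0,"az":0},
  ],
)

```text
t: 55.68
eef_pos: [0.6293, -0.2821, 0.2313]
ee_rot: [0.019, 1.564, 2.111]
force: [-1.0, 0.3, -0.4]
width: 0.0002
```

Emit:
play_rows(
  steps=[
    {"gripper":0,"tx":0.1,"ty":0,"tz":0,"ax":0,"ay":0,"az":0},
    {"gripper":0,"tx":0,"ty":0,"tz":0,"ax":0,"ay":0,"az":0},
  ],
)

```text
t: 55.85
eef_pos: [0.6301, -0.2823, 0.2306]
ee_rot: [-0.312, 1.566, 1.781]
force: [0.2, 1.1, -0.3]
width: 0.0002
```

Emit:
play_rows(
  steps=[
    {"gripper":0,"tx":0.1,"ty":0,"tz":0,"ax":0,"ay":0,"az":0},
    {"gripper":0,"tx":0,"ty":0,"tz":0,"ax":0,"ay":0,"az":0},
  ],
)

```text
t: 56.02
eef_pos: [0.6303, -0.2823, 0.2287]
ee_rot: [-0.521, 1.566, 1.572]
force: [-0.7, 0.1, 1.4]
width: 0.0005
```

Emit:
play_rows(
  steps=[
    {"gripper":0,"tx":0.1,"ty":0,"tz":0,"ax":0,"ay":0,"az":0},
    {"gripper":0,"tx":0,"ty":0,"tz":0,"ax":0,"ay":0,"az":0},
  ],
)

```text
t: 56.18
eef_pos: [0.6303, -0.2823, 0.2262]
ee_rot: [-0.559, 1.566, 1.534]
force: [-0.8, -0.3, 4.4]
width: 0.0004
```

Emit:
play_rows(
  steps=[
    {"gripper":0,"tx":0.1,"ty":0,"tz":0,"ax":0,"ay":0,"az":0},
    {"gripper":0,"tx":0,"ty":0,"tz":0,"ax":0,"ay":0,"az":0},
  ],
)

```text
t: 56.35
eef_pos: [0.6303, -0.2823, 0.2244]
ee_rot: [-0.582, 1.566, 1.512]
force: [-2.0, -0.9, 6.0]
width: 0.0005
```

Emit:
play_rows(
  steps=[
    {"gripper":0,"tx":0.08,"ty":0,"tz":0,"ax":0,"ay":0,"az":0},
    {"gripper":0,"tx":0,"ty":0,"tz":0,"ax":0,"ay":0,"az":0},
  ],
)

```text
t: 56.52
eef_pos: [0.6303, -0.2822, 0.2242]
ee_rot: [-0.716, 1.567, 1.378]
force: [-6.1, 2.7, 18.7]
width: 0.0005
```

It's bottomed out: 18.7 N and no further travel. Releasing and lifting clear.

Emit:
play_rows(
  steps=[
    {"gripper":0,"tx":0,"ty":0,"tz":0,"ax":0,"ay":0,"az":0},
    {"gripper":0,"tx":-0.3,"ty":0,"tz":0,"ax":0,"ay":0,"az":0},
    {"gripper":0,"tx":-0.6,"ty":0,"tz":0,"ax":0,"ay":0,"az":0},
    {"gripper":0,"tx":-0.9,"ty":0,"tz":0,"ax":0,"ay":0,"az":0},
    {"gripper":0,"tx":-0.9,"ty":0,"tz":0,"ax":0,"ay":0,"az":0},
    {"gripper":0,"tx":-0.9,"ty":0,"tz":0,"ax":0,"ay":0,"az":0},
    {"gripper":0,"tx":-0.9,"ty":0,"tz":0,"ax":0,"ay":0,"az":0},
    {"gripper":0,"tx":-0.9,"ty":0,"tz":0,"ax":0,"ay":0,"az":0},
    {"gripper":0,"tx":-0.5,"ty":0,"tz":0,"ax":0,"ay":0,"az":0},
    {"gripper":0,"tx":0,"ty":0,"tz":0,"ax":0,"ay":0,"az":0},
    {"gripper":0,"tx":0,"ty":0,"tz":0,"ax":0,"ay":0,"az":0},
  ],
)

```text
t: 57.43
eef_pos: [0.6301, -0.2828, 0.369]
ee_rot: [-0.555, 1.565, 1.538]
force: [0.0, 0.6, -0.6]
width: 0.0006
```

Run:
```python
from h import *
plan([.630,-.282,.05],[0,0,-1],[-.5,.865,0],flip=False,d=.178)
wrist('w39'); t=optics.grab_frame('top'); s=optics.grab_frame('scene')
save('t39',t);save('s39',s[110:350,140:460].repeat(2,0).repeat(2,1))
```

```text
t 57.43 TCP [ 0.6301 -0.2828  0.369 ] grasp now [ 0.6302 -0.2818  0.191 ] toolx [ 0.     0.006 -1.   ] tooly [-0.867 -0.499 -0.003] toolz [-0.499  0.867  0.005] w 0.0006 F [ 0.05  0.6  -0.65]
 rot units(6deg) ax,ay,az: [-0.02  0.05  0.03] norm 0.06
 shift units (25mm) new frame: [ 5.64 -0.01  0.03]  | old frame: [5.64 0.01 0.  ]  world [-1.00e-04  8.00e-04 -1.41e-01]
 q [-0.14  0.41  0.   -0.01 -1.17 -0.9 ]
```

View pics/s39.png

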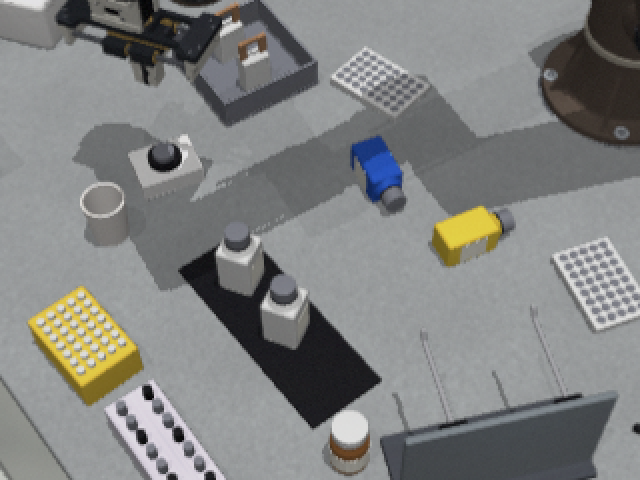

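View pics/t39.png

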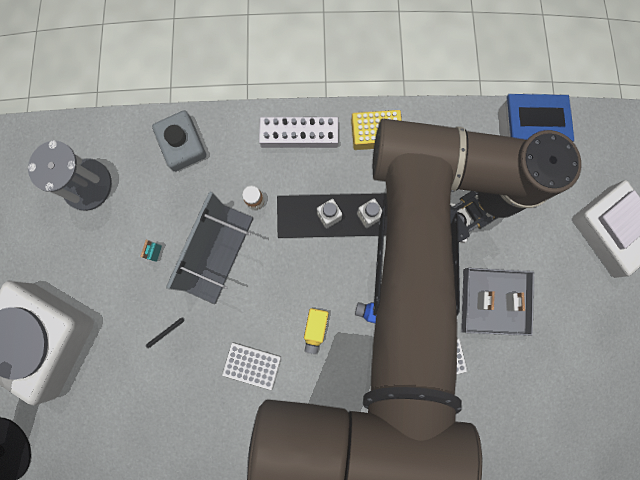

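View pics/w39.png

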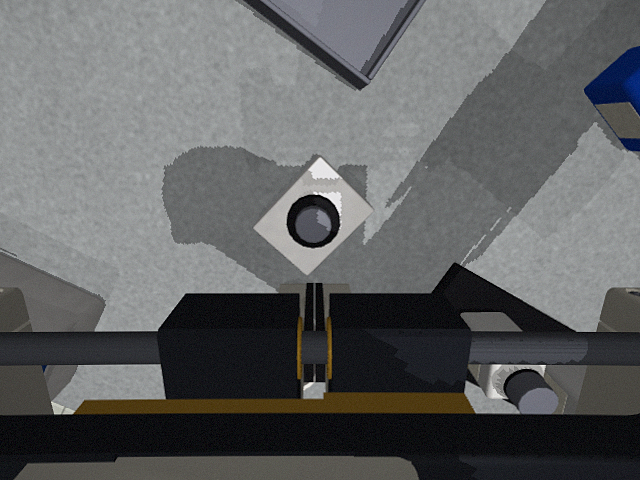

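The pictures show both white bottles upright on the plate at top (329, 211) and (371, 211), and both packs in the bin at (487, 299) and (517, 300). The button is up, the jar and beaker are standing, and the gripper touches nothing. Handing in.

Run:
```python
from h import *
print(job_done())
```

```text
the job is handed in; nothing more can be done
None
```

I stood both white bottles upright on the deck plate, set both packs of spare caps in the grey bin, then pressed the ready button and let it come up. I handed the job in at about 57.5 s of the 210 s. No verdict came back, so whether it passed isn't confirmed.

- **Bottles and packs:** the last pictures from the top and scene cameras show both bottles standing on the plate and both packs upright inside the bin, all let go. Only two white bottles appeared in any picture, so I took it that this start had two.
- **Button:** it stopped moving after about 6 mm of travel with 18.7 N on the tool, so I took that as fully down. I can't read the button's travel directly; that it came back up is judged from the last pictures.
- **Left alone:** the jar, the beaker and the blue, yellow and turquoise look-alikes look untouched in the pictures. The gripper ended clear of everything.

**Failed or disagreed:**
- My first two moves were refused because the rows lacked some numbers, so nothing moved.
- My first rough model of the arm was wrong once the tool was tilted. A refit, good to 4 mm, showed that lowering the first bottle there would bring the wrist against a display peg, so I placed both bottles from the far side of the plate.
- Button position estimates from the different cameras and methods differed by up to about 9 mm sideways and 5 mm in height. I aimed near the middle of them, and the press worked there.

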